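# Clear the used vials and pack the nested bowl set

## Robot

A 6-joint arm with a two-finger parallel gripper is mounted at the origin on the work surface. World frame = base frame: x ahead of the robot, y to its left, z up, the work surface at z = 0. Lengths are in m, angles in rad, forces in N, time in s.
With the tool pointing down it reaches from about 0.3 to 0.75 m from the base axis. Payload 8.5 kg.
Tool frame: the origin (TCP) lies midway between the tips of the shut fingers; the grasp point (between the pads) lies 19 mm behind it; z points along the fingers, x is the direction in which the jaws open and shut, and the axes are right-handed (so a half turn about z gives the same grasp; the last joint's range is limited). The gripper opens to 85 mm and grips with 20 to 120 N. Pads are 22 mm wide; open, the fingers measure 114 mm over their backs; the gripper's body (76 mm by 85 mm) begins 54 mm behind the grasp point. The pads swing forward as they close: fully open they stand 13 mm farther back than shut.
Start: joints at [-1.359, 0.381, 1.297, -0, 1.464, -0.215], TCP at [0.228, -0.501, 0.205] pointing down, gripper open.
Joint ranges: [-3.11, 3.11], [-0.89, 2.33], [0.22, 2.48], [-1.42, 4.56], [0.17, 2.85], [-2.88, 2.88]. Speed limits (rad/s): [2.39, 2.39, 3.14, 3.14, 3.14, 3.14].

## Interface

Orientations are given as a 3x3 rotation matrix whose columns are the frame's x, y, z axes.
In Python, from cell import r gives the robot as it stands. The module is installed in compiled form; this text tells all that it offers.
- The arm moves only by the tool servo_tool, never from a script. Its argument "rows" is a list of rows, each an object with "delta_pos": the shift along the tool's x, y, z in m, a list of three; "turn": the turn, a rotation vector about the tool's x, y, z in degrees, a list of three; "grip": the closure, from 0 (fully open) to 1 (shut). A call has 1 to 8 rows; each row shifts and turns the commanded pose from where the row before left it, along the tool's axes as they then stand; what a row does not reach is not made up. A row lasts 1/12 s, in which the tool goes at most 41.7 mm and 7.16 degrees, less where a joint would pass 70% of its speed; a pose out of reach is approached as far as the arm can. A call is refused whole if a number of a shift passes 0.0417 or a number of a turn 7.16, either way. A call with a gripper value outside its range is refused whole. The fingers move at their own pace and stop on an object; "force" is the grip in N (left out, the last holds). Time passes only in rows, so rows that do not move let the fingers close. It gives the time, the measured TCP pose, the force and the opening at its end, in the units of the state.
- r.get_state(): the state, without advancing time (a new reading comes with each control period).
- r.get_image(name): name is "scene" or "top" or "wrist"; returns the picture (480x640x3 uint8, red, green, blue); there is no depth.
- r.camera_model(name): a dict with "fov_y" (degrees; the focal length in pixels is half the picture's height over the tangent of half this angle, whatever the lens; pixels are square), "cx", "cy" (the principal point, pixels), "world_to_cam" (4x4, takes a point from world to camera coordinates); the wrist camera has in their place "tool_from_camera" (4x4, takes a point from camera to tool coordinates, whose origin is the TCP and whose axes are the tool frame's). Camera axes: x right, y down, z forward; pixel columns grow to the right and rows downward; lengths in m; the calibration is good to about 2 mm. The wrist camera is an equidistant fisheye: a pixel r from the principal point sees the ray r / f radians off the axis. A picture is of the moment at which its call begins: read the wrist's pose just before it. camera_model takes no time and is no camera call.
- r.hand_in(): hands the job in, once; it reports no verdict.
Trained networks look in the newest picture that a camera, given by its name, has taken for a name from the list of things; names that differ only in an ending like _2 or _b are one class to them, and where a whole thing is asked for, a point or a joint stands for the part that bears it (a point fixed in the world has none). Each returns a list of dicts, best first, with "conf" (0 to 1); they miss things now and then, are a little off and sometimes report something else, mostly with a low value. They report only what shows in the picture. A call takes as long as a camera call.
- r.search_frame(camera, label): "rect" ([left, top, right, bottom] as shares, 0 to 1, of the picture: columns of its width, rows of its height, round what is visible of it).
The state is a dict: "clock": time; "qpos": joint angles; "joint_velocities": joint speeds; "joint_torque": joint torques, N m; "position": TCP position; "tool_rot": TCP orientation; "contact_force": force on the tool from outside, world axes, zero at the start; "moment": the same for the moment, N m; "gripper_width": finger opening in m.
Only numpy, scipy, OpenCV 4.12 (cv2) and the standard library are available. Lean on these libraries where they do the work, as an engineer would, in place of code of your own. Each camera call takes 0.05 s, during which the arm holds its last target.

## Task

Close down the laser practice table: first drop every used glass vial into the yellow sharps bin. Then nest the three steel bowls flat inside one another in size order, the large one standing in the wire basket, the medium one in it and the small one innermost, and after that count exactly three laser tips from the stand into the small bowl. Leave the other two tips in the stand and everything else on the table where it is.

Things in the scene. Friction and masses are not known exactly. Their poses are not given: they have to be found in the camera images.
- basket: wire sterilising basket, rectangular, open above, 250 (x) by 240 (y) mm and 50 mm high, fixed; its wire floor's top is 4 mm above its origin, which is the centre of its underside; sides 4 mm thick
- bowl_large: large bowl: its origin is the centre of its underside, z up; round, so its yaw means nothing; a polished steel bowl, open above, its sides sloping below and near upright in the upper half, wall 2.5 mm, floor 3 mm thick; rim 200 mm across outside, underside 116 mm across, 68 mm high; can be pinched by its rim, one finger inside and one outside
- bowl_medium: medium bowl: its origin is the centre of its underside, z up; round, so its yaw means nothing; a polished steel bowl, open above, its sides sloping below and near upright in the upper half, wall 2.5 mm, floor 3 mm thick; rim 132 mm across outside, underside 77 mm across, 56 mm high; can be pinched by its rim, one finger inside and one outside
- bowl_small: small bowl: its origin is the centre of its underside, z up; round, so its yaw means nothing; a polished steel bowl, open above, its sides sloping below and near upright in the upper half, wall 2.5 mm, floor 3 mm thick; rim 64 mm across outside, underside 45 mm across, 45 mm high; can be pinched by its rim, one finger inside and one outside
- tip_stand: aluminium stand for laser handpiece tips, a fixed block 50 (x) by 160 (y) by 22 (z) mm; its origin is the centre of its underside; five blind holes of 12 mm, 12 mm deep, in a row along its own y at -60, -30, 0, 30 and 60 mm, each holding one tip upright
- tip1: laser handpiece tip, 32 mm long: from its lower end a steel shank 9 mm across and 18 mm long, then a red hexagonal collar 14 mm across flats and 12 mm long, then a 2 mm steel nub; its origin is at mid-length, its z axis runs along it from the shank to the collar; in the stand the collar begins 6 mm above the stand's top and its origin is 26 mm above the table
- tip2: laser handpiece tip, 32 mm long: from its lower end a steel shank 9 mm across and 18 mm long, then a red hexagonal collar 14 mm across flats and 12 mm long, then a 2 mm steel nub; its origin is at mid-length, its z axis runs along it from the shank to the collar; in the stand the collar begins 6 mm above the stand's top and its origin is 26 mm above the table
- tip3: laser handpiece tip, 32 mm long: from its lower end a steel shank 9 mm across and 18 mm long, then a red hexagonal collar 14 mm across flats and 12 mm long, then a 2 mm steel nub; its origin is at mid-length, its z axis runs along it from the shank to the collar; in the stand the collar begins 6 mm above the stand's top and its origin is 26 mm above the table
- tip4: laser handpiece tip, 32 mm long: from its lower end a steel shank 9 mm across and 18 mm long, then a red hexagonal collar 14 mm across flats and 12 mm long, then a 2 mm steel nub; its origin is at mid-length, its z axis runs along it from the shank to the collar; in the stand the collar begins 6 mm above the stand's top and its origin is 26 mm above the table
- tip5: laser handpiece tip, 32 mm long: from its lower end a steel shank 9 mm across and 18 mm long, then a red hexagonal collar 14 mm across flats and 12 mm long, then a 2 mm steel nub; its origin is at mid-length, its z axis runs along it from the shank to the collar; in the stand the collar begins 6 mm above the stand's top and its origin is 26 mm above the table
- vial1: used small glass vial with a yellow stopper, 24 mm across and 42 mm high, stands upright on the table at the start; its origin is at mid-height on its axis, z towards the stopper; may be absent
- vial2: used small glass vial with a yellow stopper, 24 mm across and 42 mm high, stands upright on the table at the start; its origin is at mid-height on its axis, z towards the stopper; may be absent
- vial3: used small glass vial with a yellow stopper, 24 mm across and 42 mm high, stands upright on the table at the start; its origin is at mid-height on its axis, z towards the stopper; may be absent
- sharps_bin: yellow round sharps bin with a red collar, open above, fixed, 120 mm high, mouth 98 mm across inside, floor 5 mm thick; its origin is the centre of its underside
- dropper_bottle: white bottle with a blue cap, 44 mm across, 85 mm high; origin at the centre of its underside; not part of the job
- jar: amber jar with a white lid, 60 mm across, 70 mm high; origin at the centre of its underside; not part of the job

How it is judged:
On the way, in this order (a step that is already met when the one before it is completed fails the run):
1. all used vials are in the sharps bin (horizontal distance between each of vial1, vial2, vial3 and sharps_bin below 0.05 m and z of each of vial1, vial2, vial3 in the frame of sharps_bin below 0.12 m), for 0.2 s.
2. the three bowls are nested in size order in the basket (horizontal distance between bowl_large and basket below 0.04 m and z of bowl_large in the frame of basket between -0.002 and 0.01 m and angle between each of bowl_large, bowl_medium, bowl_small's own z axis and vertical below 0.12 rad and horizontal distance between bowl_medium and bowl_large below 0.04 m and z of bowl_medium in the frame of bowl_large between -0.002 and 0.01 m and horizontal distance between bowl_small and bowl_medium below 0.04 m and z of bowl_small in the frame of bowl_medium between -0.002 and 0.01 m), for 0.2 s.
3. exactly three tips are in the nested small bowl, the other two in the stand (all of step 2 and ((horizontal distance between each of tip1, tip2, tip3 and bowl_small below 0.026 m and z of tip1 in the frame of bowl_small between 0.006 and 0.05 m and z of tip2 in the frame of bowl_small between 0.006 and 0.05 m and z of tip3 in the frame of bowl_small between 0.006 and 0.05 m and horizontal distance between each of tip4, tip5 and tip_stand below 0.085 m and z of tip4 in the frame of tip_stand between 0.015 and 0.035 m and z of tip5 in the frame of tip_stand between 0.015 and 0.035 m) or (horizontal distance between each of tip1, tip2, tip4 and bowl_small below 0.026 m and z of tip1 in the frame of bowl_small between 0.006 and 0.05 m and z of tip2 in the frame of bowl_small between 0.006 and 0.05 m and horizontal distance between each of tip3, tip5 and tip_stand below 0.085 m and z of tip3 in the frame of tip_stand between 0.015 and 0.035 m and z of tip4 in the frame of bowl_small between 0.006 and 0.05 m and z of tip5 in the frame of tip_stand between 0.015 and 0.035 m) or (horizontal distance between each of tip1, tip2, tip5 and bowl_small below 0.026 m and z of tip1 in the frame of bowl_small between 0.006 and 0.05 m and z of tip2 in the frame of bowl_small between 0.006 and 0.05 m and horizontal distance between each of tip3, tip4 and tip_stand below 0.085 m and z of tip3 in the frame of tip_stand between 0.015 and 0.035 m and z of tip4 in the frame of tip_stand between 0.015 and 0.035 m and z of tip5 in the frame of bowl_small between 0.006 and 0.05 m) or (horizontal distance between each of tip1, tip3, tip4 and bowl_small below 0.026 m and z of tip1 in the frame of bowl_small between 0.006 and 0.05 m and horizontal distance between each of tip2, tip5 and tip_stand below 0.085 m and z of tip2 in the frame of tip_stand between 0.015 and 0.035 m and z of tip3 in the frame of bowl_small between 0.006 and 0.05 m and z of tip4 in the frame of bowl_small between 0.006 and 0.05 m and z of tip5 in the frame of tip_stand between 0.015 and 0.035 m) or (horizontal distance between each of tip1, tip3, tip5 and bowl_small below 0.026 m and z of tip1 in the frame of bowl_small between 0.006 and 0.05 m and horizontal distance between each of tip2, tip4 and tip_stand below 0.085 m and z of tip2 in the frame of tip_stand between 0.015 and 0.035 m and z of tip3 in the frame of bowl_small between 0.006 and 0.05 m and z of tip4 in the frame of tip_stand between 0.015 and 0.035 m and z of tip5 in the frame of bowl_small between 0.006 and 0.05 m) or (horizontal distance between each of tip1, tip4, tip5 and bowl_small below 0.026 m and z of tip1 in the frame of bowl_small between 0.006 and 0.05 m and horizontal distance between each of tip2, tip3 and tip_stand below 0.085 m and z of tip2 in the frame of tip_stand between 0.015 and 0.035 m and z of tip3 in the frame of tip_stand between 0.015 and 0.035 m and z of tip4 in the frame of bowl_small between 0.006 and 0.05 m and z of tip5 in the frame of bowl_small between 0.006 and 0.05 m) or (horizontal distance between each of tip1, tip5 and tip_stand below 0.085 m and z of tip1 in the frame of tip_stand between 0.015 and 0.035 m and horizontal distance between each of tip2, tip3, tip4 and bowl_small below 0.026 m and z of tip2 in the frame of bowl_small between 0.006 and 0.05 m and z of tip3 in the frame of bowl_small between 0.006 and 0.05 m and z of tip4 in the frame of bowl_small between 0.006 and 0.05 m and z of tip5 in the frame of tip_stand between 0.015 and 0.035 m) or (horizontal distance between each of tip1, tip4 and tip_stand below 0.085 m and z of tip1 in the frame of tip_stand between 0.015 and 0.035 m and horizontal distance between each of tip2, tip3, tip5 and bowl_small below 0.026 m and z of tip2 in the frame of bowl_small between 0.006 and 0.05 m and z of tip3 in the frame of bowl_small between 0.006 and 0.05 m and z of tip4 in the frame of tip_stand between 0.015 and 0.035 m and z of tip5 in the frame of bowl_small between 0.006 and 0.05 m) or (horizontal distance between each of tip1, tip3 and tip_stand below 0.085 m and z of tip1 in the frame of tip_stand between 0.015 and 0.035 m and horizontal distance between each of tip2, tip4, tip5 and bowl_small below 0.026 m and z of tip2 in the frame of bowl_small between 0.006 and 0.05 m and z of tip3 in the frame of tip_stand between 0.015 and 0.035 m and z of tip4 in the frame of bowl_small between 0.006 and 0.05 m and z of tip5 in the frame of bowl_small between 0.006 and 0.05 m) or (horizontal distance between each of tip1, tip2 and tip_stand below 0.085 m and z of tip1 in the frame of tip_stand between 0.015 and 0.035 m and z of tip2 in the frame of tip_stand between 0.015 and 0.035 m and horizontal distance between each of tip3, tip4, tip5 and bowl_small below 0.026 m and z of tip3 in the frame of bowl_small between 0.006 and 0.05 m and z of tip4 in the frame of bowl_small between 0.006 and 0.05 m and z of tip5 in the frame of bowl_small between 0.006 and 0.05 m))), for 0.2 s.
At the end, for the whole second after the job is handed in: every vial is in the sharps bin; large bowl in basket, medium in large, small in medium, each within 40 mm of centre, its underside at most 10 mm above that of its holder, tilted under 0.12 rad, at rest; exactly three tips in the small bowl, the other two in the stand (all of step 1 and all of step 3 and linear speed of each of bowl_large, bowl_medium, bowl_small below 0.03 m/s); the robot touches nothing.
It fails at once if a bystander (white bottle or jar) is shifted by more than 40 mm (distance of any of dropper_bottle, jar from where it was at the start of the episode above 0.04 m).
Of vial1, vial2, vial3 only 1 to 3 are there at a start; the rules pass over those that are not, and their reading is None.
At some moment in a run one of bowl_large, bowl_medium, bowl_small, vial1, vial2, vial3 may be knocked a few centimetres aside while the robot is not near it.
Once in a run the grip may slacken for a moment while it holds something.
It also fails if it takes over 210 s, if anything falls off the work surface, if the arm or the gripper's body presses on something with over 40 N, if the wrist force passes 120 N, or if a joint passes its speed limit or range.

## Working session

There is one attempt and no reset: what is moved stays moved. The work goes in short steps, Python scripts to look and compute and a tool call to move; the robot and the scene stay as the last step left them, time stands still between calls to the robot, and variables do not carry over. Pictures are saved under pics/ and viewed, and the job is handed in when it is done.

Besides the shell and the picture viewer there is one more tool, called after "Emit:" as name(argument=value, ...), one argument or row to a line, values as JSON. servo_tool: Moves the arm, as the interface text tells. Its arguments: {"type":"object","properties":{"rows":{"type":"array"},"force":{"type":"number"}},"required":["rows"]}

```bash
mkdir -p pics; ls; cat > h.py <<'E'
from cell import r
import numpy as np, cv2
np.set_printoptions(precision=4,suppress=True)
def save(cam,name):
    im=r.get_image(cam); cv2.imwrite(f'pics/{name}.png',im[:,:,::-1]); return im
E
python3 - <<'E'
from h import *
s=r.get_state(); print(s)
for c in ['scene','top','wrist']:
    print(c,r.camera_model(c)); save(c,c+'0')
E
```

```text
pics
{'clock': 0.0, 'qpos': array([-1.3593,  0.3812,  1.2983,  0.    ,  1.4636, -0.2153]), 'joint_velocities': array([ 0.0002, -0.0012, -0.0004,  0.0003, -0.0002,  0.0001]), 'joint_torque': array([  0.0008, -44.8459, -23.1277,  -0.0001,   0.0047,  -0.    ]), 'position': array([ 0.2276, -0.5003,  0.2048]), 'tool_rot': array([[ 0.414 , -0.9103, -0.0003],
       [-0.9103, -0.414 ,  0.0015],
       [-0.0014, -0.0003, -1.    ]]), 'contact_force': array([ 0.1687, -0.6714,  0.024 ]), 'moment': array([-0.0235,  0.0018,  0.0365]), 'gripper_width': 0.08542472325887794}
scene {'fov_y': 55.32810800100407, 'cx': 322.78234478065855, 'cy': 237.3430965766838, 'world_to_cam': array([[-0.2202,  0.9754, -0.0123,  0.1177],
       [ 0.7838,  0.1695, -0.5974, -0.3835],
       [-0.5806, -0.1412, -0.8018,  1.329 ],
       [ 0.    ,  0.    ,  0.    ,  1.    ]])}
top {'fov_y': 46.85981878185119, 'cx': 319.662121832247, 'cy': 247.3570955344936, 'world_to_cam': array([[-0.0147, -0.9999, -0.005 ,  0.0107],
       [-0.9955,  0.0151, -0.0931,  0.5289],
       [ 0.0931,  0.0036, -0.9956,  1.4215],
       [ 0.    ,  0.    ,  0.    ,  1.    ]])}
wrist {'fov_y': 65.70646984690485, 'cx': 317.82089987276055, 'cy': 239.12944138031432, 'tool_from_camera': array([[ 1.    ,  0.0005, -0.001 , -0.0014],
       [-0.0001,  0.9444,  0.3288, -0.0848],
       [ 0.0011, -0.3288,  0.9444, -0.1682],
       [ 0.    ,  0.    ,  0.    ,  1.    ]])}
```

View pics/top0.png

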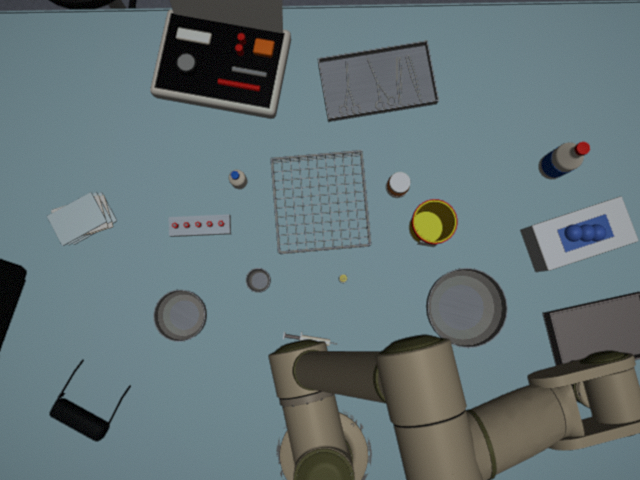

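View pics/scene0.png

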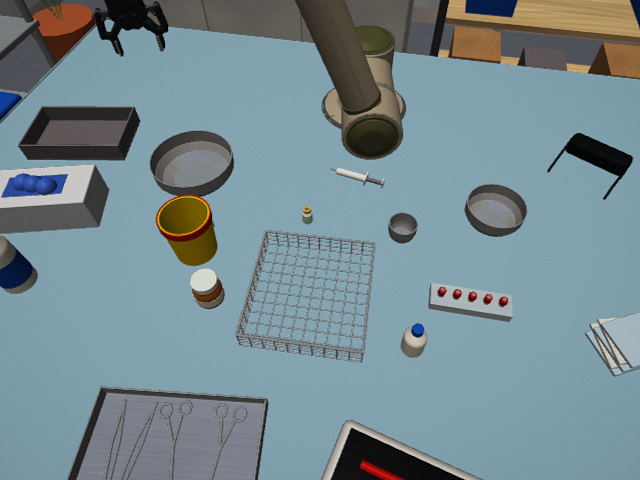

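View pics/wrist0.png

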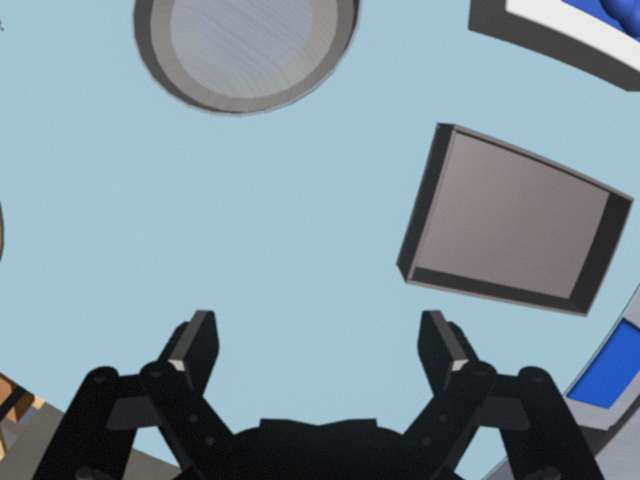

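```bash
cat >> h.py <<'E'
def ray(cam,u,v,st=None):
    m=r.camera_model(cam); f=240/np.tan(np.radians(m['fov_y']/2))
    if cam=='wrist':
        st=st or r.get_state()
        dx,dy=u-m['cx'],v-m['cy']; rr=np.hypot(dx,dy); th=rr/f
        d=np.array([dx/rr*np.sin(th),dy/rr*np.sin(th),np.cos(th)]) if rr>0 else np.array([0,0,1.])
        T=m['tool_from_camera']; R=st['tool_rot']
        return st['position']+R@T[:3,3], R@T[:3,:3]@d
    W=m['world_to_cam']; d=np.array([(u-m['cx'])/f,(v-m['cy'])/f,1.])
    return -W[:3,:3].T@W[:3,3], W[:3,:3].T@d
def at(cam,u,v,z,st=None):
    o,d=ray(cam,u,v,st); return o+d*(z-o[2])/d[2]
def proj(cam,p,st=None):
    m=r.camera_model(cam); f=240/np.tan(np.radians(m['fov_y']/2)); p=np.asarray(p,float)
    if cam=='wrist':
        st=st or r.get_state(); T=m['tool_from_camera']
        c=T[:3,:3].T@(st['tool_rot'].T@(p-st['position'])-T[:3,3])
        th=np.arctan2(np.hypot(c[0],c[1]),c[2]); k=f*th/np.hypot(c[0],c[1])
        return np.array([m['cx']+k*c[0],m['cy']+k*c[1]])
    W=m['world_to_cam']; c=W[:3,:3]@p+W[:3,3]
    return np.array([m['cx']+f*c[0]/c[2],m['cy']+f*c[1]/c[2]])
def det(cam,lab,mn=0.3):
    out=[]
    for d in r.search_frame(cam,lab):
        if d['conf']>mn:
            b=np.array(d['rect'])*[640,480,640,480]; out.append((round(d['conf'],2),b))
    return out
E
python3 - <<'E'
from h import *
Z=dict(basket=.025,bowl_large=.068,bowl_medium=.056,bowl_small=.045,tip_stand=.022,tip1=.038,vial1=.03,sharps_bin=.12,dropper_bottle=.05,jar=.06)
for c in ['top','scene']:
    r.get_image(c)
    for k,z in Z.items():
        for cf,b in det(c,k):
            u,v=(b[0]+b[2])/2,(b[1]+b[3])/2
            print(c,k,cf,b.round(1),at(c,u,v,z)[:2])
print(r.get_state()['clock'])
E
```

```text
top basket 0.78 [275.  147.2 371.3 253.2] [ 0.6534 -0.0082]
top bowl_large 0.81 [424.9 267.4 507.3 347. ] [ 0.3689 -0.3618]
top bowl_medium 0.83 [155.8 288.  207.  342.8] [0.3585 0.3549]
top bowl_small 0.83 [245.6 268.3 268.9 294.3] [0.4422 0.1639]
top tip_stand 0.74 [169.2 210.  231.8 236.3] [0.5979 0.3152]
top sharps_bin 0.91 [410.6 200.4 456.7 245. ] [ 0.5764 -0.2772]
top dropper_bottle 0.54 [229.3 168.8 247.  192.6] [0.7037 0.2118]
top jar 0.66 [387.1 175.7 406.2 197.6] [ 0.6795 -0.1976]
scene basket 0.96 [236.8 229.5 375.5 360.8] [ 0.659  -0.0061]
scene bowl_large 0.97 [148.7 131.3 232.3 197.8] [ 0.3957 -0.3548]
scene bowl_medium 0.67 [465.8 183.5 529.2 236.4] [0.3763 0.3619]
scene bowl_medium 0.42 [156.7 196.4 215.4 265.7] [ 0.5778 -0.2926]
scene bowl_small 0.77 [386.6 213.8 419.4 243.4] [0.4637 0.1643]
scene tip_stand 0.88 [430.9 283.3 514.1 322.3] [0.6033 0.3228]
scene tip_stand 0.42 [150.2 129.6 231.5 196.9] [ 0.3492 -0.3852]
scene tip1 0.5 [482.9 294.7 494.1 307. ] [0.6019 0.3495]
scene tip1 0.39 [469.6 291.3 475.4 299.8] [0.5965 0.3186]
scene vial1 0.73 [297.8 204.2 311.6 222.7] [ 0.4553 -0.06  ]
scene sharps_bin 0.87 [157.1 194.6 214.8 266.9] [ 0.6197 -0.2579]
scene dropper_bottle 0.78 [399.5 323.6 428.  359.3] [0.7242 0.2141]
scene jar 0.92 [190.5 265.8 225.4 307.9] [ 0.7012 -0.1933]
1.25
```

```bash
python3 - <<'E'
from h import *
print(at('top',343,278,.042), at('scene',307,207.5,.042),at('scene',304.7,222,.0))
a=cv2.imread('pics/top0.png'); b=cv2.imread('pics/scene0.png')
x=cv2.resize(a[140:350,150:510],None,fx=2.2,fy=2.2,interpolation=2); cv2.imwrite('pics/a.png',x)
x=cv2.resize(b[120:370,140:540],None,fx=2,fy=2,interpolation=2); cv2.imwrite('pics/b.png',x)
E
```

```text
[ 0.4475 -0.0559  0.042 ] [ 0.4466 -0.0562  0.042 ] [ 0.4566 -0.061  -0.    ]
```

View pics/a.png

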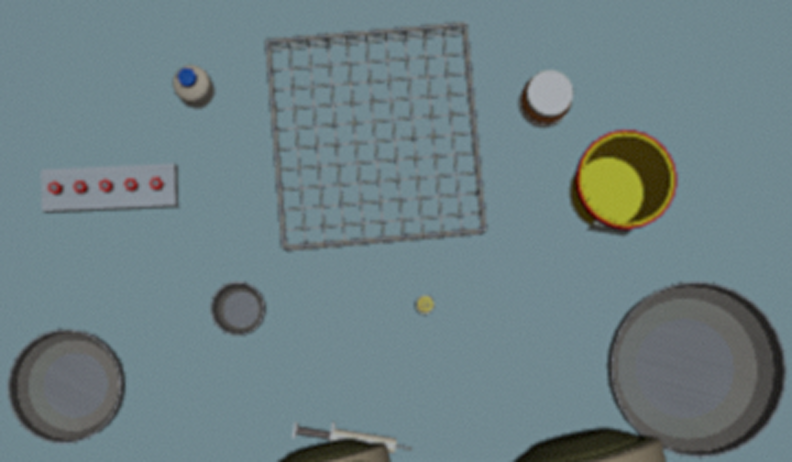

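View pics/b.png

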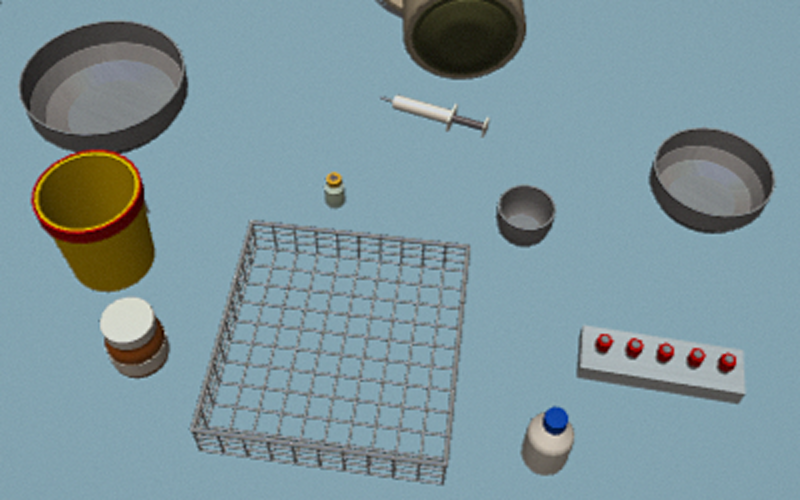

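Emit:
servo_tool(
  rows=[
    {"delta_pos": [-0.026, -0.032, 0], "turn": [0, 0, 0], "grip": 0},
    {"delta_pos": [-0.026, -0.032, 0], "turn": [0, 0, 0], "grip": 0},
    {"delta_pos": [-0.026, -0.032, 0], "turn": [0, 0, 0], "grip": 0},
    {"delta_pos": [-0.026, -0.032, 0], "turn": [0, 0, 0], "grip": 0},
    {"delta_pos": [-0.026, -0.032, 0], "turn": [0, 0, 0], "grip": 0},
    {"delta_pos": [-0.026, -0.032, 0], "turn": [0, 0, 0], "grip": 0},
    {"delta_pos": [-0.026, -0.032, 0], "turn": [0, 0, 0], "grip": 0},
  ],
  force=40,
)

```text
clock: 1.83
position: [0.3566, -0.2404, 0.2056]
tool_rot: [[0.413, -0.911, 0.0], [-0.911, -0.413, -0.0], [0.0, -0.0, -1.0]]
contact_force: [0.6, -0.5, -0.7]
gripper_width: 0.0852
```

```bash
python3 - <<'E'
from h import *
save('wrist','w1'); save('top','t1')
E
```

```text
(no output)
```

View pics/w1.png

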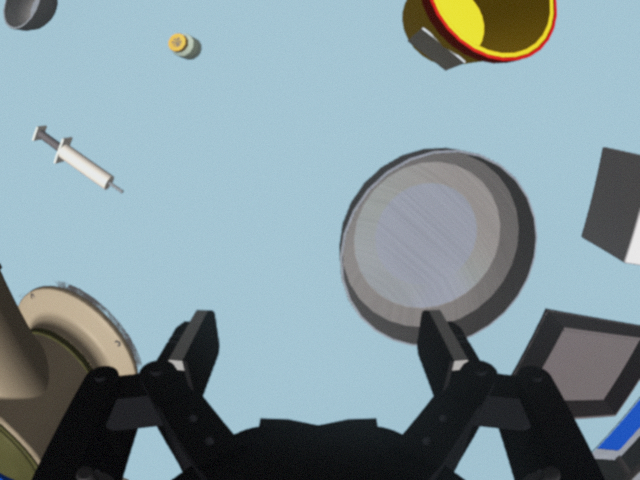

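View pics/t1.png

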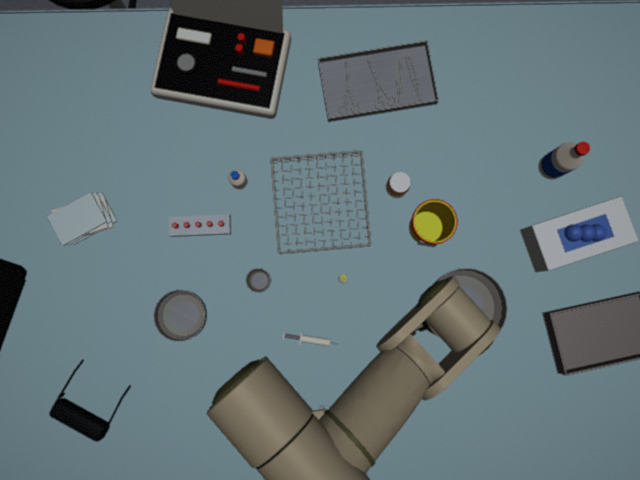

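```bash
python3 - <<'E'
from h import *
s=r.get_state(); print(s['position'])
p=at('wrist',178,43,.042); print(p, s['tool_rot'].T@(p-s['position']))
# bowl fit helper: large rim circle wrist
for c,u in (('wrist',(438,247)),):
    print(at(c,*u,.068))
E
```

```text
[ 0.3577 -0.2376  0.2058]
[ 0.4473 -0.0539  0.042 ] [-0.1292 -0.1583  0.164 ]
[ 0.3765 -0.3475  0.068 ]
```

Emit:
servo_tool(
  rows=[
    {"delta_pos": [-0.0257, -0.0316, 0.01], "turn": [0, 0, 0], "grip": 0},
    {"delta_pos": [-0.0257, -0.0316, 0.01], "turn": [0, 0, 0], "grip": 0},
    {"delta_pos": [-0.0257, -0.0316, 0.02], "turn": [0, 0, 0], "grip": 0},
    {"delta_pos": [-0.0257, -0.0316, 0.02], "turn": [0, 0, 0], "grip": 0},
    {"delta_pos": [-0.0257, -0.0316, 0.02], "turn": [0, 0, 0], "grip": 0},
    {"delta_pos": [0, 0, 0.02], "turn": [0, 0, 0], "grip": 0},
    {"delta_pos": [0, 0, 0], "turn": [0, 0, 0], "grip": 0},
  ],
)

```text
clock: 2.52
position: [0.4411, -0.0676, 0.1077]
tool_rot: [[0.417, -0.909, -0.005], [-0.909, -0.417, 0.002], [-0.004, 0.004, -1.0]]
contact_force: [-0.7, 0.8, -0.7]
gripper_width: 0.0854
```

```bash
python3 - <<'E'
from h import *
s=r.get_state(); print(s['position'])
save('wrist','w2')
E
```

```text
[ 0.4411 -0.0676  0.1077]
```

View pics/w2.png

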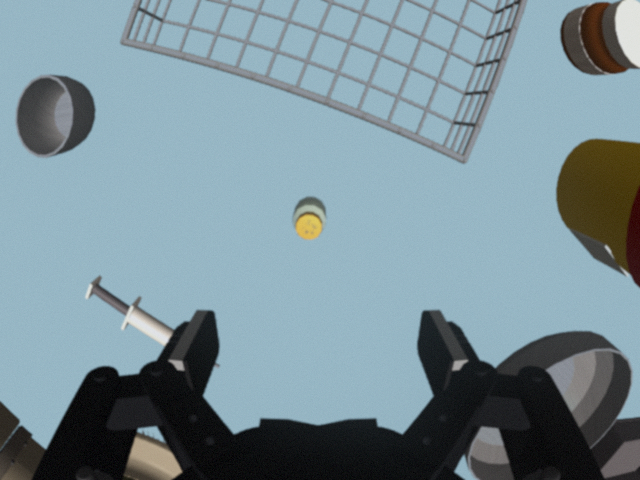

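```bash
python3 - <<'E'
from h import *
s=r.get_state(); print(s['position'])
p=at('wrist',309,228,.042); print(p, s['tool_rot'].T@(p-s['position']))
print(at('wrist',308,228,.042), at('wrist',310,210,.0))
E
```

```text
[ 0.4416 -0.069   0.1095]
[ 0.4479 -0.0576  0.042 ] [-0.0076 -0.0106  0.0675]
[ 0.4476 -0.057   0.042 ] [ 0.4489 -0.0568  0.    ]
```

Emit:
servo_tool(
  rows=[
    {"delta_pos": [-0.008, -0.01, 0.02], "turn": [0, 0, 0], "grip": 0},
    {"delta_pos": [0, 0, 0.03], "turn": [0, 0, 0], "grip": 0},
    {"delta_pos": [0, 0, 0.03], "turn": [0, 0, 0], "grip": 0},
    {"delta_pos": [0, 0, 0.018], "turn": [0, 0, 0], "grip": 0},
    {"delta_pos": [0, 0, 0], "turn": [0, 0, 0], "grip": 0},
  ],
)

```text
clock: 2.98
position: [0.4469, -0.059, 0.0109]
tool_rot: [[0.412, -0.911, -0.004], [-0.911, -0.412, 0.001], [-0.003, 0.003, -1.0]]
contact_force: [-0.7, 0.1, -0.9]
gripper_width: 0.0853
```

Emit:
servo_tool(
  rows=[
    {"delta_pos": [0, 0, 0], "turn": [0, 0, 0], "grip": 0.9},
    {"delta_pos": [0, 0, 0], "turn": [0, 0, 0], "grip": 0.9},
    {"delta_pos": [0, 0, 0], "turn": [0, 0, 0], "grip": 0.9},
    {"delta_pos": [0, 0, 0], "turn": [0, 0, 0], "grip": 0.9},
    {"delta_pos": [0, 0, 0], "turn": [0, 0, 0], "grip": 0.9},
    {"delta_pos": [0, 0, 0], "turn": [0, 0, 0], "grip": 0.9},
    {"delta_pos": [0, 0, 0], "turn": [0, 0, 0], "grip": 0.9},
  ],
)

```text
clock: 3.57
position: [0.4483, -0.0579, 0.0131]
tool_rot: [[0.414, -0.91, 0.001], [-0.91, -0.414, -0.0], [0.001, -0.001, -1.0]]
contact_force: [0.1, 1.5, 6.0]
gripper_width: 0.0132
```

```bash
python3 - <<'E'
from h import *
s=r.get_state(); print(s['position'],s['gripper_width'])
save('wrist','w3')
E
```

```text
[ 0.4483 -0.0579  0.0131] 0.013216237779214605
```

View pics/w3.png

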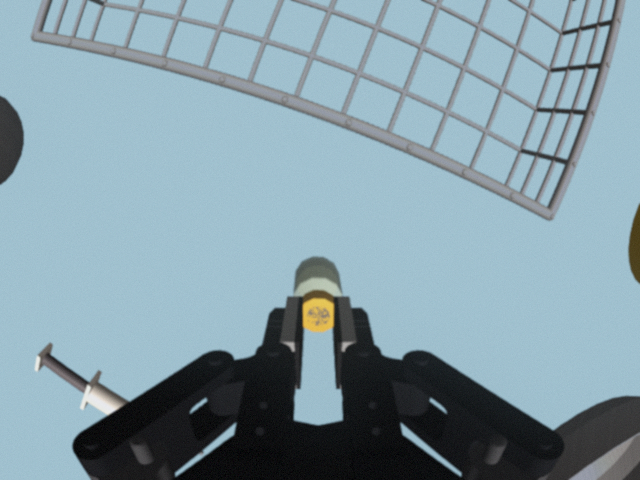

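```bash
python3 - <<'E'
from h import *
print(at('scene',184.5,217.5,.12), at('top',434.5,221.8,.12))
p=np.array([.577,-.279,0]);s=r.get_state();print(s['tool_rot'].T@(p-s['position']))
E
```

```text
[ 0.5886 -0.2742  0.12  ] [ 0.5786 -0.2794  0.12  ]
[ 0.2545 -0.0255  0.0133]
```

Emit:
servo_tool(
  rows=[
    {"delta_pos": [0, 0, -0.02], "turn": [0, 0, 0], "grip": 0.9},
    {"delta_pos": [0, 0, -0.03], "turn": [0, 0, 0], "grip": 0.9},
    {"delta_pos": [0, 0, -0.03], "turn": [0, 0, 0], "grip": 0.9},
    {"delta_pos": [0, 0, -0.03], "turn": [0, 0, 0], "grip": 0.9},
    {"delta_pos": [0, 0, -0.03], "turn": [0, 0, 0], "grip": 0.9},
    {"delta_pos": [0, 0, -0.03], "turn": [0, 0, 0], "grip": 0.9},
  ],
)

```text
clock: 4.12
position: [0.4476, -0.0576, 0.1842]
tool_rot: [[0.414, -0.91, 0.0], [-0.91, -0.414, -0.0], [0.0, -0.0, -1.0]]
contact_force: [-0.1, -0.3, -0.8]
gripper_width: 0.0131
```

Emit:
servo_tool(
  rows=[
    {"delta_pos": [0.035, -0.004, 0], "turn": [0, 0, 0], "grip": 0.9},
    {"delta_pos": [0.035, -0.004, 0], "turn": [0, 0, 0], "grip": 0.9},
    {"delta_pos": [0.035, -0.004, 0], "turn": [0, 0, 0], "grip": 0.9},
    {"delta_pos": [0.035, -0.004, 0], "turn": [0, 0, 0], "grip": 0.9},
    {"delta_pos": [0.035, -0.004, 0], "turn": [0, 0, 0], "grip": 0.9},
    {"delta_pos": [0.035, -0.004, 0], "turn": [0, 0, 0], "grip": 0.9},
    {"delta_pos": [0.035, -0.005, 0], "turn": [0, 0, 0], "grip": 0.9},
    {"delta_pos": [0.01, -0.002, 0], "turn": [0, 0, 0], "grip": 0.9},
  ],
)

```text
clock: 4.78
position: [0.5829, -0.281, 0.1813]
tool_rot: [[0.412, -0.911, -0.0], [-0.911, -0.412, -0.001], [0.0, 0.0, -1.0]]
contact_force: [-0.2, 0.7, -0.7]
gripper_width: 0.0131
```

Emit:
servo_tool(
  rows=[
    {"delta_pos": [0, 0, 0.02], "turn": [0, 0, 0], "grip": 0.9},
    {"delta_pos": [0, 0, 0.01], "turn": [0, 0, 0], "grip": 0.9},
  ],
)

```text
clock: 4.95
position: [0.5814, -0.2774, 0.1503]
tool_rot: [[0.413, -0.911, -0.002], [-0.911, -0.413, 0.001], [-0.002, 0.001, -1.0]]
contact_force: [0.4, -0.2, -1.1]
gripper_width: 0.0132
```

```bash
python3 - <<'E'
from h import *
save('wrist','w4');save('scene','s4')
E
```

```text
(no output)
```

View pics/w4.png

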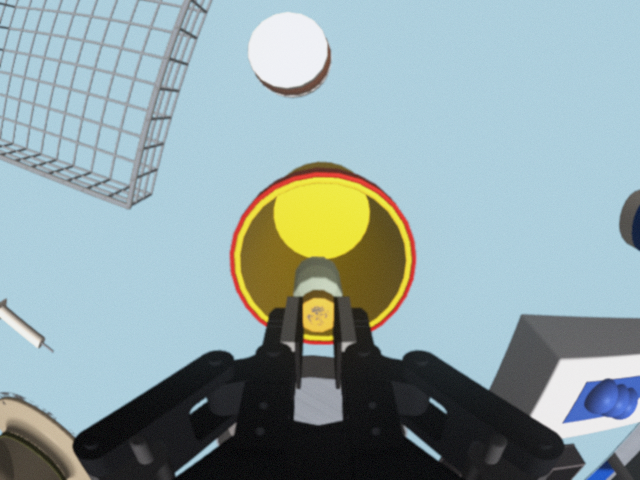

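View pics/s4.png

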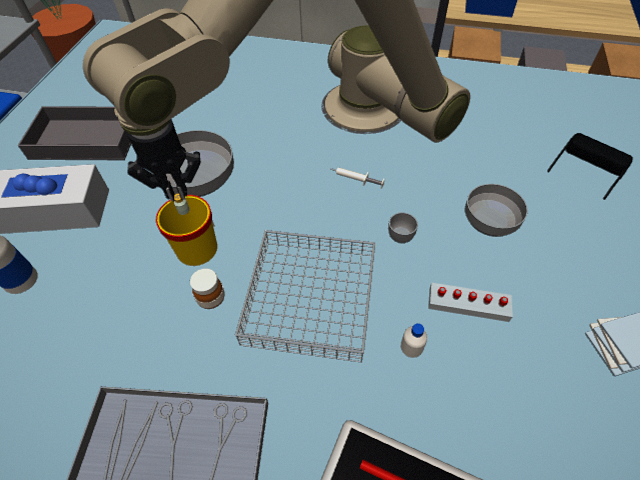

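```bash
python3 - <<'E'
from h import *
s=r.get_state();p=at('wrist',323,257,.12); print(s['position'],p,s['tool_rot'].T@(p-s['position']))
E
```

```text
[ 0.5807 -0.2763  0.1502] [ 0.5856 -0.2754  0.12  ] [ 0.0013 -0.0049  0.0302]
```

Well centred. Lower slightly and release.

Emit:
servo_tool(
  rows=[
    {"delta_pos": [0, -0.004, 0.02], "turn": [0, 0, 0], "grip": 0.9},
    {"delta_pos": [0, 0, 0], "turn": [0, 0, 0], "grip": 0.5},
    {"delta_pos": [0, 0, 0], "turn": [0, 0, 0], "grip": 0.4},
    {"delta_pos": [0, 0, 0], "turn": [0, 0, 0], "grip": 0.4},
    {"delta_pos": [0, 0, 0], "turn": [0, 0, 0], "grip": 0.4},
    {"delta_pos": [0, 0, -0.025], "turn": [0, 0, 0], "grip": 0.4},
    {"delta_pos": [0, 0, -0.03], "turn": [0, 0, 0], "grip": 0.2},
    {"delta_pos": [0, 0, -0.03], "turn": [0, 0, 0], "grip": 0},
  ],
)

```text
clock: 5.72
position: [0.5851, -0.2754, 0.2193]
tool_rot: [[0.414, -0.91, -0.0], [-0.91, -0.414, 0.0], [-0.0, 0.0, -1.0]]
contact_force: [1.1, 0.1, 0.4]
gripper_width: 0.0735
```

```bash
python3 - <<'E'
from h import *
save('wrist','w5');save('scene','s5')
print(r.get_state()['position'])
E
```

```text
[ 0.5869 -0.2765  0.2241]
```

View pics/w5.png

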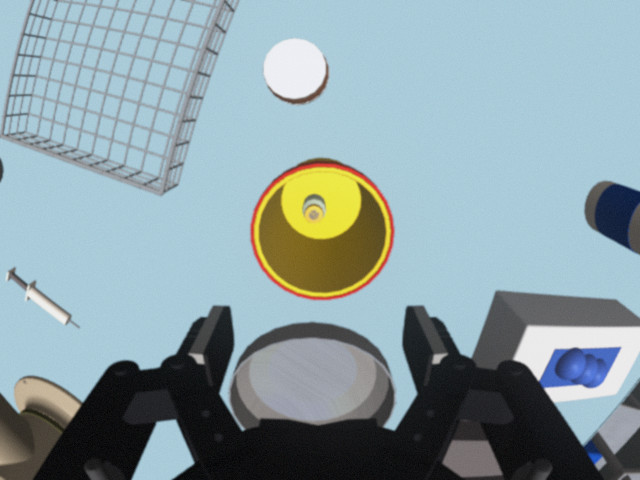

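View pics/s5.png

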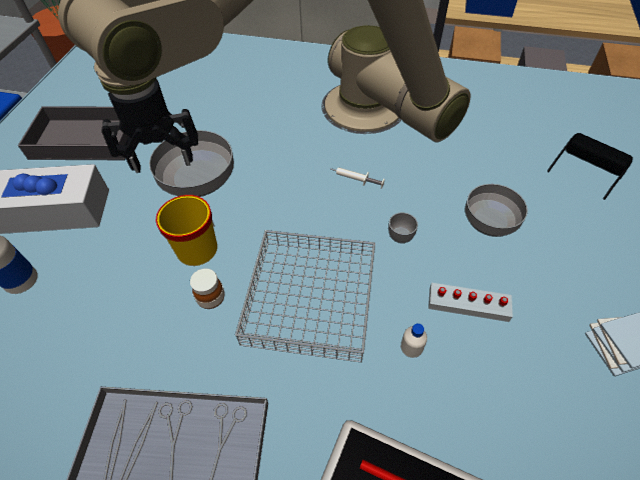

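Emit:
servo_tool(
  rows=[
    {"delta_pos": [-0.0158, 0.037, 0], "turn": [0, 0, 0], "grip": 0},
    {"delta_pos": [-0.0158, 0.037, 0], "turn": [0, 0, 0], "grip": 0},
    {"delta_pos": [-0.0158, 0.037, 0], "turn": [0, 0, 0], "grip": 0},
    {"delta_pos": [-0.0158, 0.037, 0], "turn": [0, 0, 0], "grip": 0},
    {"delta_pos": [-0.0158, 0.037, 0], "turn": [0, 0, 0], "grip": 0},
    {"delta_pos": [0, 0, 0], "turn": [0, 0, -6.85], "grip": 0},
    {"delta_pos": [0, 0, 0], "turn": [0, 0, -6.85], "grip": 0},
    {"delta_pos": [0, 0, 0], "turn": [0, 0, -6.85], "grip": 0},
  ],
)

```text
clock: 6.48
position: [0.3836, -0.2803, 0.2182]
tool_rot: [[0.71, -0.704, 0.001], [-0.704, -0.71, -0.001], [0.001, 0.0, -1.0]]
contact_force: [0.2, 0.6, 0.3]
gripper_width: 0.0856
```

```bash
python3 - <<'E'
from h import *
s=r.get_state();print(s['position'],np.degrees(np.arctan2(s['tool_rot'][1,0],s['tool_rot'][0,0])))
save('wrist','w6');save('top','t6')
print(det('wrist','bowl_large'))
E
```

```text
[ 0.3836 -0.2803  0.2182] -44.729686503883755
[(0.66, array([265.6  , 173.904, 470.272, 366.288]))]
```

View pics/w6.png

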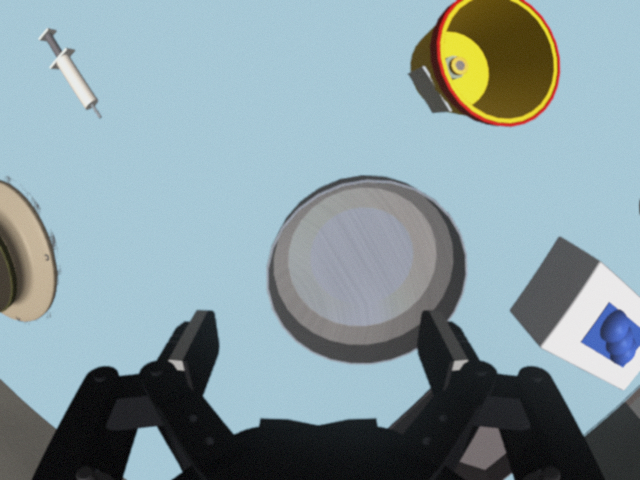

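```bash
cat >> h.py <<'E'
from scipy.optimize import least_squares
def circ(cam,c,z,rad,st=None,n=90):
    return np.array([proj(cam,[c[0]+rad*np.cos(a),c[1]+rad*np.sin(a),z],st) for a in np.linspace(0,2*np.pi,n,endpoint=False)])
def fitbox(cam,box,z,rad,c0,st=None,use=(0,1,2,3)):
    st=st or (r.get_state() if cam=='wrist' else None)
    def f(c):
        p=circ(cam,c,z,rad,st,60); b=np.array([p[:,0].min(),p[:,1].min(),p[:,0].max(),p[:,1].max()])
        return (b-np.array(box))[list(use)]
    q=least_squares(f,c0); return q.x,q.fun
def overlay(cam,name,circles,st=None,im=None):
    im=(r.get_image(cam)[:,:,::-1].copy() if im is None else im.copy())
    for c,z,rad in circles:
        cv2.polylines(im,[np.round(circ(cam,c,z,rad,st)*16).astype(np.int32)],True,(0,0,255),1,cv2.LINE_AA,4)
    cv2.imwrite(f'pics/{name}.png',im)
E
python3 - <<'E'
from h import *
s=r.get_state()
c,f=fitbox('wrist',[268,177.5,466,363],.068,.1,(.37,-.35),s); print(c,f)
overlay('wrist','o6',[(c,.068,.1),(c,0.001,.058)],s,cv2.imread('pics/w6.png'))
c2,f=fitbox('top',[427,268.5,506,347],.068,.1,(.37,-.35)); print(c2,f)
E
```

```text
[ 0.3702 -0.3626] [-2.4975 -0.2934  2.9024  1.2573]
[ 0.3682 -0.3627] [-0.4683 -0.9277  0.4671  0.897 ]
```

View pics/o6.png

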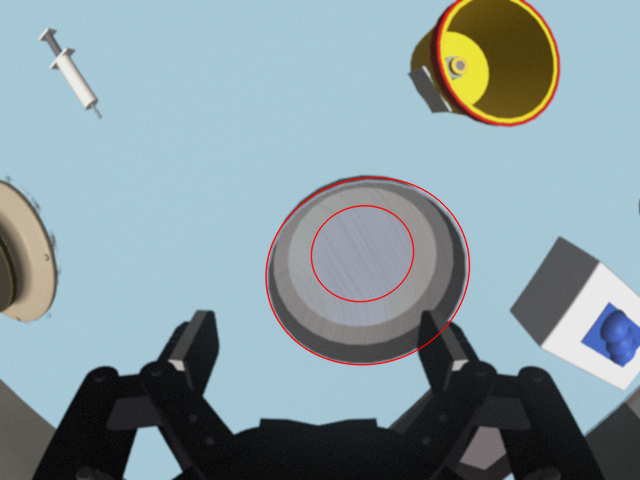

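Emit:
servo_tool(
  rows=[
    {"delta_pos": [-0.0255, 0.034, 0], "turn": [0, 0, 0], "grip": 0},
    {"delta_pos": [-0.0255, 0.034, 0.02], "turn": [0, 0, 0], "grip": 0},
    {"delta_pos": [0, 0, 0.03], "turn": [0, 0, 0], "grip": 0},
    {"delta_pos": [0, 0, 0.03], "turn": [0, 0, 0], "grip": 0},
    {"delta_pos": [0, 0, 0.03], "turn": [0, 0, 0], "grip": 0},
    {"delta_pos": [0, 0, 0.025], "turn": [0, 0, 0], "grip": 0},
    {"delta_pos": [0, 0, 0], "turn": [0, 0, 0], "grip": 0},
  ],
)

```text
clock: 7.22
position: [0.3045, -0.2895, 0.0815]
tool_rot: [[0.704, -0.71, -0.004], [-0.71, -0.704, 0.006], [-0.007, -0.002, -1.0]]
contact_force: [-0.8, 0.8, 0.0]
gripper_width: 0.0855
```

```bash
python3 - <<'E'
from h import *
s=r.get_state();print(s['position'], s['tool_rot'].T@(np.array([.2992,-.2928,.044])-s['position']))
save('wrist','w7')
E
```

```text
[ 0.3045 -0.2895  0.0815] [-0.0011  0.0062  0.0375]
```

View pics/w7.png

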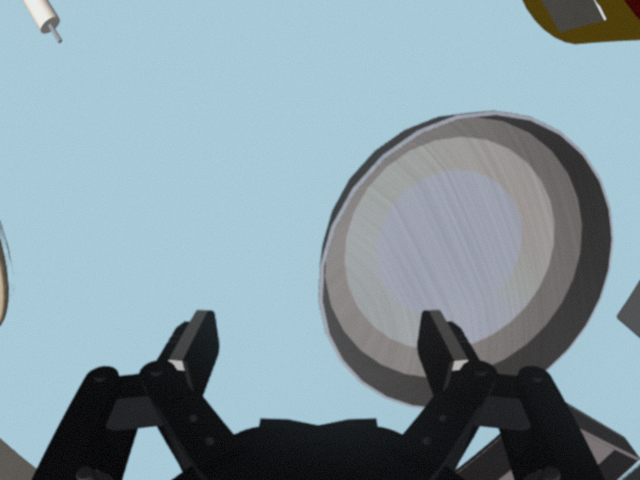

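Emit:
servo_tool(
  rows=[
    {"delta_pos": [0, 0.003, 0.02], "turn": [0, 0, 0], "grip": 0},
    {"delta_pos": [0, 0, 0.018], "turn": [0, 0, 0], "grip": 0},
    {"delta_pos": [0, 0, 0], "turn": [0, 0, 0], "grip": 0.9},
    {"delta_pos": [0, 0, 0], "turn": [0, 0, 0], "grip": 1},
    {"delta_pos": [0, 0, 0], "turn": [0, 0, 0], "grip": 1},
    {"delta_pos": [0, 0, 0], "turn": [0, 0, 0], "grip": 1},
    {"delta_pos": [0, 0, 0], "turn": [0, 0, 0], "grip": 1},
    {"delta_pos": [0, 0, 0], "turn": [0, 0, 0], "grip": 1},
  ],
  force=80,
)

```text
clock: 7.93
position: [0.3038, -0.2938, 0.0474]
tool_rot: [[0.707, -0.707, 0.001], [-0.707, -0.707, -0.001], [0.001, 0.0, -1.0]]
contact_force: [0.3, -0.2, -0.1]
gripper_width: 0.0122
```

Emit:
servo_tool(
  rows=[
    {"delta_pos": [0, 0, 0], "turn": [0, 0, 0], "grip": 1},
    {"delta_pos": [0, 0, 0], "turn": [0, 0, 0], "grip": 1},
  ],
)

```text
clock: 8.1
position: [0.3036, -0.2936, 0.0469]
tool_rot: [[0.707, -0.707, 0.0], [-0.707, -0.707, -0.0], [0.0, 0.0, -1.0]]
contact_force: [-0.3, -0.3, 0.1]
gripper_width: -0.0001
```

```bash
python3 - <<'E'
from h import *
s=r.get_state();print(s['position'], s['contact_force'],s['gripper_width'])
save('wrist','w8')
E
```

```text
[ 0.3036 -0.2936  0.0469] [-0.3457 -0.3059  0.1347] -0.00011736173496808238
```

View pics/w8.png

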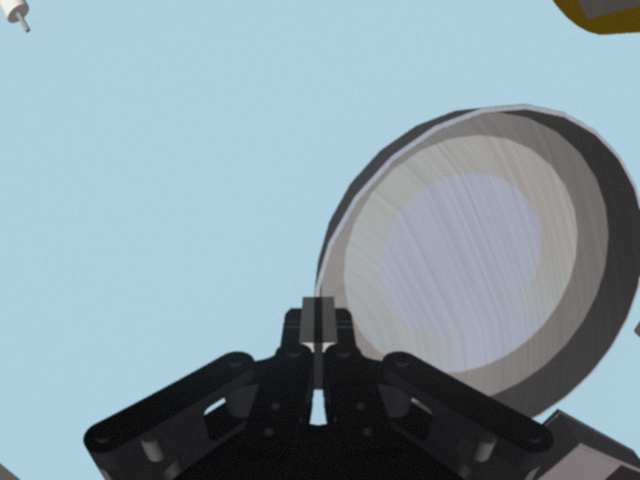

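```bash
python3 - <<'E'
from h import *
s=r.get_state();
overlay('wrist','o8',[((.369,-.3626),.068,.1),((.374,-.3676),.068,.1)],s,cv2.imread('pics/w8.png'))
save('scene','s8')
E
python3 -c "
import cv2
b=cv2.imread('pics/s8.png');cv2.imwrite('pics/s8c.png',cv2.resize(b[60:240,80:300],None,fx=3,fy=3))"
```

```text
(no output)
```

View pics/o8.png

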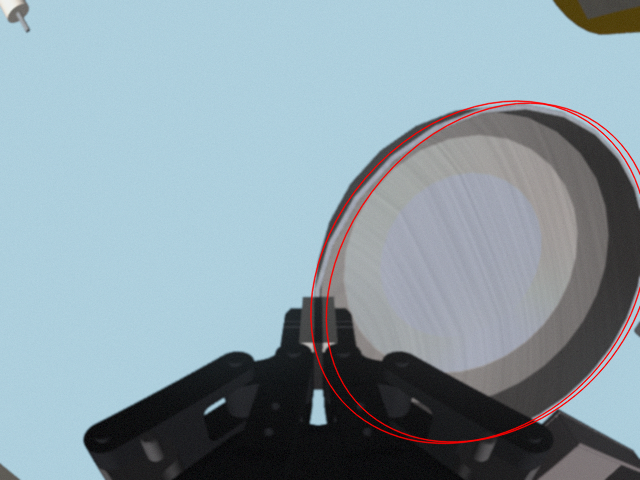

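View pics/s8c.png

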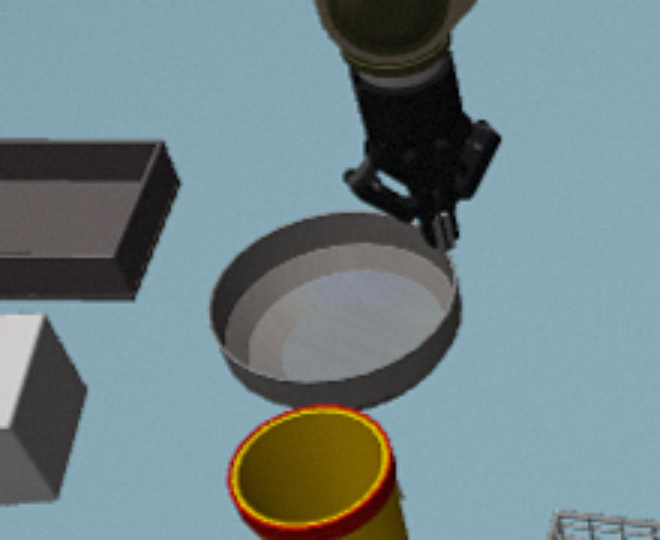

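Emit:
servo_tool(
  rows=[
    {"delta_pos": [0, 0, -0.01], "turn": [0, 0, 0], "grip": 1},
    {"delta_pos": [0, 0, -0.015], "turn": [0, 0, 0], "grip": 1},
    {"delta_pos": [0, 0, -0.015], "turn": [0, 0, 0], "grip": 1},
    {"delta_pos": [0, 0, 0], "turn": [0, 0, 0], "grip": 1},
  ],
)

```text
clock: 8.53
position: [0.3042, -0.2945, 0.0887]
tool_rot: [[0.707, -0.707, 0.002], [-0.707, -0.707, -0.004], [0.004, 0.001, -1.0]]
contact_force: [0.6, -0.7, 0.3]
gripper_width: -0.0001
```

```bash
python3 - <<'E'
from h import *
s=r.get_state();print(s['position'], s['contact_force'],s['gripper_width'])
save('wrist','w9')
save('scene','s9')
E
python3 -c "
import cv2
b=cv2.imread('pics/s9.png');cv2.imwrite('pics/s9c.png',cv2.resize(b[60:240,80:300],None,fx=3,fy=3))"
```

```text
[ 0.3042 -0.2945  0.0887] [ 0.589  -0.7094  0.2581] -0.00013207615164889577
```

View pics/w9.png

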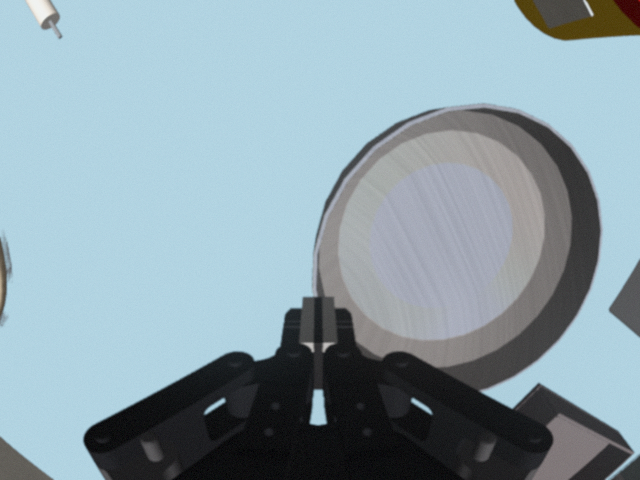

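View pics/s9c.png

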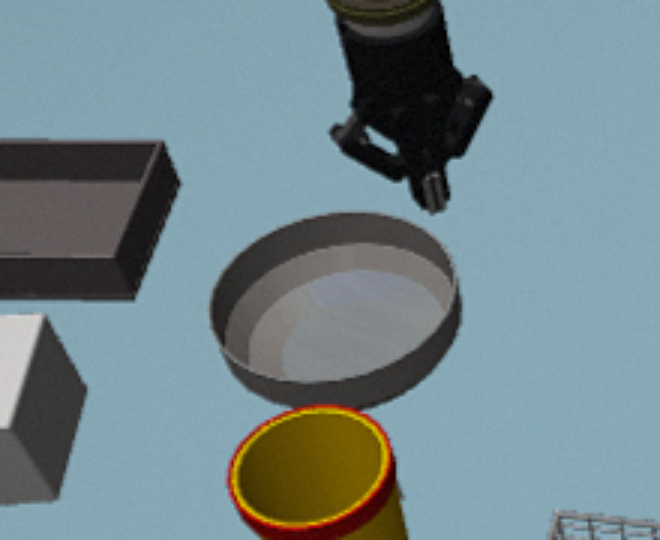

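```bash
python3 - <<'E'
from h import *
for p in ([.3036,-.2936,.0469],[.3036,-.2936,.068],[.2992,-.2928,.068],[.3042,-.2945,.0887]):
    q=proj('scene',p); print(p,q,(q-[80,60])*3)
c,f=fitbox('scene',[149.5,130,234,0],.068,.1,(.37,-.36),use=(0,2,1)); print(c,f)
overlay('scene','o9',[((.369,-.3626),.068,.1),((.369,-.3626),.0,.058)],None,cv2.imread('pics/s9.png'))
b=cv2.imread('pics/o9.png');cv2.imwrite('pics/o9c.png',cv2.resize(b[60:240,80:300],None,fx=3,fy=3))
E
```

```text
[0.3036, -0.2936, 0.0469] [229.3251 148.9447] [447.9754 266.834 ]
[0.3036, -0.2936, 0.068] [227.8337 142.5682] [443.5011 247.7047]
[0.2992, -0.2928, 0.068] [228.7379 141.4426] [446.2138 244.3279]
[0.3042, -0.2945, 0.0887] [225.8961 136.2356] [437.6882 228.7069]
[ 0.3719 -0.3606] [ 0.4522 -0.4569  0.0796]
```

View pics/o9c.png

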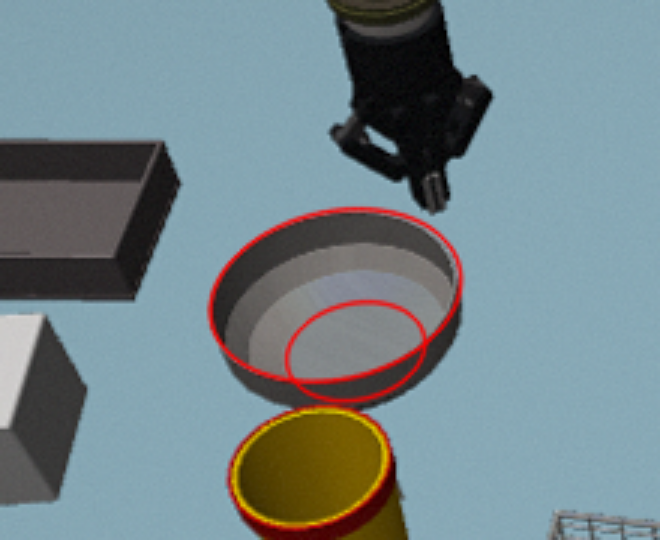

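```bash
python3 - <<'E'
from h import *
s=r.get_state()
for d in (0,-.01,-.019,-.03):
    print(d,proj('wrist',s['position']+s['tool_rot']@[0,0,d],s))
E
```

```text
0 [320.8534 289.2876]
-0.01 [320.9836 298.6452]
-0.019 [321.1112 307.8866]
-0.03 [321.2823 320.3875]
```

```bash
python3 - <<'E'
from h import *
s=r.get_state()
for d in (0,-.01,-.019,-.03):
    for y in(-.011,.011): print(d,y,proj('wrist',s['position']+s['tool_rot']@[0,y,d],s))
    q=proj('scene',s['position']+s['tool_rot']@[0,0,d]);print((q-[80,60])*3)
E
```

```text
0 -0.011 [320.9282 269.452 ]
0 0.011 [320.7769 308.105 ]
[439.4811 230.309 ]
-0.01 -0.011 [321.0684 278.0493]
-0.01 0.011 [320.8971 318.08  ]
[437.2641 220.7918]
-0.019 -0.011 [321.2068 286.5853]
-0.019 0.011 [321.0143 327.8783]
[435.2414 212.1088]
-0.03 -0.011 [321.3936 298.2072]
-0.03 0.011 [321.1702 341.0466]
[432.7333 201.3416]
```

Emit:
servo_tool(
  rows=[
    {"delta_pos": [-0.004, 0.001, 0], "turn": [0, 0, 0], "grip": 0.2},
    {"delta_pos": [0, 0, 0], "turn": [0, 0, 0], "grip": 0.2},
    {"delta_pos": [0, 0, 0], "turn": [0, 0, 0], "grip": 0.2},
    {"delta_pos": [0, 0, 0.02], "turn": [0, 0, 0], "grip": 0.2},
    {"delta_pos": [0, 0, 0.02], "turn": [0, 0, 0], "grip": 0.2},
    {"delta_pos": [0, 0, 0.015], "turn": [0, 0, 0], "grip": 0.2},
    {"delta_pos": [0, 0, 0.012], "turn": [0, 0, 0], "grip": 0.2},
    {"delta_pos": [0, 0, 0], "turn": [0, 0, 0], "grip": 0.2},
  ],
)

```text
clock: 9.3
position: [0.2994, -0.2903, 0.0178]
tool_rot: [[0.707, -0.707, -0.002], [-0.707, -0.707, 0.004], [-0.004, -0.001, -1.0]]
contact_force: [0.7, 1.3, -0.2]
gripper_width: 0.068
```

Emit:
servo_tool(
  rows=[
    {"delta_pos": [0, 0, 0], "turn": [0, 0, 0], "grip": 1},
    {"delta_pos": [0, 0, 0], "turn": [0, 0, 0], "grip": 1},
    {"delta_pos": [0, 0, 0], "turn": [0, 0, 0], "grip": 1},
    {"delta_pos": [0, 0, 0], "turn": [0, 0, 0], "grip": 1},
    {"delta_pos": [0, 0, 0], "turn": [0, 0, 0], "grip": 1},
    {"delta_pos": [0, 0, 0], "turn": [0, 0, 0], "grip": 1},
    {"delta_pos": [0, 0, 0], "turn": [0, 0, 0], "grip": 1},
  ],
)

```text
clock: 9.88
position: [0.3002, -0.2917, 0.0204]
tool_rot: [[0.707, -0.707, 0.001], [-0.707, -0.707, -0.001], [0.002, 0.0, -1.0]]
contact_force: [-2.4, 2.8, 6.2]
gripper_width: 0.0019
```

```bash
python3 - <<'E'
from h import *
s=r.get_state();print(s['position'], s['contact_force'],s['gripper_width'])
save('wrist','w10')
b=save('scene','s10')[:,:,::-1]
cv2.imwrite('pics/s10c.png',cv2.resize(b[60:240,80:300],None,fx=3,fy=3))
E
```

```text
[ 0.3002 -0.2917  0.0204] [-2.3553  2.7631  6.175 ] 0.0018604135306705156
```

View pics/w10.png

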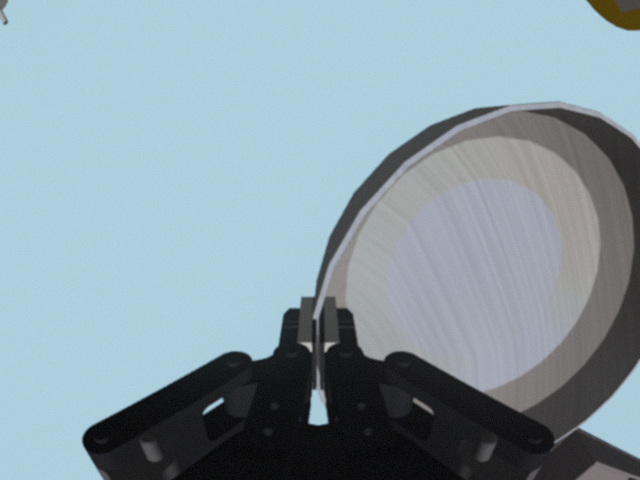

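View pics/s10c.png

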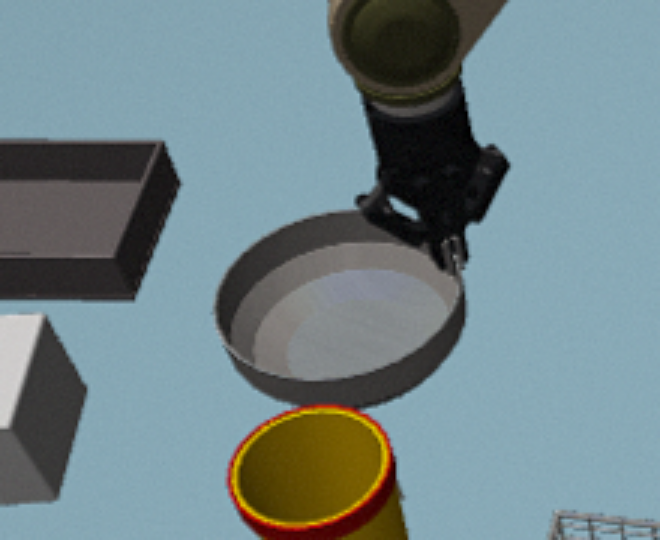

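Emit:
servo_tool(
  rows=[
    {"delta_pos": [0, 0, -0.01], "turn": [0, 0, 0], "grip": 1},
    {"delta_pos": [0, 0, -0.015], "turn": [0, 0, 0], "grip": 1},
    {"delta_pos": [0, 0, -0.02], "turn": [0, 0, 0], "grip": 1},
    {"delta_pos": [0, 0, -0.025], "turn": [0, 0, 0], "grip": 1},
    {"delta_pos": [0, 0, -0.025], "turn": [0, 0, 0], "grip": 1},
    {"delta_pos": [0, 0, -0.025], "turn": [0, 0, 0], "grip": 1},
    {"delta_pos": [0, 0, -0.02], "turn": [0, 0, 0], "grip": 1},
    {"delta_pos": [0, 0, -0.01], "turn": [0, 0, 0], "grip": 1},
  ],
  force=110,
)

```text
clock: 10.65
position: [0.3003, -0.2917, 0.1721]
tool_rot: [[0.707, -0.707, 0.001], [-0.707, -0.707, -0.003], [0.003, 0.001, -1.0]]
contact_force: [0.8, -0.5, -1.9]
gripper_width: 0.0014
```

```bash
python3 - <<'E'
from h import *
P=[at('top',150+u/2.2,140+v/2.2,.05) for u,v in((267,40),(466,25),(485,232),(283,248))]
print(np.array(P),np.mean(P,0))
Q=[at('scene',140+u/2,120+v/2,.05) for u,v in((250,223),(468,245),(444,466),(195,434))]
print(np.array(Q),np.mean(Q,0))
s=r.get_state();print(s['position'],s['gripper_width'])
save('wrist','w11')
b=save('scene','s11')
E
```

```text
[[ 0.7619  0.1252  0.05  ]
 [ 0.7762 -0.1108  0.05  ]
 [ 0.5295 -0.1276  0.05  ]
 [ 0.5144  0.1081  0.05  ]] [ 0.6455 -0.0013  0.05  ]
[[ 0.5387 -0.1271  0.05  ]
 [ 0.5179  0.1085  0.05  ]
 [ 0.7665  0.1255  0.05  ]
 [ 0.7854 -0.1046  0.05  ]] [0.6521 0.0006 0.05  ]
[ 0.3003 -0.2917  0.1721] 0.0013634412512903537
```

View pics/w11.png

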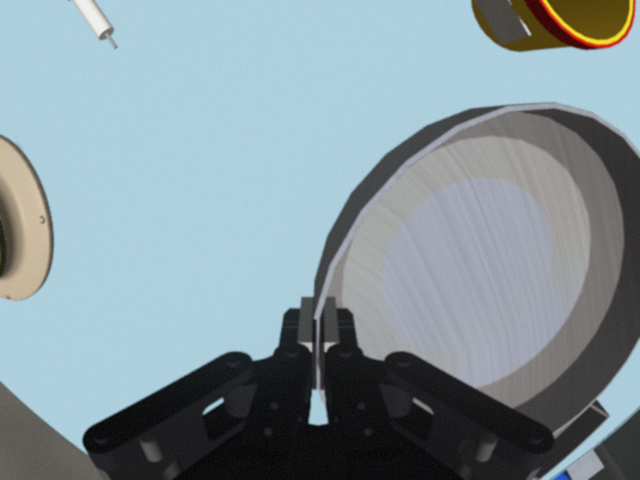

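View pics/s11.png

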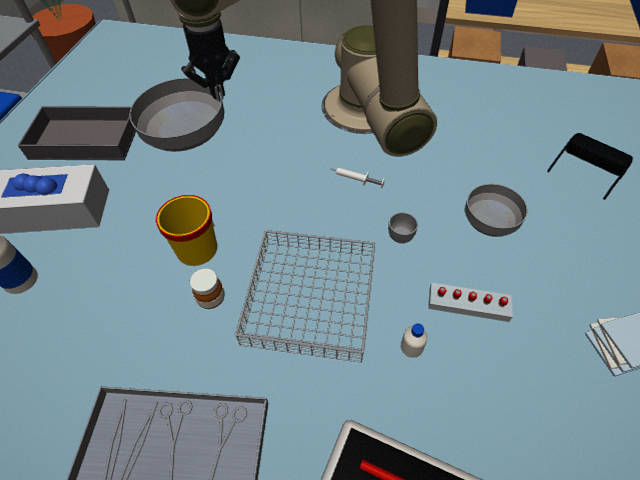

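Emit:
servo_tool(
  rows=[
    {"delta_pos": [-0.002, -0.015, -0.005], "turn": [0, 0, 0], "grip": 1},
    {"delta_pos": [-0.004, -0.03, -0.005], "turn": [0, 0, 0], "grip": 1},
    {"delta_pos": [-0.004, -0.03, 0], "turn": [0, 0, 0], "grip": 1},
    {"delta_pos": [-0.004, -0.03, 0], "turn": [0, 0, 0], "grip": 1},
    {"delta_pos": [-0.004, -0.03, 0], "turn": [0, 0, 0], "grip": 1},
    {"delta_pos": [-0.004, -0.03, 0], "turn": [0, 0, 0], "grip": 1},
    {"delta_pos": [-0.004, -0.03, 0], "turn": [0, 0, 0], "grip": 1},
    {"delta_pos": [-0.004, -0.03, 0], "turn": [0, 0, 0], "grip": 1},
  ],
)

```text
clock: 11.42
position: [0.438, -0.1093, 0.1785]
tool_rot: [[0.707, -0.707, -0.002], [-0.707, -0.707, 0.001], [-0.002, 0.001, -1.0]]
contact_force: [0.0, 0.3, -1.4]
gripper_width: 0.0014
```

Emit:
servo_tool(
  rows=[
    {"delta_pos": [-0.004, -0.03, 0], "turn": [0, 0, 0], "grip": 1},
    {"delta_pos": [-0.004, -0.03, 0], "turn": [0, 0, 0], "grip": 1},
    {"delta_pos": [-0.004, -0.03, 0], "turn": [0, 0, 0], "grip": 1},
    {"delta_pos": [-0.004, -0.03, 0], "turn": [0, 0, 0], "grip": 1},
    {"delta_pos": [-0.004, -0.03, 0], "turn": [0, 0, 0], "grip": 1},
    {"delta_pos": [-0.004, -0.03, 0], "turn": [0, 0, 0], "grip": 1},
    {"delta_pos": [-0.004, -0.03, 0], "turn": [0, 0, 0], "grip": 1},
    {"delta_pos": [0, 0, 0], "turn": [0, 0, 0], "grip": 1},
  ],
)

```text
clock: 12.08
position: [0.5681, 0.061, 0.1776]
tool_rot: [[0.71, -0.705, -0.002], [-0.705, -0.71, 0.002], [-0.002, -0.0, -1.0]]
contact_force: [-0.3, 0.4, -2.6]
gripper_width: 0.0013
```

```bash
python3 - <<'E'
from h import *
s=r.get_state();print(s['position'],s['gripper_width'],s['tool_rot'].T@(np.array([.579,.070,.02])-s['position']))
save('wrist','w12')
b=save('top','t12')
b=save('scene','s12')
E
```

```text
[0.5681 0.061  0.1776] 0.0013371166470819804 [ 0.0018 -0.0141  0.1576]
```

View pics/w12.png

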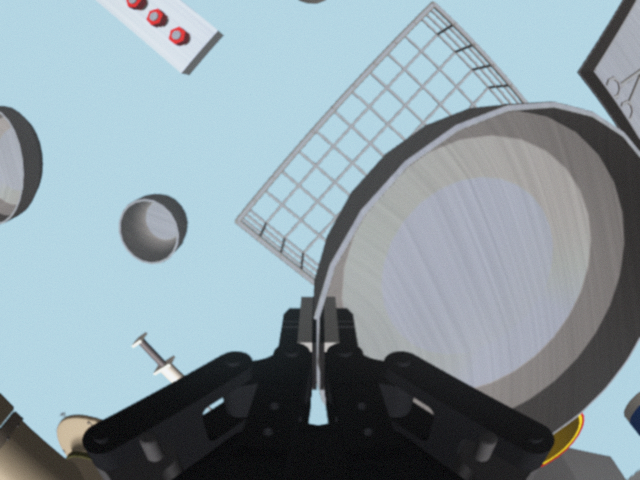

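View pics/s12.png

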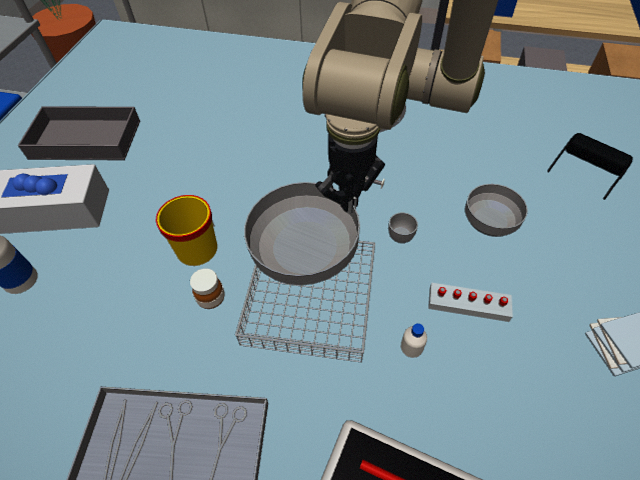

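Emit:
servo_tool(
  rows=[
    {"delta_pos": [0.002, -0.012, 0.01], "turn": [0, 0, 0], "grip": 1},
    {"delta_pos": [0, 0, 0.02], "turn": [0, 0, 0], "grip": 1},
    {"delta_pos": [0, 0, 0.025], "turn": [0, 0, 0], "grip": 1},
    {"delta_pos": [0, 0, 0.025], "turn": [0, 0, 0], "grip": 1},
    {"delta_pos": [0, 0, 0.01], "turn": [0, 0, 0], "grip": 1},
    {"delta_pos": [0, 0, 0], "turn": [0, 0, 0], "grip": 1},
  ],
)

```text
clock: 12.73
position: [0.5748, 0.0635, 0.0875]
tool_rot: [[0.706, -0.708, -0.005], [-0.708, -0.706, 0.0], [-0.004, 0.004, -1.0]]
contact_force: [-0.1, 0.9, -1.4]
gripper_width: 0.0012
```

```bash
python3 - <<'E'
from h import *
s=r.get_state();print(s['position'],s['gripper_width'],s['tool_rot'].T@(np.array([.579,.070,.024])-s['position']))
save('wrist','w13')
b=save('top','t13')
b=save('scene','s13')
E
```

```text
[0.5748 0.0635 0.0875] 0.001152862883924131 [-0.0014 -0.0078  0.0634]
```

View pics/t13.png

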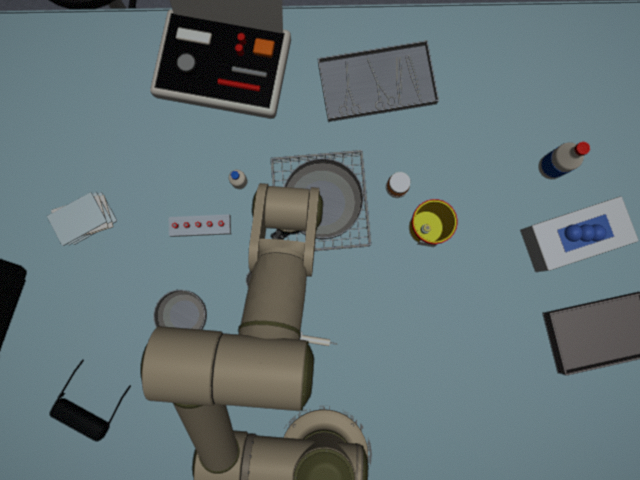

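View pics/s13.png

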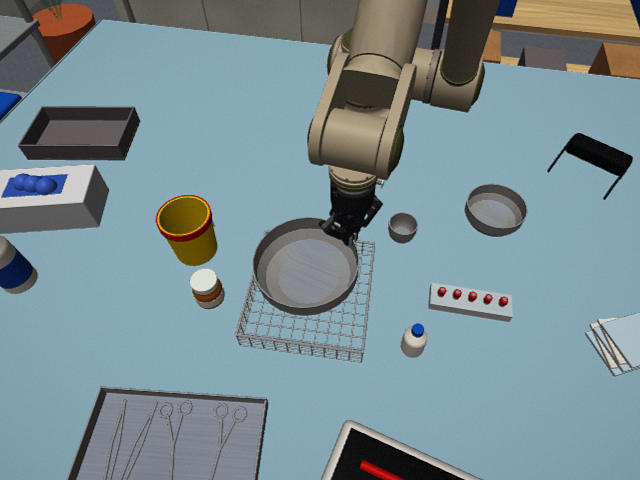

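Emit:
servo_tool(
  rows=[
    {"delta_pos": [-0.001, -0.006, 0], "turn": [0, 0, 0], "grip": 1},
    {"delta_pos": [0, 0, 0.015], "turn": [0, 0, 0], "grip": 1},
    {"delta_pos": [0, 0, 0.015], "turn": [0, 0, 0], "grip": 1},
    {"delta_pos": [0, 0, 0.015], "turn": [0, 0, 0], "grip": 1},
    {"delta_pos": [0, 0, 0.008], "turn": [0, 0, 0], "grip": 1},
    {"delta_pos": [0, 0, 0], "turn": [0, 0, 0], "grip": 1},
  ],
)

```text
clock: 13.38
position: [0.5798, 0.0695, 0.0359]
tool_rot: [[0.707, -0.707, -0.002], [-0.707, -0.707, 0.0], [-0.001, 0.001, -1.0]]
contact_force: [-1.0, 0.6, -1.7]
gripper_width: 0.0008
```

```bash
python3 - <<'E'
from h import *
s=r.get_state();print(s['position'],s['gripper_width'],s['contact_force'])
save('wrist','w14')
b=save('scene','s14')[:,:,::-1]
cv2.imwrite('pics/s14c.png',cv2.resize(b[160:380,210:430],None,fx=2.7,fy=2.7))
E
```

```text
[0.5798 0.0695 0.0359] 0.0008001308608744156 [-0.9543  0.6128 -1.6733]
```

View pics/s14c.png

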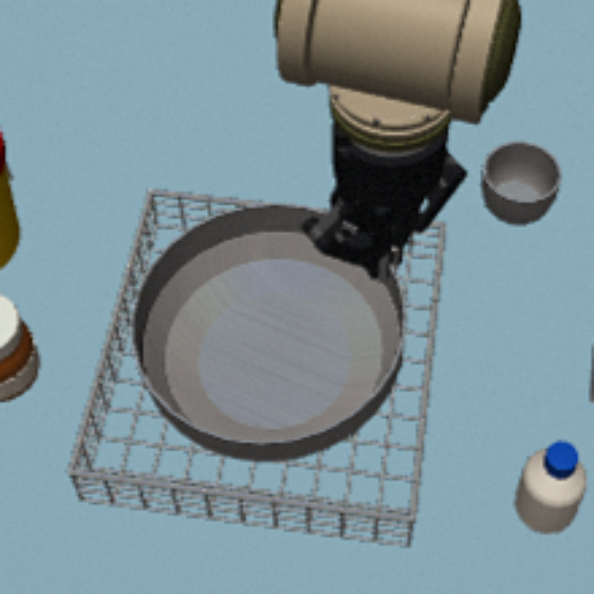

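View pics/w14.png

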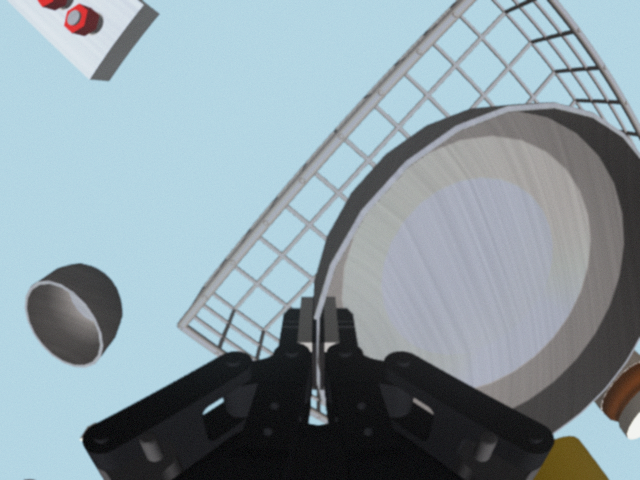

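```bash
python3 - <<'E'
from h import *
print(fitbox('scene',[259.3,235.5,360,0],.0835,.1,(.65,0),use=(0,1,2)))
print(fitbox('scene',[259.3,235.5,360,325.5],.0835,.1,(.65,0)))
E
```

```text
(array([0.6494, 0.001 ]), array([-1.4826, -0.2689,  1.4821]))
(array([0.6513, 0.0015]), array([-1.5502,  0.4866,  1.5516, -0.5858]))
```

Emit:
servo_tool(
  rows=[
    {"delta_pos": [0, 0, 0.007], "turn": [0, 0, 0], "grip": 1},
    {"delta_pos": [0, 0, 0.004], "turn": [0, 0, 0], "grip": 1},
    {"delta_pos": [0, 0, 0], "turn": [0, 0, 0], "grip": 1},
  ],
)

```text
clock: 13.73
position: [0.5806, 0.0693, 0.026]
tool_rot: [[0.708, -0.707, 0.002], [-0.707, -0.708, -0.0], [0.002, -0.001, -1.0]]
contact_force: [-1.1, 1.9, 4.8]
gripper_width: 0.001
```

Emit:
servo_tool(
  rows=[
    {"delta_pos": [0, 0, 0], "turn": [0, 0, 0], "grip": 0.75},
    {"delta_pos": [0, 0, 0], "turn": [0, 0, 0], "grip": 0.75},
    {"delta_pos": [0, 0, 0], "turn": [0, 0, 0], "grip": 0.75},
    {"delta_pos": [0, 0, -0.01], "turn": [0, 0, 0], "grip": 0.75},
    {"delta_pos": [0, 0, -0.025], "turn": [0, 0, 0], "grip": 0.75},
    {"delta_pos": [0, 0, -0.035], "turn": [0, 0, 0], "grip": 0.75},
    {"delta_pos": [0, 0, -0.035], "turn": [0, 0, 0], "grip": 0.75},
    {"delta_pos": [0, 0, -0.035], "turn": [0, 0, 0], "grip": 0.5},
  ],
)

```text
clock: 14.4
position: [0.5797, 0.0692, 0.1682]
tool_rot: [[0.707, -0.707, 0.0], [-0.707, -0.707, 0.0], [0.0, -0.0, -1.0]]
contact_force: [0.4, 0.2, 0.6]
gripper_width: 0.0321
```

```bash
python3 - <<'E'
from h import *
s=r.get_state();print(s['position'],s['gripper_width'],s['contact_force'])
save('wrist','w15')
b=save('scene','s15')
b=save('top','t15')
E
```

```text
[0.5797 0.0692 0.1682] 0.03213895428928025 [0.3635 0.1901 0.6235]
```

View pics/s15.png

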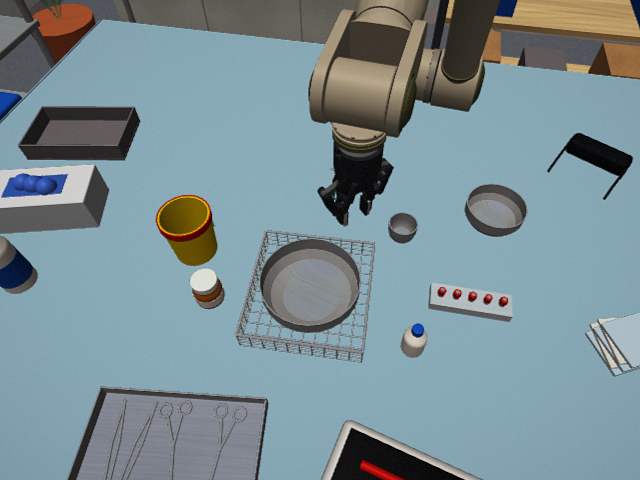

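View pics/w15.png

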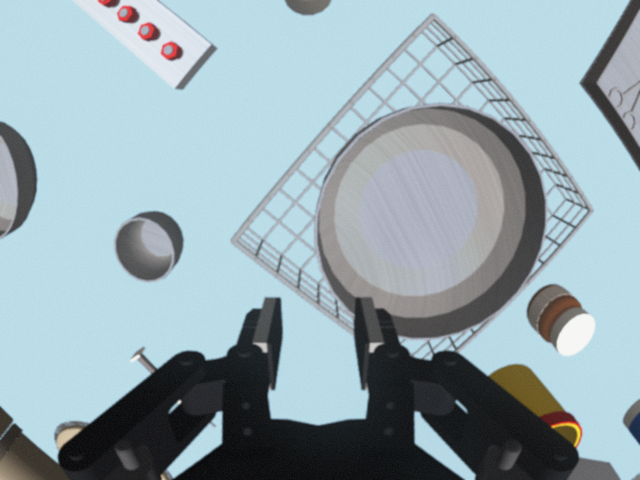

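```bash
python3 - <<'E'
from h import *
s=r.get_state()
print(fitbox('wrist',[317,104,546,339.5],.072,.1,(.65,0),s))
print(fitbox('scene',[260.8,239,360.3,0],.072,.1,(.65,0),use=(0,1,2)))
b=cv2.imread('pics/top0.png');cv2.imwrite('pics/m1.png',cv2.resize(b[260:350,140:280],None,fx=5,fy=5))
b=cv2.imread('pics/s15.png');cv2.imwrite('pics/m2.png',cv2.resize(b[170:250,380:540],None,fx=5,fy=5))
E
```

```text
(array([ 0.6482, -0.0009]), array([-1.5065, -0.6028,  2.4256,  1.3587]))
(array([0.6496, 0.0024]), array([-1.5612, -0.2786,  1.5607]))
```

View pics/m1.png

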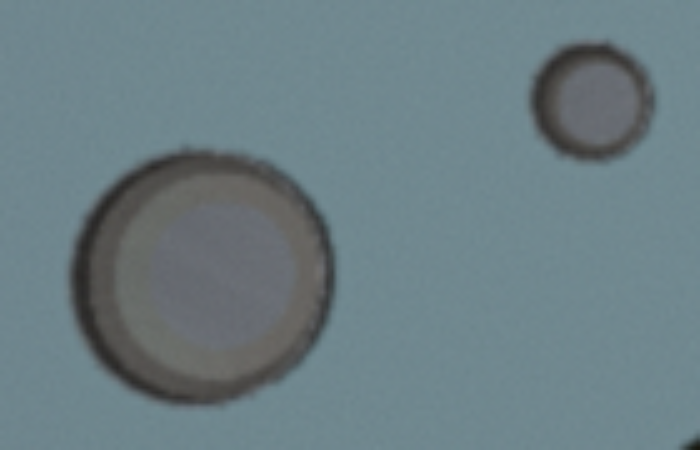

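View pics/m2.png

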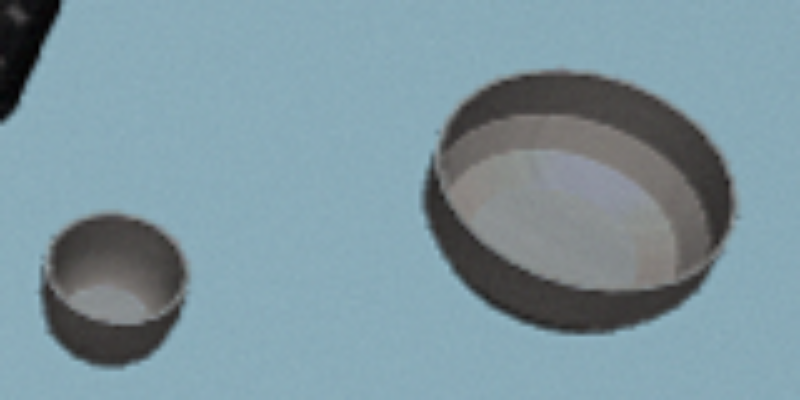

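```bash
python3 - <<'E'
from h import *
print(fitbox('top',[154.2,289.8,206.8,340.8],.056,.066,(.36,.35)))
print(fitbox('scene',[467.3,184,527.3,228.4],.056,.066,(.36,.35)))
print(fitbox('top',[246.2,268.2,271,292],.045,.032,(.45,.16)))
print(fitbox('scene',[389,212.4,417.4,235],.045,.032,(.45,.16)))
E
```

```text
(array([0.3592, 0.3571]), array([ 0.2268, -0.7874, -0.227 ,  0.7757]))
(array([0.3626, 0.3609]), array([-0.4159, -0.338 ,  0.4071,  0.2503]))Traceback (most recent call last):
  File "<stdin>", line 4, in <module>
  File "h.py", line 41, in fitbox
    q=least_squares(f,c0); return q.x,q.fun
    return func(*args, **kwargs)
    result = trf(vector_fun.fun, vector_fun.jac, x0, f0, J0, lb, ub, ftol, xtol,
                 gtol, max_nfev, x_scale, loss_function, tr_solver,
                 tr_options.copy(), verbose, callback=callback_wrapped)
    return trf_no_bounds(
        fun, jac, x0, f0, J0, ftol, xtol, gtol, max_nfev, x_scale,
        loss_function, tr_solver, tr_options, verbose, callback=callback)
    J = jac(x)
    self._update_jac()
    ~~~~~~~~~~~~~~~~^^
    self.J = self.jac_wrapped(xp_copy(self.x), f0=self.f)
             ~~~~~~~~~~~~~~~~^^^^^^^^^^^^^^^^^^^^^^^^^^^^
    J, dct = approx_derivative(
             ~~~~~~~~~~~~~~~~~^
        self.fun,
        ^^^^^^^^^
    ...<2 lines>...
        **self.finite_diff_options,
        ^^^^^^^^^^^^^^^^^^^^^^^^^^^
    )
    ^
    J,
[... 497 characters left out ...]
urn np.atleast_1d(self.fun(x))
                         ~~~~~~~~^^^
    return self.f(x, *self.args, **self.kwargs)
           ~~~~~~^^^^^^^^^^^^^^^^^^^^^^^^^^^^^^
  File "h.py", line 39, in f
    p=circ(cam,c,z,rad,st,60); b=np.array([p[:,0].min(),p[:,1].min(),p[:,0].max(),p[:,1].max()])
  File "h.py", line 35, in circ
    return np.array([proj(cam,[c[0]+rad*np.cos(a),c[1]+rad*np.sin(a),z],st) for a in np.linspace(0,2*np.pi,n,endpoint=False)])
                     ~~~~^^^^^^^^^^^^^^^^^^^^^^^^^^^^^^^^^^^^^^^^^^^^^^^^^^
  File "h.py", line 19, in proj
    m=r.camera_model(cam); f=240/np.tan(np.radians(m['fov_y']/2)); p=np.asarray(p,float)
ValueError: time passes only in moves, steps and waits
```

Emit:
servo_tool(
  rows=[
    {"delta_pos": [-0.036, -0.004, -0.01], "turn": [0, 0, 0], "grip": 0.2},
    {"delta_pos": [-0.036, -0.004, 0], "turn": [0, 0, 0], "grip": 0.2},
    {"delta_pos": [-0.036, -0.004, 0], "turn": [0, 0, 0], "grip": 0.2},
    {"delta_pos": [-0.036, -0.004, 0], "turn": [0, 0, 0], "grip": 0.2},
    {"delta_pos": [-0.036, -0.004, 0], "turn": [0, 0, 0], "grip": 0.2},
    {"delta_pos": [-0.036, -0.004, 0], "turn": [0, 0, 0], "grip": 0.2},
    {"delta_pos": [-0.036, -0.004, 0], "turn": [0, 0, 0], "grip": 0.2},
    {"delta_pos": [-0.036, -0.004, 0], "turn": [0, 0, 0], "grip": 0.2},
  ],
)

```text
clock: 15.22
position: [0.3971, 0.2963, 0.175]
tool_rot: [[0.707, -0.707, -0.002], [-0.707, -0.707, -0.001], [-0.001, 0.002, -1.0]]
contact_force: [-0.8, -0.2, 0.7]
gripper_width: 0.0688
```

Emit:
servo_tool(
  rows=[
    {"delta_pos": [-0.036, -0.004, 0], "turn": [0, 0, 0], "grip": 0.2},
    {"delta_pos": [-0.036, -0.004, 0.01], "turn": [0, 0, 0], "grip": 0.2},
    {"delta_pos": [-0.036, -0.004, 0.02], "turn": [0, 0, 0], "grip": 0.2},
    {"delta_pos": [0, 0, 0.02], "turn": [0, 0, 0], "grip": 0.2},
    {"delta_pos": [0, 0, 0], "turn": [0, 0, 0], "grip": 0.2},
  ],
)

```text
clock: 15.63
position: [0.328, 0.38, 0.122]
tool_rot: [[0.709, -0.705, -0.006], [-0.705, -0.709, -0.005], [-0.001, 0.008, -1.0]]
contact_force: [-1.0, -0.5, -0.2]
gripper_width: 0.0684
```

```bash
sed -i 's/^from cell import r/from cell import r as _r\nclass _W:\n    def __init__(s): s.c={}\n    def camera_model(s,n):\n        if n not in s.c: s.c[n]=_r.camera_model(n)\n        return s.c[n]\n    def __getattr__(s,n): return getattr(_r,n)\nr=_W()/' h.py
python3 - <<'E'
from h import *
s=r.get_state();print(s['position'],s['gripper_width'],s['tool_rot'].T@(np.array([.315,.405,.0085])-s['position']))
save('wrist','w16')
overlay('wrist','o16',[((.361,.359),.056,.066)],s,cv2.imread('pics/w16.png'))
E
```

```text
[0.328 0.38  0.122] 0.068435647407352 [-0.0267 -0.0095  0.1135]
```

View pics/o16.png

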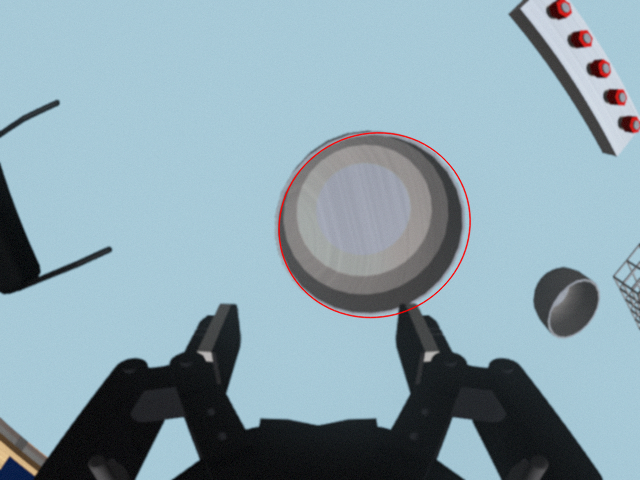

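```bash
python3 - <<'E'
from h import *
s=r.get_state()
c,f=fitbox('wrist',[276.5,131.5,463,312.5],.056,.066,(.36,.36),s);print(c,f)
t=np.array([*c,.0085])+[-.0458,.0458,0];print(t,s['position'],s['tool_rot'].T@(t-s['position']))
E
```

```text
[0.3616 0.3616] [-1.803  -1.1897  2.1421  1.9946]
[0.3158 0.4074 0.0085] [0.3296 0.3798 0.124 ] [-0.0292 -0.0104  0.1155]
```

Emit:
servo_tool(
  rows=[
    {"delta_pos": [-0.028, -0.01, 0], "turn": [0, 0, 0], "grip": 0.2},
    {"delta_pos": [0, 0, 0.02], "turn": [0, 0, 0], "grip": 0.2},
    {"delta_pos": [0, 0, 0.03], "turn": [0, 0, 0], "grip": 0.2},
    {"delta_pos": [0, 0, 0.03], "turn": [0, 0, 0], "grip": 0.2},
    {"delta_pos": [0, 0, 0.02], "turn": [0, 0, 0], "grip": 0.2},
    {"delta_pos": [0, 0, 0.013], "turn": [0, 0, 0], "grip": 0.2},
    {"delta_pos": [0, 0, 0], "turn": [0, 0, 0], "grip": 0.2},
  ],
  force=80,
)

```text
clock: 16.27
position: [0.3187, 0.4058, 0.0112]
tool_rot: [[0.706, -0.708, -0.003], [-0.708, -0.706, -0.003], [-0.0, 0.004, -1.0]]
contact_force: [-0.4, 0.2, -0.1]
gripper_width: 0.0679
```

```bash
python3 - <<'E'
from h import *
s=r.get_state();print(s['position'],s['contact_force'],s['tool_rot'].T@(np.array([.3155,.4065,.0085])-s['position']))
save('wrist','w17')
E
```

```text
[0.3187 0.4058 0.0112] [-0.356   0.2149 -0.103 ] [-0.0028  0.0017  0.0027]
```

View pics/w17.png

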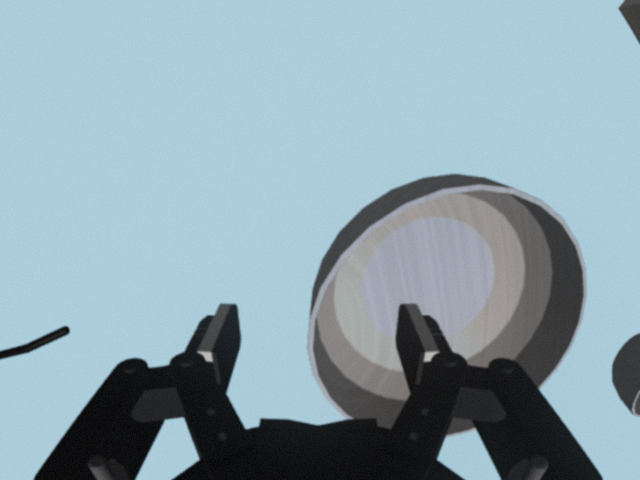

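Emit:
servo_tool(
  rows=[
    {"delta_pos": [-0.002, 0.001, 0.002], "turn": [0, 0, 0], "grip": 1},
    {"delta_pos": [0, 0, 0], "turn": [0, 0, 0], "grip": 1},
    {"delta_pos": [0, 0, 0], "turn": [0, 0, 0], "grip": 1},
    {"delta_pos": [0, 0, 0], "turn": [0, 0, 0], "grip": 1},
    {"delta_pos": [0, 0, 0], "turn": [0, 0, 0], "grip": 1},
    {"delta_pos": [0, 0, 0], "turn": [0, 0, 0], "grip": 1},
    {"delta_pos": [0, 0, 0], "turn": [0, 0, 0], "grip": 1},
    {"delta_pos": [0, 0, 0], "turn": [0, 0, 0], "grip": 1},
  ],
  force=100,
)

```text
clock: 16.98
position: [0.3166, 0.4079, 0.0114]
tool_rot: [[0.707, -0.707, 0.001], [-0.707, -0.707, 0.0], [0.001, -0.001, -1.0]]
contact_force: [-1.4, -1.9, 5.2]
gripper_width: 0.0015
```

Emit:
servo_tool(
  rows=[
    {"delta_pos": [0, 0, -0.01], "turn": [0, 0, 0], "grip": 1},
    {"delta_pos": [0, 0, -0.02], "turn": [0, 0, 0], "grip": 1},
    {"delta_pos": [0, 0, -0.03], "turn": [0, 0, 0], "grip": 1},
    {"delta_pos": [0, 0, -0.03], "turn": [0, 0, 0], "grip": 1},
    {"delta_pos": [0, 0, -0.03], "turn": [0, 0, 0], "grip": 1},
    {"delta_pos": [0, 0, -0.03], "turn": [0, 0, 0], "grip": 1},
    {"delta_pos": [0, 0, -0.015], "turn": [0, 0, 0], "grip": 1},
  ],
)

```text
clock: 17.57
position: [0.3168, 0.4085, 0.1793]
tool_rot: [[0.707, -0.707, 0.004], [-0.707, -0.707, 0.003], [0.0, -0.005, -1.0]]
contact_force: [1.0, -0.8, -0.5]
gripper_width: 0.0016
```

```bash
python3 - <<'E'
from h import *
s=r.get_state();print(s['position'],s['contact_force'],s['gripper_width'])
save('wrist','w18');save('scene','s18')
E
```

```text
[0.3168 0.4085 0.1793] [ 1.0317 -0.8342 -0.4562] 0.0016183541539772823
```

View pics/w18.png

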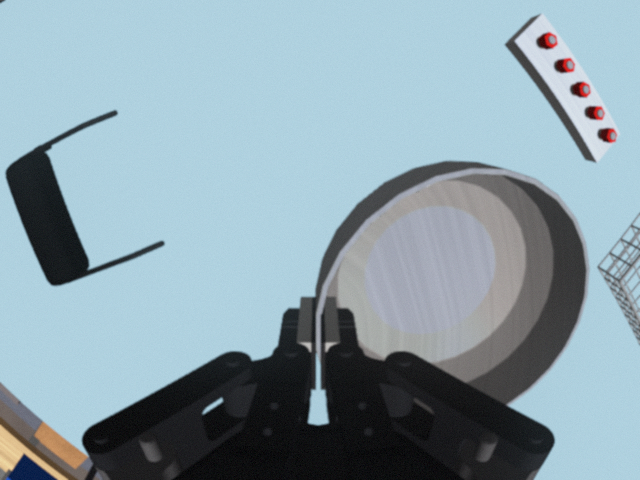

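View pics/s18.png

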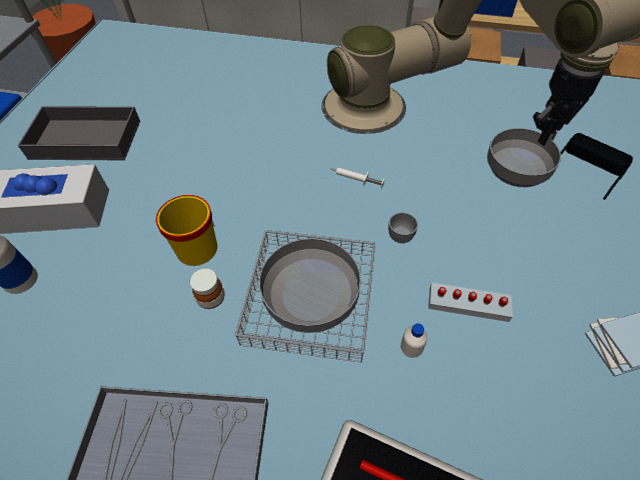

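```bash
python3 - <<'E'
from h import *
s=r.get_state()
c,f=fitbox('wrist',[316.5,161,587.5,400],s['position'][2]+.0446,.066,(.36,.36),s,use=(0,2));print(c,f, s['tool_rot'].T@(np.array([*c,s['position'][2]])-s['position']))
c,f=fitbox('wrist',[316.5,161,587.5,400],s['position'][2]+.0446,.066,(.36,.36),s,use=(0,1,2));print(c,f, s['tool_rot'].T@(np.array([*c,s['position'][2]])-s['position']))
c=np.array([.3613,.3605,0.0114]);print(s['tool_rot'].T@(c-[.3166,.4079,.0114]))
E
```

```text
[0.3527 0.354 ] [0. 0.] [ 0.0639  0.0134 -0.    ]
[0.3646 0.3683] [-4.4064  1.4242  7.5113] [ 0.0622 -0.0051  0.0001]
[0.0651 0.0019 0.    ]
```

Emit:
servo_tool(
  rows=[
    {"delta_pos": [0.018, 0.002, 0], "turn": [0, 0, 0], "grip": 1},
    {"delta_pos": [0.032, 0.004, 0], "turn": [0, 0, 0], "grip": 1},
    {"delta_pos": [0.032, 0.004, 0], "turn": [0, 0, 0], "grip": 1},
    {"delta_pos": [0.032, 0.004, 0], "turn": [0, 0, 0], "grip": 1},
    {"delta_pos": [0.032, 0.004, 0], "turn": [0, 0, 0], "grip": 1},
    {"delta_pos": [0.032, 0.004, 0], "turn": [0, 0, 0], "grip": 1},
    {"delta_pos": [0.032, 0.004, 0], "turn": [0, 0, 0], "grip": 1},
    {"delta_pos": [0.032, 0.004, 0], "turn": [0, 0, 0], "grip": 1},
  ],
)

```text
clock: 18.33
position: [0.4662, 0.214, 0.1741]
tool_rot: [[0.707, -0.707, -0.003], [-0.707, -0.707, -0.0], [-0.002, 0.002, -1.0]]
contact_force: [0.6, 0.3, -2.1]
gripper_width: 0.0018
```

Emit:
servo_tool(
  rows=[
    {"delta_pos": [0.032, 0.004, 0], "turn": [0, 0, 0], "grip": 1},
    {"delta_pos": [0.032, 0.004, 0], "turn": [0, 0, 0], "grip": 1},
    {"delta_pos": [0.032, 0.004, 0], "turn": [0, 0, 0], "grip": 1},
    {"delta_pos": [0.032, 0.004, 0], "turn": [0, 0, 0], "grip": 1},
    {"delta_pos": [0.032, 0.004, 0], "turn": [0, 0, 0], "grip": 1},
    {"delta_pos": [0.032, 0.003, 0], "turn": [0, 0, 0], "grip": 1},
    {"delta_pos": [0.02, 0, 0], "turn": [0, 0, 0], "grip": 1},
    {"delta_pos": [0, 0, 0], "turn": [0, 0, 0], "grip": 1},
  ],
)

```text
clock: 19.0
position: [0.6013, 0.0463, 0.1731]
tool_rot: [[0.705, -0.71, -0.003], [-0.71, -0.705, -0.0], [-0.002, 0.002, -1.0]]
contact_force: [0.1, 0.5, -1.6]
gripper_width: 0.002
```

```bash
python3 - <<'E'
from h import *
s=r.get_state();print(s['position'],s['contact_force'],s['gripper_width'],s['tool_rot'].T@(np.array([.6033,.0467,.0184])-s['position']))
save('wrist','w19');save('scene','s19')
E
```

```text
[0.6013 0.0463 0.1731] [ 0.1489  0.4949 -1.636 ] 0.0020011231209009655 [ 0.0014 -0.002   0.1547]
```

View pics/w19.png

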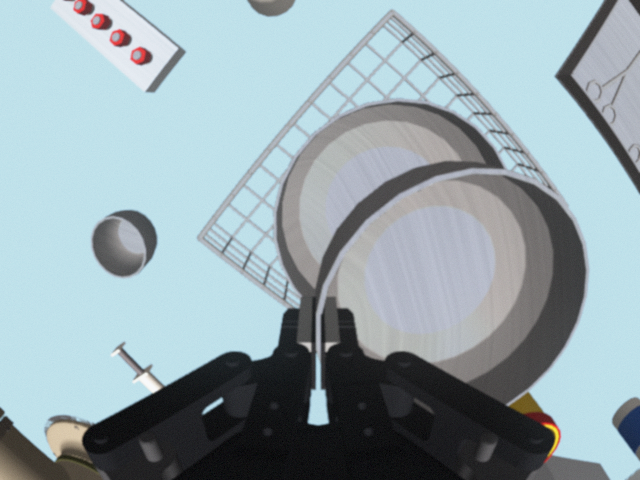

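View pics/s19.png

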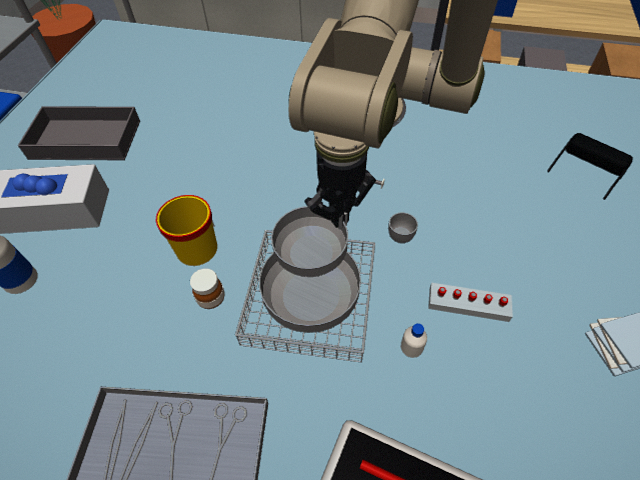

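```bash
python3 - <<'E'
from h import *
print(fitbox('scene',[271.5,208.5,348.5,268],.2177,.066,(.65,0),use=(0,1,2)))
E
```

```text
(array([0.6555, 0.0079]), array([-0.639 , -0.09  ,  0.6388]))
```

Emit:
servo_tool(
  rows=[
    {"delta_pos": [0.001, -0.001, 0.015], "turn": [0, 0, 0], "grip": 1},
    {"delta_pos": [0, 0, 0.025], "turn": [0, 0, 0], "grip": 1},
    {"delta_pos": [0, 0, 0.03], "turn": [0, 0, 0], "grip": 1},
    {"delta_pos": [0, 0, 0.025], "turn": [0, 0, 0], "grip": 1},
    {"delta_pos": [0, 0, 0.015], "turn": [0, 0, 0], "grip": 1},
    {"delta_pos": [0, 0, 0.01], "turn": [0, 0, 0], "grip": 1},
    {"delta_pos": [0, 0, 0], "turn": [0, 0, 0], "grip": 1},
  ],
)

```text
clock: 19.68
position: [0.5995, 0.0505, 0.0535]
tool_rot: [[0.708, -0.706, -0.005], [-0.706, -0.708, 0.001], [-0.004, 0.003, -1.0]]
contact_force: [0.2, -0.2, -0.6]
gripper_width: 0.0018
```

```bash
python3 - <<'E'
from h import *
s=r.get_state();print(s['position'],s['contact_force'],s['gripper_width'],s['tool_rot'].T@(np.array([.6033,.0467,.0184])-s['position']))
save('wrist','w20')
b=save('scene','s20')[:,:,::-1]
cv2.imwrite('pics/s20c.png',cv2.resize(b[160:380,210:430],None,fx=2.7,fy=2.7))
E
```

```text
[0.5995 0.0505 0.0535] [ 0.1682 -0.1691 -0.5608] 0.0018097566279657072 [ 0.0055 -0.0001  0.0351]
```

View pics/s20c.png

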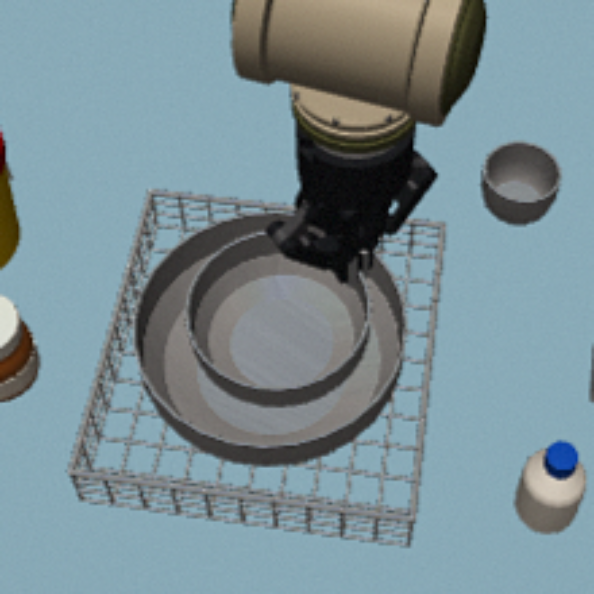

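Emit:
servo_tool(
  rows=[
    {"delta_pos": [0.005, 0, 0.01], "turn": [0, 0, 0], "grip": 1},
    {"delta_pos": [0, 0, 0.01], "turn": [0, 0, 0], "grip": 1},
    {"delta_pos": [0, 0, 0.008], "turn": [0, 0, 0], "grip": 1},
    {"delta_pos": [0, 0, 0.004], "turn": [0, 0, 0], "grip": 1},
    {"delta_pos": [0, 0, 0.003], "turn": [0, 0, 0], "grip": 1},
    {"delta_pos": [0, 0, 0], "turn": [0, 0, 0], "grip": 1},
  ],
)

```text
clock: 20.28
position: [0.6047, 0.0459, 0.0203]
tool_rot: [[0.707, -0.707, -0.0], [-0.707, -0.707, -0.0], [-0.0, 0.0, -1.0]]
contact_force: [-0.7, 0.4, 1.6]
gripper_width: 0.0016
```

```bash
python3 - <<'E'
from h import *
s=r.get_state();print(s['position'],s['contact_force'],s['gripper_width'],s['tool_rot'].T@(np.array([.6033,.0467,.0184])-s['position']))
save('wrist','w21')
E
```

```text
[0.6047 0.0459 0.0203] [-0.7124  0.4282  1.5737] 0.0016426201785139552 [-0.0016  0.0004  0.0019]
```

View pics/w21.png

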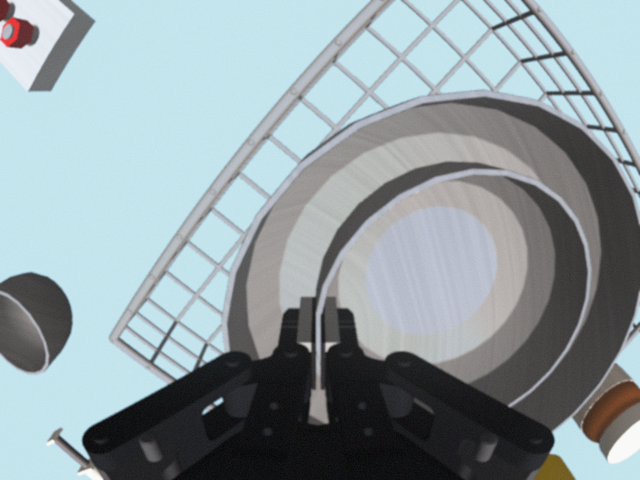

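Emit:
servo_tool(
  rows=[
    {"delta_pos": [0, 0, 0.002], "turn": [0, 0, 0], "grip": 1},
    {"delta_pos": [0, 0, 0], "turn": [0, 0, 0], "grip": 0.8},
    {"delta_pos": [0, 0, 0], "turn": [0, 0, 0], "grip": 0.75},
    {"delta_pos": [0, 0, 0], "turn": [0, 0, 0], "grip": 0.75},
    {"delta_pos": [0, 0, -0.01], "turn": [0, 0, 0], "grip": 0.75},
    {"delta_pos": [0, 0, -0.025], "turn": [0, 0, 0], "grip": 0.75},
    {"delta_pos": [0, 0, -0.035], "turn": [0, 0, 0], "grip": 0.75},
    {"delta_pos": [0, 0, -0.035], "turn": [0, 0, 0], "grip": 0.5},
  ],
)

```text
clock: 21.0
position: [0.6044, 0.0459, 0.1254]
tool_rot: [[0.707, -0.707, -0.001], [-0.707, -0.707, 0.0], [-0.001, 0.001, -1.0]]
contact_force: [0.2, -0.3, 0.9]
gripper_width: 0.0324
```

Emit:
servo_tool(
  rows=[
    {"delta_pos": [0, 0, -0.035], "turn": [0, 0, 0], "grip": 0.2},
    {"delta_pos": [0, 0, 0], "turn": [0, 0, 0], "grip": 0},
  ],
)

```text
clock: 21.17
position: [0.6076, 0.0457, 0.167]
tool_rot: [[0.707, -0.707, 0.013], [-0.707, -0.707, -0.002], [0.011, -0.008, -1.0]]
contact_force: [0.7, 0.5, -0.3]
gripper_width: 0.0572
```

```bash
python3 - <<'E'
from h import *
s=r.get_state();print(s['position'],s['contact_force'],s['gripper_width'])
save('wrist','w22')
b=save('scene','s22')
E
```

```text
[0.6076 0.0457 0.167 ] [ 0.6924  0.5323 -0.2727] 0.05722699449496919
```

View pics/s22.png

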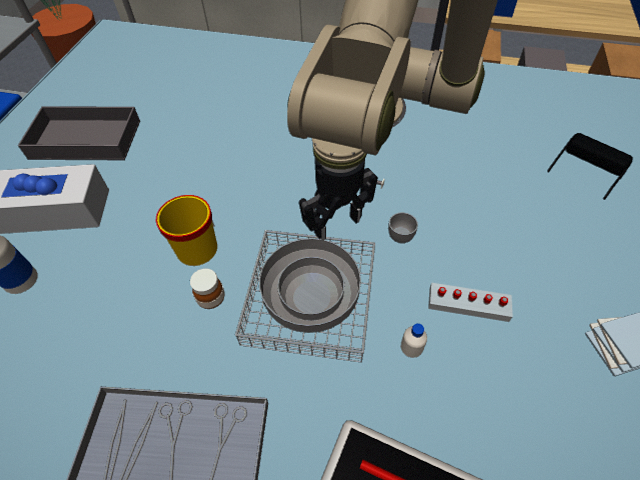

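View pics/w22.png

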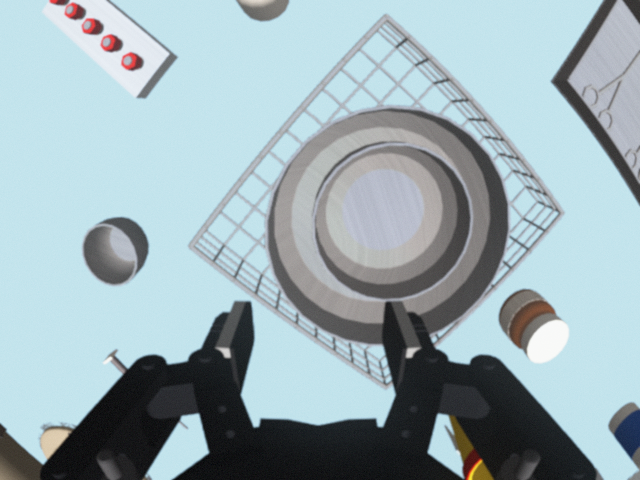

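```bash
python3 - <<'E'
from h import *
s=r.get_state()
print(fitbox('wrist',[315,142,471.5,299],.063,.066,(.65,0),s))
print(fitbox('top',[246.2,268.2,271,292],.045,.032,(.45,.16)))
print(fitbox('scene',[389,212.4,417.4,235],.045,.032,(.45,.16)))
c=np.array([.4453,.1633]);t=np.array([*c,0])+[-.0217,.0217,0]
print(s['position'],s['tool_rot'].T@(t-s['position']))
E
```

```text
(array([0.6493, 0.0062]), array([-4.3559, -2.6419,  5.4539,  4.1981]))
(array([0.4453, 0.1604]), array([-0.085 , -0.6072,  0.0849,  0.6018]))
(array([0.4493, 0.1629]), array([-0.4237, -0.0988,  0.421 ,  0.0719]))
[0.6052 0.0459 0.1607] [-0.2273  0.0304  0.16  ]
```

Emit:
servo_tool(
  rows=[
    {"delta_pos": [-0.037, 0.005, -0.01], "turn": [0, 0, 0], "grip": 0.2},
    {"delta_pos": [-0.037, 0.005, 0], "turn": [0, 0, 0], "grip": 0.2},
    {"delta_pos": [-0.037, 0.005, 0], "turn": [0, 0, 0], "grip": 0.2},
    {"delta_pos": [-0.037, 0.005, 0], "turn": [0, 0, 0], "grip": 0.2},
    {"delta_pos": [-0.037, 0.005, 0.01], "turn": [0, 0, 0], "grip": 0.2},
    {"delta_pos": [-0.037, 0.005, 0.025], "turn": [0, 0, 0], "grip": 0.2},
    {"delta_pos": [0, 0, 0.02], "turn": [0, 0, 0], "grip": 0.2},
    {"delta_pos": [0, 0, 0], "turn": [0, 0, 0], "grip": 0.2},
  ],
)

```text
clock: 21.93
position: [0.4251, 0.1805, 0.1123]
tool_rot: [[0.709, -0.705, -0.008], [-0.705, -0.709, -0.001], [-0.005, 0.006, -1.0]]
contact_force: [0.2, -0.1, -0.5]
gripper_width: 0.0677
```

```bash
python3 - <<'E'
from h import *
s=r.get_state();print(s['position'],s['tool_rot'].T@(np.array([.4256,.1837,0])-s['position']))
save('wrist','w23')
overlay('wrist','o23',[((.4473,.162),.045,.032)],s,cv2.imread('pics/w23.png'))
E
```

```text
[0.4251 0.1805 0.1123] [-0.0014 -0.0033  0.1123]
```

View pics/o23.png

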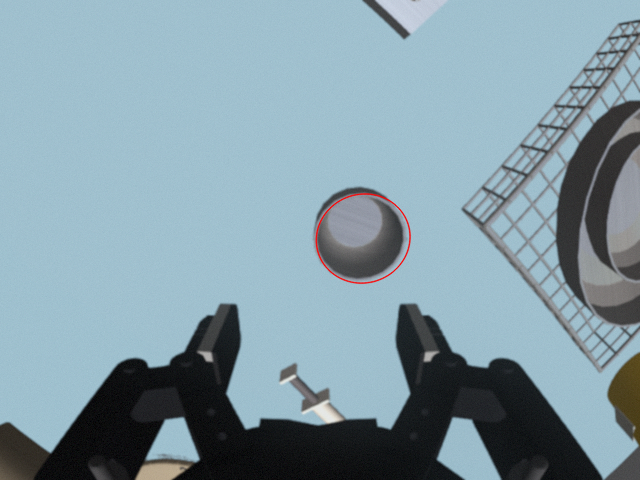

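Emit:
servo_tool(
  rows=[
    {"delta_pos": [-0.003, -0.004, 0], "turn": [0, 0, 0], "grip": 0.6},
    {"delta_pos": [0, 0, 0.01], "turn": [0, 0, 0], "grip": 0.6},
    {"delta_pos": [0, 0, 0.02], "turn": [0, 0, 0], "grip": 0.6},
    {"delta_pos": [0, 0, 0.02], "turn": [0, 0, 0], "grip": 0.6},
    {"delta_pos": [0, 0, 0], "turn": [0, 0, 0], "grip": 0.6},
  ],
  force=60,
)

```text
clock: 22.4
position: [0.4293, 0.1844, 0.0637]
tool_rot: [[0.706, -0.708, -0.004], [-0.708, -0.706, -0.001], [-0.002, 0.003, -1.0]]
contact_force: [-0.6, 0.0, -0.1]
gripper_width: 0.0344
```

```bash
python3 - <<'E'
from h import *
s=r.get_state();print(s['position'],s['gripper_width'],s['tool_rot'].T@(np.array([.4256,.1837,0])-s['position']))
save('wrist','w24')
E
```

```text
[0.4293 0.1844 0.0637] 0.034425675469484364 [-0.0019  0.0029  0.0637]
```

View pics/w24.png

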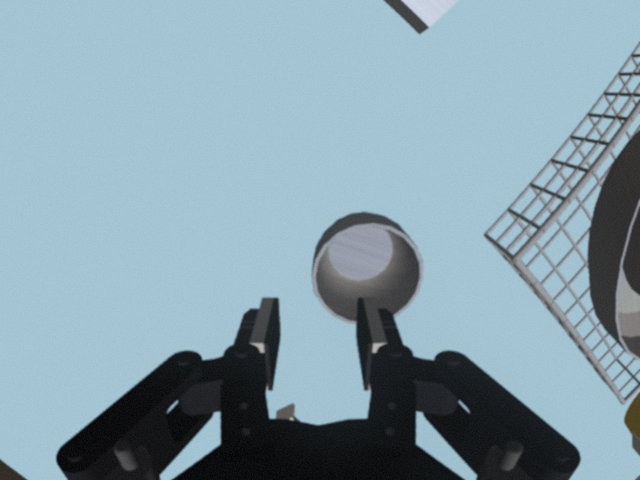

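```bash
python3 - <<'E'
from h import *
s=r.get_state()
c,f=fitbox('wrist',[312,222.5,422.5,324],.045,.032,(.447,.162),s,use=(0,1,2));print(c,f,s['tool_rot'].T@(np.array([c[0]-.0217,c[1]+.0217,-.001])-s['position']))
E
```

```text
[0.4468 0.1637] [-0.6902  0.0806  0.7425] [-0.0039  0.0027  0.0663]
```

Emit:
servo_tool(
  rows=[
    {"delta_pos": [-0.003, 0.001, 0.015], "turn": [0, 0, 0], "grip": 0.6},
    {"delta_pos": [0, 0, 0.02], "turn": [0, 0, 0], "grip": 0.6},
    {"delta_pos": [0, 0, 0.018], "turn": [0, 0, 0], "grip": 0.6},
    {"delta_pos": [0, 0, 0.01], "turn": [0, 0, 0], "grip": 0.6},
    {"delta_pos": [0, 0, 0], "turn": [0, 0, 0], "grip": 0.6},
  ],
)

```text
clock: 22.87
position: [0.4272, 0.1862, 0.0023]
tool_rot: [[0.707, -0.708, -0.001], [-0.708, -0.707, -0.0], [-0.001, 0.001, -1.0]]
contact_force: [-0.5, 0.5, 0.4]
gripper_width: 0.0342
```

```bash
python3 - <<'E'
from h import *
s=r.get_state();print(s['position'],s['gripper_width'],s['tool_rot'].T@(np.array([.4251,.1854,0])-s['position']))
save('wrist','w25')
E
```

```text
[0.4272 0.1862 0.0023] 0.03423231021985965 [-0.0009  0.002   0.0023]
```

View pics/w25.png

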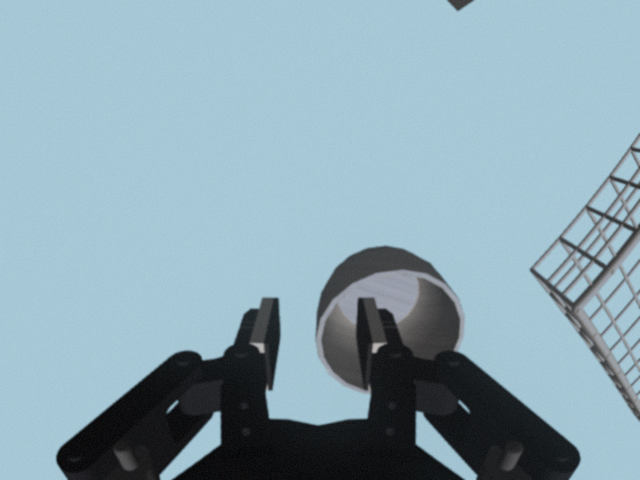

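Good; close.

Emit:
servo_tool(
  rows=[
    {"delta_pos": [0, 0.001, 0.002], "turn": [0, 0, 0], "grip": 0.8},
    {"delta_pos": [0, 0, 0], "turn": [0, 0, 0], "grip": 1},
    {"delta_pos": [0, 0, 0], "turn": [0, 0, 0], "grip": 1},
    {"delta_pos": [0, 0, 0], "turn": [0, 0, 0], "grip": 1},
    {"delta_pos": [0, 0, 0], "turn": [0, 0, 0], "grip": 1},
    {"delta_pos": [0, 0, 0], "turn": [0, 0, 0], "grip": 1},
  ],
  force=80,
)

```text
clock: 23.42
position: [0.4268, 0.1859, 0.0016]
tool_rot: [[0.707, -0.707, 0.003], [-0.707, -0.707, 0.0], [0.002, -0.002, -1.0]]
contact_force: [-0.6, 0.3, 7.4]
gripper_width: 0.0013
```

Emit:
servo_tool(
  rows=[
    {"delta_pos": [0, 0, -0.01], "turn": [0, 0, 0], "grip": 1},
    {"delta_pos": [0, 0, -0.02], "turn": [0, 0, 0], "grip": 1},
    {"delta_pos": [0, 0, -0.03], "turn": [0, 0, 0], "grip": 1},
    {"delta_pos": [0, 0, -0.03], "turn": [0, 0, 0], "grip": 1},
    {"delta_pos": [0, 0, -0.03], "turn": [0, 0, 0], "grip": 1},
    {"delta_pos": [0, 0, -0.02], "turn": [0, 0, 0], "grip": 1},
    {"delta_pos": [0, 0, 0], "turn": [0, 0, 0], "grip": 1},
  ],
)

```text
clock: 24.0
position: [0.4276, 0.186, 0.1446]
tool_rot: [[0.707, -0.707, 0.008], [-0.707, -0.707, 0.001], [0.005, -0.006, -1.0]]
contact_force: [1.2, 0.0, -0.0]
gripper_width: 0.0012
```

```bash
python3 - <<'E'
from h import *
s=r.get_state();print(s['position'],s['gripper_width'],s['contact_force'])
save('wrist','w26');save('scene','s26')
E
```

```text
[0.4276 0.186  0.1446] 0.0011657828033870758 [ 1.2251  0.0256 -0.0038]
```

View pics/w26.png

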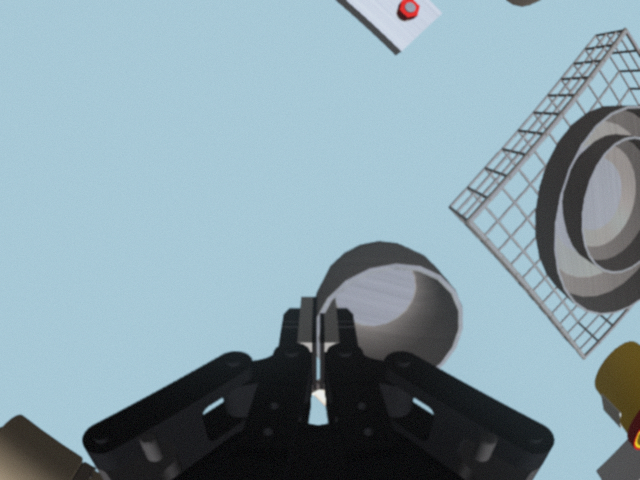

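View pics/s26.png

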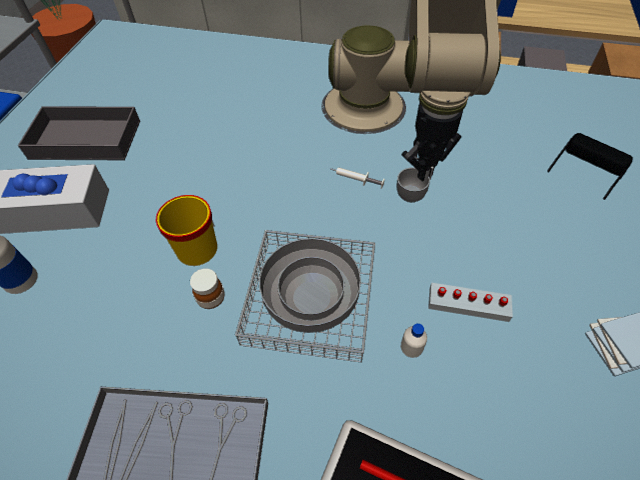

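Emit:
servo_tool(
  rows=[
    {"delta_pos": [0.016, -0.002, -0.005], "turn": [0, 0, 0], "grip": 1},
    {"delta_pos": [0.032, -0.003, -0.005], "turn": [0, 0, 0], "grip": 1},
    {"delta_pos": [0.036, -0.004, 0], "turn": [0, 0, 0], "grip": 1},
    {"delta_pos": [0.036, -0.004, 0], "turn": [0, 0, 0], "grip": 1},
    {"delta_pos": [0.036, -0.004, 0], "turn": [0, 0, 0], "grip": 1},
    {"delta_pos": [0.036, -0.004, 0], "turn": [0, 0, 0], "grip": 1},
    {"delta_pos": [0.036, -0.004, 0], "turn": [0, 0, 0], "grip": 1},
    {"delta_pos": [0.028, -0.002, 0], "turn": [0, 0, 0], "grip": 1},
  ],
)

```text
clock: 24.77
position: [0.6271, 0.0218, 0.1482]
tool_rot: [[0.706, -0.708, -0.003], [-0.708, -0.706, 0.0], [-0.002, 0.002, -1.0]]
contact_force: [-0.4, 1.3, -0.5]
gripper_width: 0.0011
```

```bash
python3 - <<'E'
from h import *
b=cv2.imread('pics/s26.png');cv2.imwrite('pics/s26c.png',cv2.resize(b[220:340,240:380],None,fx=5,fy=5))
s=r.get_state();print(s['position'],s['gripper_width'],s['contact_force'])
E
```

```text
[0.6271 0.0218 0.1482] 0.0010676452041487304 [-0.3843  1.3447 -0.5199]
```

View pics/s26c.png

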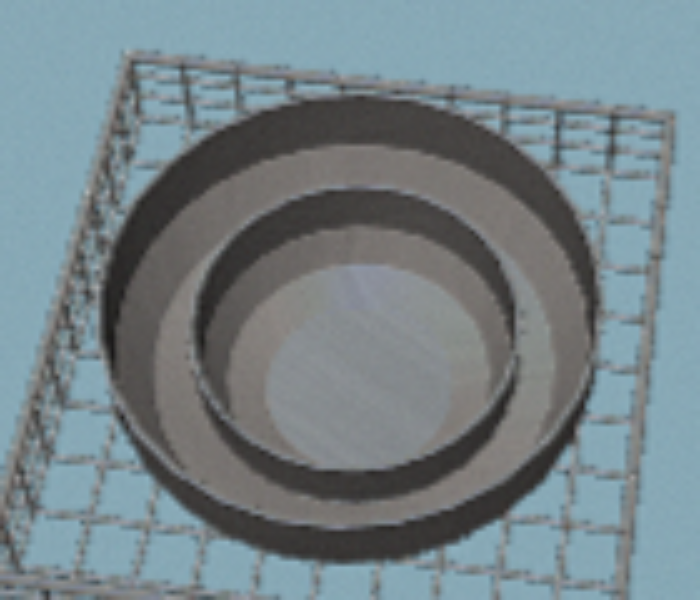

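```bash
python3 - <<'E'
from h import *
print(fitbox('scene',[278.8,257.2,343.6,314.4],.063,.066,(.65,0)))
print(fitbox('scene',[260,239.2,359.6,325.8],.072,.1,(.65,0)))
s=r.get_state();print(s['position'],s['tool_rot'].T@(np.array([.6288,.0237,.0116])-s['position']))
E
```

```text
(array([0.6541, 0.0045]), array([-1.2622, -0.6139,  1.2613,  0.3972]))
(array([0.6487, 0.0007]), array([-1.469 , -0.9592,  1.4669,  0.5335]))
[0.6271 0.0218 0.1482] [ 0.0002 -0.0028  0.1366]
```

Emit:
servo_tool(
  rows=[
    {"delta_pos": [0.002, -0.004, 0.01], "turn": [0, 0, 0], "grip": 1},
    {"delta_pos": [0, 0, 0.02], "turn": [0, 0, 0], "grip": 1},
    {"delta_pos": [0, 0, 0.025], "turn": [0, 0, 0], "grip": 1},
    {"delta_pos": [0, 0, 0.025], "turn": [0, 0, 0], "grip": 1},
    {"delta_pos": [0, 0, 0.01], "turn": [0, 0, 0], "grip": 1},
    {"delta_pos": [0, 0, 0], "turn": [0, 0, 0], "grip": 1},
  ],
)

```text
clock: 25.27
position: [0.6281, 0.0258, 0.0569]
tool_rot: [[0.707, -0.707, -0.007], [-0.707, -0.707, 0.001], [-0.006, 0.004, -1.0]]
contact_force: [0.3, -0.6, -1.2]
gripper_width: 0.0012
```

```bash
python3 - <<'E'
from h import *
s=r.get_state();print(s['position'],s['gripper_width'],s['tool_rot'].T@(np.array([.6303,.0247,.0116])-s['position']))
save('wrist','w27')
b=save('scene','s27')[:,:,::-1]
cv2.imwrite('pics/s27c.png',cv2.resize(b[160:380,210:430],None,fx=2.7,fy=2.7))
E
```

```text
[0.6281 0.0258 0.0569] 0.001170336790797562 [ 0.0025 -0.001   0.0453]
```

View pics/s27c.png

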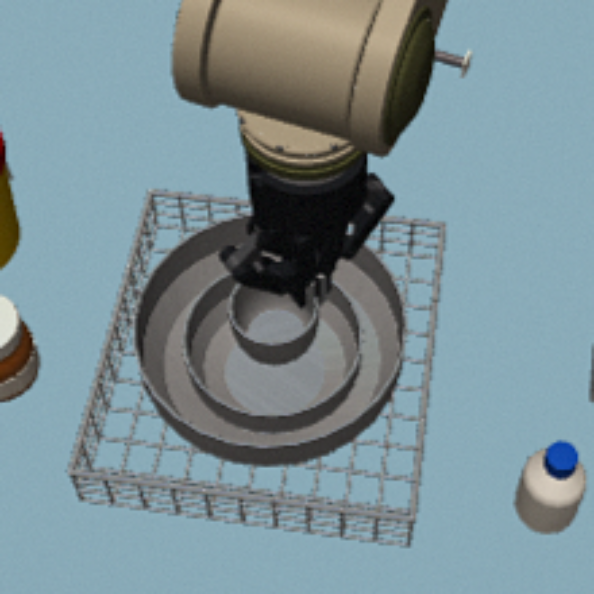

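View pics/w27.png

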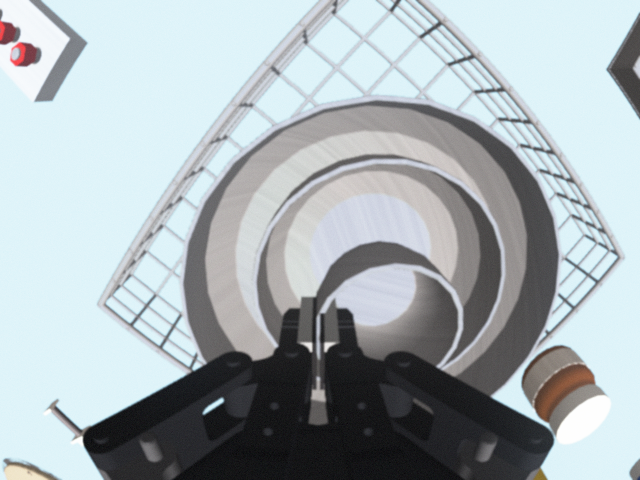

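```bash
python3 - <<'E'
from h import *
print(fitbox('scene',[295.2,262,328.1,289],.1003,.032,(.65,0),use=(0,2,3)))
E
```

```text
(array([0.6537, 0.0065]), array([-0.4181,  0.4171, -0.0207]))
```

Emit:
servo_tool(
  rows=[
    {"delta_pos": [0.002, 0, 0.012], "turn": [0, 0, 0], "grip": 1},
    {"delta_pos": [0, 0, 0.012], "turn": [0, 0, 0], "grip": 1},
    {"delta_pos": [0, 0, 0.008], "turn": [0, 0, 0], "grip": 1},
    {"delta_pos": [0, 0, 0.006], "turn": [0, 0, 0], "grip": 1},
    {"delta_pos": [0, 0, 0.003], "turn": [0, 0, 0], "grip": 1},
    {"delta_pos": [0, 0, 0], "turn": [0, 0, 0], "grip": 1},
  ],
)

```text
clock: 25.87
position: [0.6316, 0.0238, 0.0191]
tool_rot: [[0.707, -0.707, -0.001], [-0.707, -0.707, 0.0], [-0.0, 0.0, -1.0]]
contact_force: [-0.6, -0.3, -1.1]
gripper_width: 0.0011
```

Emit:
servo_tool(
  rows=[
    {"delta_pos": [0, 0, 0.004], "turn": [0, 0, 0], "grip": 1},
    {"delta_pos": [0, 0, 0.002], "turn": [0, 0, 0], "grip": 1},
    {"delta_pos": [0, 0, 0], "turn": [0, 0, 0], "grip": 1},
  ],
)

```text
clock: 26.12
position: [0.6316, 0.0238, 0.0133]
tool_rot: [[0.707, -0.707, -0.0], [-0.707, -0.707, 0.0], [-0.0, 0.0, -1.0]]
contact_force: [-0.2, 0.3, -1.1]
gripper_width: 0.0013
```

Emit:
servo_tool(
  rows=[
    {"delta_pos": [0, 0, 0.002], "turn": [0, 0, 0], "grip": 1},
    {"delta_pos": [0, 0, 0], "turn": [0, 0, 0], "grip": 1},
  ],
)

```text
clock: 26.28
position: [0.6319, 0.0237, 0.0119]
tool_rot: [[0.707, -0.707, 0.001], [-0.707, -0.707, -0.0], [0.001, -0.0, -1.0]]
contact_force: [-0.4, 0.4, 2.2]
gripper_width: 0.0012
```

Contact. Release and rise.

Emit:
servo_tool(
  rows=[
    {"delta_pos": [0, 0, 0], "turn": [0, 0, 0], "grip": 0.8},
    {"delta_pos": [0, 0, 0], "turn": [0, 0, 0], "grip": 0.75},
    {"delta_pos": [0, 0, 0], "turn": [0, 0, 0], "grip": 0.75},
    {"delta_pos": [0, 0, -0.01], "turn": [0, 0, 0], "grip": 0.75},
    {"delta_pos": [0, 0, -0.025], "turn": [0, 0, 0], "grip": 0.75},
    {"delta_pos": [0, 0, -0.035], "turn": [0, 0, 0], "grip": 0.75},
    {"delta_pos": [0, 0, -0.035], "turn": [0, 0, 0], "grip": 0.6},
    {"delta_pos": [0, 0, -0.035], "turn": [0, 0, 0], "grip": 0.5},
  ],
)

```text
clock: 26.95
position: [0.6314, 0.0238, 0.154]
tool_rot: [[0.707, -0.707, 0.0], [-0.707, -0.707, -0.0], [0.0, -0.0, -1.0]]
contact_force: [0.5, 0.4, 1.0]
gripper_width: 0.0424
```

```bash
python3 - <<'E'
from h import *
s=r.get_state();print(s['position'])
save('wrist','w28')
b=save('scene','s28')[:,:,::-1]
cv2.imwrite('pics/s28c.png',cv2.resize(b[200:360,220:540],None,fx=2.5,fy=2.5))
E
```

```text
[0.6314 0.0238 0.154 ]
```

View pics/s28c.png

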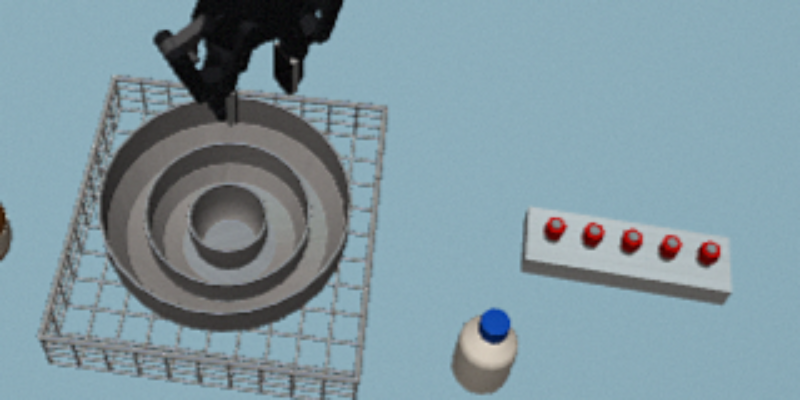

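View pics/w28.png

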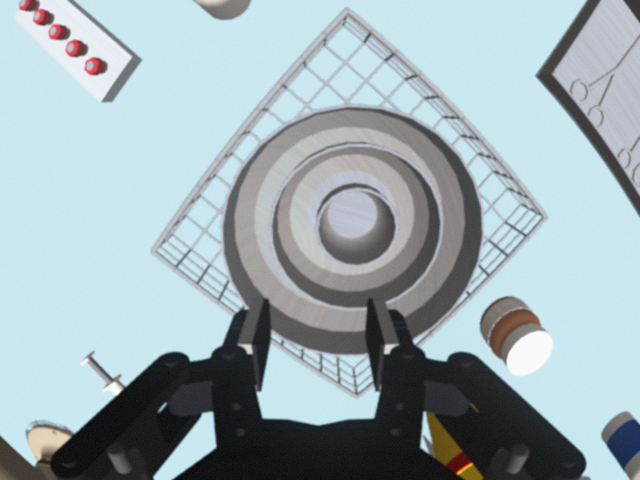

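```bash
python3 - <<'E'
from h import *
for u,v in ((555,227),(594,233),(632,239),(671,245),(710,251)): print(at('scene',220+u/2.5,200+v/2.5,.041)[:2])
for u,v in ((157,184),(131,185),(106,186),(81,187),(55,188)): print('t',at('top',150+u/2.2,140+v/2.2,.041)[:2])
s=r.get_state()
print(fitbox('wrist',[317,187,396.5,265],.055,.032,(.65,0),s))
for i,(u,v) in enumerate(((94,67),(75,48),(58,32),(42,17))): print(at('wrist',u,v,.041,s)[:2])
E
```

```text
[0.6003 0.2586]
[0.5993 0.2891]
[0.5984 0.3185]
[0.5973 0.3485]
[0.5963 0.3783]
t [0.5931 0.2569]
t [0.5924 0.2876]
t [0.5917 0.3171]
t [0.5909 0.3466]
t [0.5902 0.3773]
(array([0.6559, 0.0032]), array([-1.2691, -0.5121,  1.3446,  0.6792]))
[0.5997 0.2575]
[0.5997 0.2877]
[0.599  0.3165]
[0.5981 0.3464]
```

Emit:
servo_tool(
  rows=[
    {"delta_pos": [-0.031, -0.024, 0], "turn": [0, 0, 0], "grip": 0.5},
    {"delta_pos": [-0.031, -0.024, 0], "turn": [0, 0, 0], "grip": 0.5},
    {"delta_pos": [-0.031, -0.024, 0], "turn": [0, 0, 0], "grip": 0.5},
    {"delta_pos": [-0.031, -0.024, 0], "turn": [0, 0, 0], "grip": 0.5},
    {"delta_pos": [-0.031, -0.024, 0], "turn": [0, 0, 0], "grip": 0.5},
    {"delta_pos": [-0.031, -0.024, 0], "turn": [0, 0, 0], "grip": 0.5},
    {"delta_pos": [0, 0, 0], "turn": [0, 0, -6.43], "grip": 0.5},
    {"delta_pos": [0, 0, 0], "turn": [0, 0, -6.43], "grip": 0.5},
  ],
  force=40,
)

```text
clock: 27.72
position: [0.601, 0.2595, 0.1513]
tool_rot: [[0.851, -0.525, -0.001], [-0.525, -0.851, -0.0], [-0.0, 0.0, -1.0]]
contact_force: [-0.1, -0.2, -0.4]
gripper_width: 0.0427
```

Emit:
servo_tool(
  rows=[
    {"delta_pos": [0, 0, 0], "turn": [0, 0, -6.43], "grip": 0.5},
    {"delta_pos": [0, 0, 0], "turn": [0, 0, -6.43], "grip": 0.5},
    {"delta_pos": [0, 0, 0], "turn": [0, 0, -6.43], "grip": 0.5},
    {"delta_pos": [0, 0, 0.02], "turn": [0, 0, -6.43], "grip": 0.5},
    {"delta_pos": [0, 0, 0.03], "turn": [0, 0, -6.43], "grip": 0.5},
    {"delta_pos": [0, 0, 0], "turn": [0, 0, 0], "grip": 0.5},
  ],
)

```text
clock: 28.22
position: [0.5993, 0.2564, 0.0964]
tool_rot: [[1.0, 0.004, -0.009], [0.004, -1.0, -0.002], [-0.009, 0.002, -1.0]]
contact_force: [-0.8, -0.0, -1.2]
gripper_width: 0.0429
```

```bash
python3 - <<'E'
from h import *
s=r.get_state();print(s['position'],s['tool_rot'],s['tool_rot'].T@(np.array([.5985,.258,.0])-s['position']))
save('wrist','w29')
E
```

```text
[0.5993 0.2564 0.0964] [[ 0.9999  0.0041 -0.0093]
 [ 0.004  -1.     -0.0022]
 [-0.0093  0.0021 -1.    ]] [ 0.0001 -0.0018  0.0964]
```

View pics/w29.png

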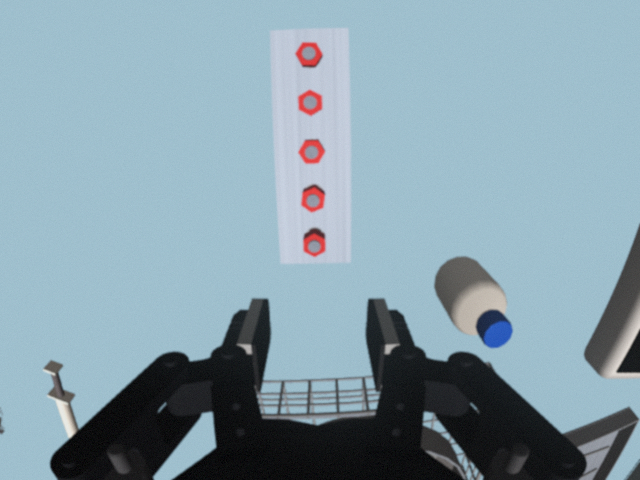

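```bash
python3 - <<'E'
from h import *
s=r.get_state();print(s['position'])
for u,v in((314.5,246),(313,200),(312,152)):
    p=at('wrist',u,v,.042,s); print(p,s['tool_rot'].T@(p-s['position']))
E
```

```text
[0.6004 0.2567 0.0992]
[0.5972 0.2599 0.042 ] [-0.0029 -0.0033  0.0572]
[0.5964 0.2903 0.042 ] [-0.0038 -0.0337  0.0571]
[0.5959 0.3203 0.042 ] [-0.0043 -0.0637  0.0571]
```

Emit:
servo_tool(
  rows=[
    {"delta_pos": [-0.002, -0.003, 0.02], "turn": [0, 0, 0], "grip": 0.5},
    {"delta_pos": [0, 0, 0.03], "turn": [0, 0, 0], "grip": 0.5},
    {"delta_pos": [0, 0, 0.025], "turn": [0, 0, 0], "grip": 0.5},
    {"delta_pos": [0, 0, 0.013], "turn": [0, 0, 0], "grip": 0.5},
    {"delta_pos": [0, 0, 0], "turn": [0, 0, 0], "grip": 0.5},
  ],
)

```text
clock: 28.68
position: [0.5992, 0.2599, 0.0121]
tool_rot: [[1.0, -0.003, -0.004], [-0.003, -1.0, -0.001], [-0.004, 0.001, -1.0]]
contact_force: [-0.2, -0.9, -0.2]
gripper_width: 0.0427
```

```bash
python3 - <<'E'
from h import *
s=r.get_state();print(s['position'],s['contact_force'],s['tool_rot'].T@(np.array([.5975,.259,.0])-s['position']))
save('wrist','w30')
b=save('scene','s30')[:,:,::-1]
cv2.imwrite('pics/s30c.png',cv2.resize(b[210:350,370:530],None,fx=4,fy=4))
E
```

```text
[0.5992 0.2599 0.0121] [-0.1683 -0.8681 -0.1801] [-0.0016  0.0009  0.0121]
```

View pics/w30.png

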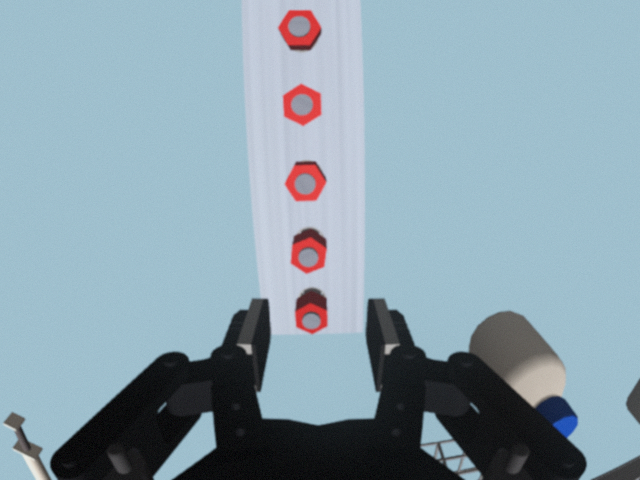

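View pics/s30c.png

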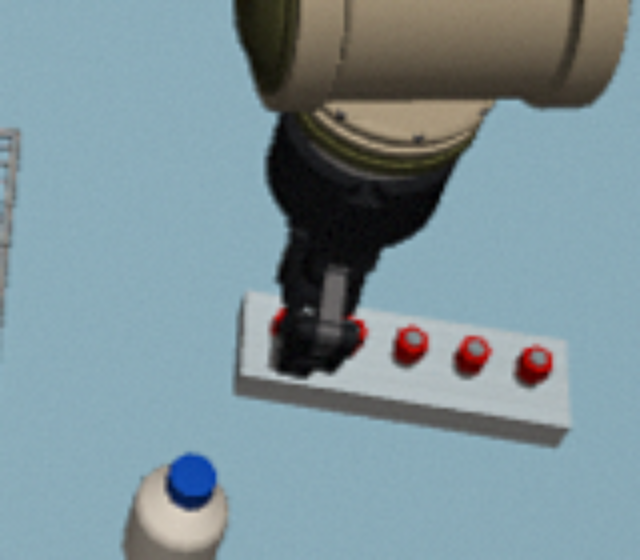

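Emit:
servo_tool(
  rows=[
    {"delta_pos": [-0.002, 0, 0.006], "turn": [0, 0, 0], "grip": 0.5},
    {"delta_pos": [0, 0, 0.003], "turn": [0, 0, 0], "grip": 0.6},
    {"delta_pos": [0, 0, 0], "turn": [0, 0, 0], "grip": 0.6},
  ],
)

```text
clock: 29.03
position: [0.5979, 0.2601, 0.0048]
tool_rot: [[1.0, -0.0, 0.0], [-0.0, -1.0, 0.0], [0.0, -0.0, -1.0]]
contact_force: [-0.2, -0.2, 0.9]
gripper_width: 0.0341
```

Emit:
servo_tool(
  rows=[
    {"delta_pos": [0, 0, 0], "turn": [0, 0, 0], "grip": 1},
    {"delta_pos": [0, 0, 0], "turn": [0, 0, 0], "grip": 1},
    {"delta_pos": [0, 0, 0], "turn": [0, 0, 0], "grip": 1},
    {"delta_pos": [0, 0, 0], "turn": [0, 0, 0], "grip": 1},
    {"delta_pos": [0, 0, 0], "turn": [0, 0, 0], "grip": 1},
  ],
)

```text
clock: 29.45
position: [0.5983, 0.2601, 0.005]
tool_rot: [[1.0, 0.0, 0.001], [0.0, -1.0, 0.0], [0.001, -0.0, -1.0]]
contact_force: [1.2, 0.4, 2.5]
gripper_width: 0.0135
```

```bash
python3 - <<'E'
from h import *
s=r.get_state();print(s['position'],s['contact_force'],s['gripper_width'])
save('wrist','w31')
E
```

```text
[0.5983 0.2601 0.005 ] [1.1951 0.4351 2.5172] 0.013498069815768505
```

View pics/w31.png

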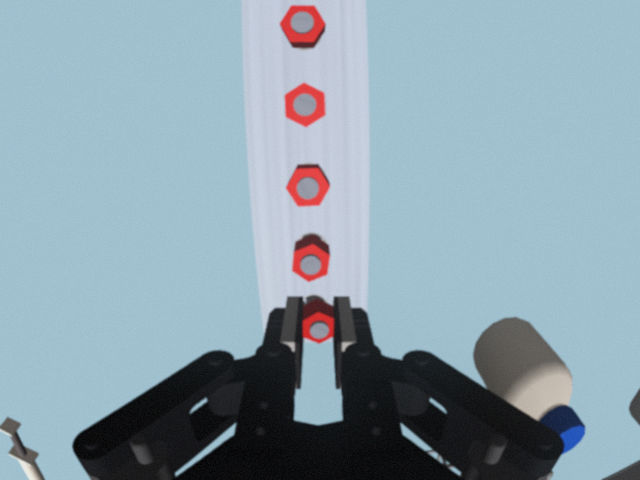

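Emit:
servo_tool(
  rows=[
    {"delta_pos": [0, 0, -0.005], "turn": [0, 0, 0], "grip": 1},
    {"delta_pos": [0, 0, -0.015], "turn": [0, 0, 0], "grip": 1},
    {"delta_pos": [0, 0, -0.025], "turn": [0, 0, 0], "grip": 1},
    {"delta_pos": [0, 0, -0.03], "turn": [0, 0, 0], "grip": 1},
    {"delta_pos": [0, 0, -0.03], "turn": [0, 0, 0], "grip": 1},
    {"delta_pos": [0, 0, 0], "turn": [0, 0, 0], "grip": 1},
  ],
  force=50,
)

```text
clock: 30.0
position: [0.6003, 0.2608, 0.1161]
tool_rot: [[1.0, 0.0, 0.01], [0.0, -1.0, 0.002], [0.01, -0.002, -1.0]]
contact_force: [0.5, -0.1, 0.2]
gripper_width: 0.0125
```

```bash
python3 - <<'E'
from h import *
s=r.get_state();print(s['position'],s['contact_force'],s['gripper_width'],s['tool_rot'].T@(np.array([.655,.003,.0])-s['position']))
save('wrist','w32')
b=save('scene','s32')[:,:,::-1]
cv2.imwrite('pics/s32c.png',cv2.resize(b[180:350,370:530],None,fx=3.5,fy=3.5))
E
```

```text
[0.6003 0.2608 0.1161] [ 0.5296 -0.0627  0.2053] 0.012546336163533404 [0.0534 0.2581 0.116 ]
```

View pics/w32.png

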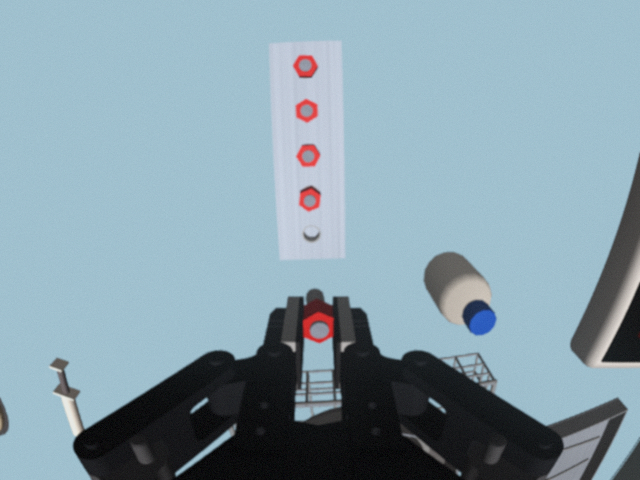

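View pics/s32c.png

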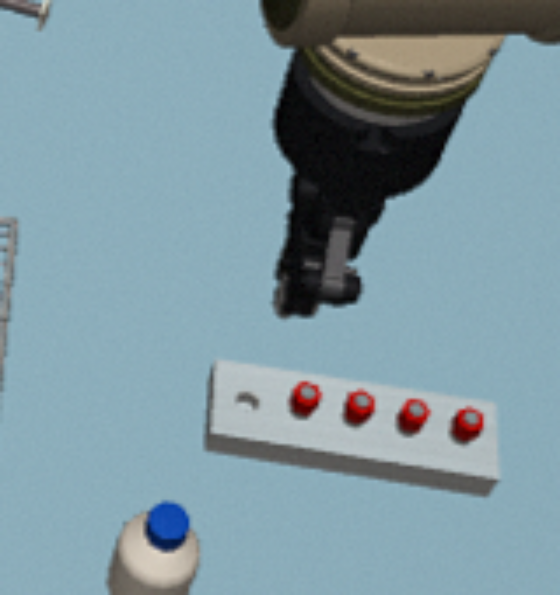

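Emit:
servo_tool(
  rows=[
    {"delta_pos": [0.004, 0.018, 0], "turn": [0, 0, 0], "grip": 1},
    {"delta_pos": [0.007, 0.034, 0], "turn": [0, 0, 0], "grip": 1},
    {"delta_pos": [0.007, 0.034, 0], "turn": [0, 0, 0], "grip": 1},
    {"delta_pos": [0.007, 0.034, 0], "turn": [0, 0, 0], "grip": 1},
    {"delta_pos": [0.007, 0.034, 0], "turn": [0, 0, 0], "grip": 1},
    {"delta_pos": [0.007, 0.034, 0], "turn": [0, 0, 0], "grip": 1},
    {"delta_pos": [0.007, 0.034, 0], "turn": [0, 0, 0], "grip": 1},
    {"delta_pos": [0.007, 0.034, 0], "turn": [0, 0, 0], "grip": 1},
  ],
)

```text
clock: 30.77
position: [0.6503, 0.0025, 0.1078]
tool_rot: [[1.0, 0.0, -0.003], [0.0, -1.0, 0.001], [-0.003, -0.001, -1.0]]
contact_force: [0.9, -0.2, -0.8]
gripper_width: 0.0126
```

Emit:
servo_tool(
  rows=[
    {"delta_pos": [0.002, 0.002, 0.01], "turn": [0, 0, 0], "grip": 1},
    {"delta_pos": [0, 0, 0.02], "turn": [0, 0, 0], "grip": 1},
    {"delta_pos": [0, 0, 0], "turn": [0, 0, 0], "grip": 1},
  ],
)

```text
clock: 31.02
position: [0.6505, 0.002, 0.0744]
tool_rot: [[1.0, -0.001, -0.009], [-0.001, -1.0, 0.002], [-0.009, -0.002, -1.0]]
contact_force: [-0.5, 0.3, -1.2]
gripper_width: 0.0128
```

```bash
python3 - <<'E'
from h import *
s=r.get_state();print(s['position'],s['contact_force'],s['gripper_width'],s['tool_rot'].T@(np.array([.655,.003,.0])-s['position']))
save('wrist','w33')
b=save('scene','s33')[:,:,::-1]
cv2.imwrite('pics/s33c.png',cv2.resize(b[170:370,220:400],None,fx=3,fy=3))
E
```

```text
[0.6505 0.002  0.0744] [-0.4691  0.3207 -1.2228] 0.012805041978618875 [ 0.0051 -0.0009  0.0744]
```

View pics/w33.png

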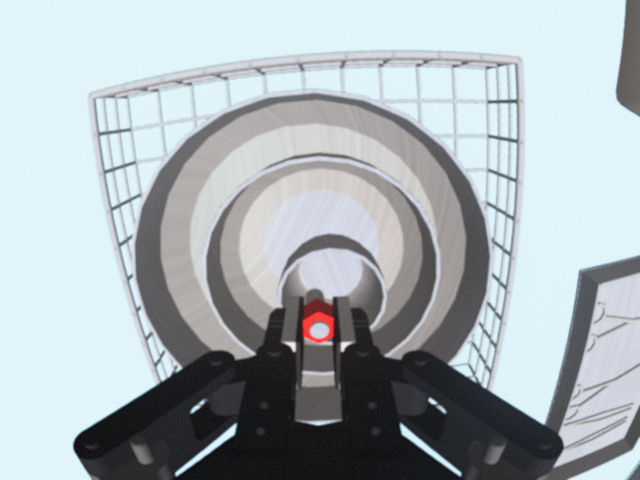

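View pics/s33c.png

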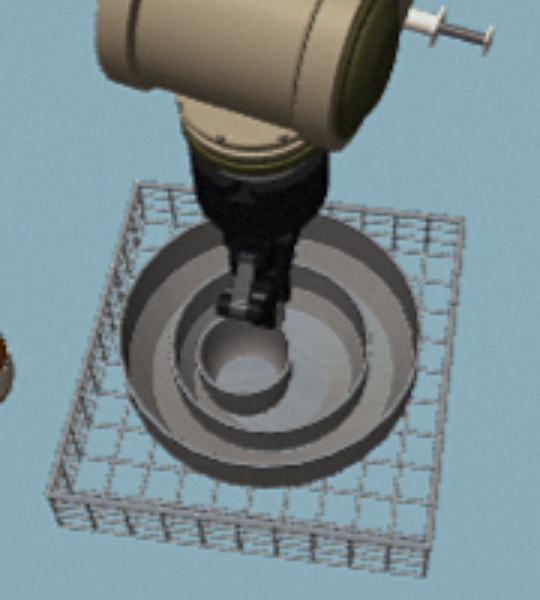

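```bash
python3 - <<'E'
from h import *
s=r.get_state()
print('small',fitbox('scene',[285.8,0,317.3,303.5],.055,.032,(.65,0),use=(0,2,3)))
print('small w',fitbox('wrist',[280,248,386.5,373],.055,.032,(.65,0),s,use=(0,1,2)))
print('med w',fitbox('wrist',[205,156,439.5,0],.063,.066,(.65,0),s,use=(0,1,2)))
print('large w',fitbox('wrist',[134,93,490,0],.072,.1,(.65,0),s,use=(0,1,2)))
print('med',fitbox('scene',[278,257,342.5,314],.063,.066,(.65,0)))
E
```

```text
small (array([ 0.6638, -0.013 ]), array([-0.4976,  0.4976, -0.0233]))
small w (array([ 0.6605, -0.0147]), array([-1.2514,  0.155 ,  1.2712]))
med w (array([0.6539, 0.0025]), array([-0.8013,  0.1657,  0.8095]))
large w (array([ 0.6475, -0.0009]), array([-0.7146,  0.1892,  0.6878]))
med (array([0.6538, 0.0025]), array([-1.3964, -0.6986,  1.3953,  0.4559]))
```

Emit:
servo_tool(
  rows=[
    {"delta_pos": [0.006, 0.008, 0], "turn": [0, 0, 0], "grip": 1},
    {"delta_pos": [0.006, 0.008, 0.01], "turn": [0, 0, 0], "grip": 1},
    {"delta_pos": [0, 0, 0.01], "turn": [0, 0, 0], "grip": 1},
    {"delta_pos": [0, 0, 0.012], "turn": [0, 0, 0], "grip": 1},
    {"delta_pos": [0, 0, 0], "turn": [0, 0, 0], "grip": 1},
  ],
)

```text
clock: 31.53
position: [0.6638, -0.0139, 0.0444]
tool_rot: [[1.0, -0.0, -0.005], [-0.0, -1.0, 0.001], [-0.005, -0.001, -1.0]]
contact_force: [-0.3, -0.0, -1.0]
gripper_width: 0.0125
```

```bash
python3 - <<'E'
from h import *
s=r.get_state();print(s['position'],s['contact_force'],s['gripper_width'])
save('wrist','w34')
b=save('scene','s34')[:,:,::-1]
cv2.imwrite('pics/s34c.png',cv2.resize(b[220:350,250:370],None,fx=4.5,fy=4.5))
E
```

```text
[ 0.6638 -0.0139  0.0444] [-0.3476 -0.0438 -1.0328] 0.01248211542013859
```

View pics/w34.png

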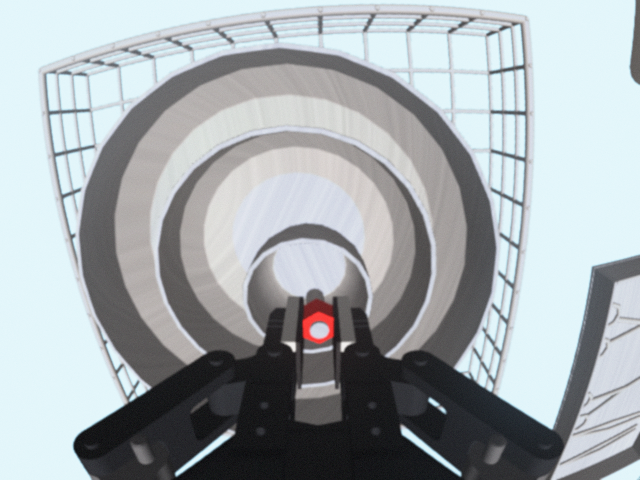

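View pics/s34c.png

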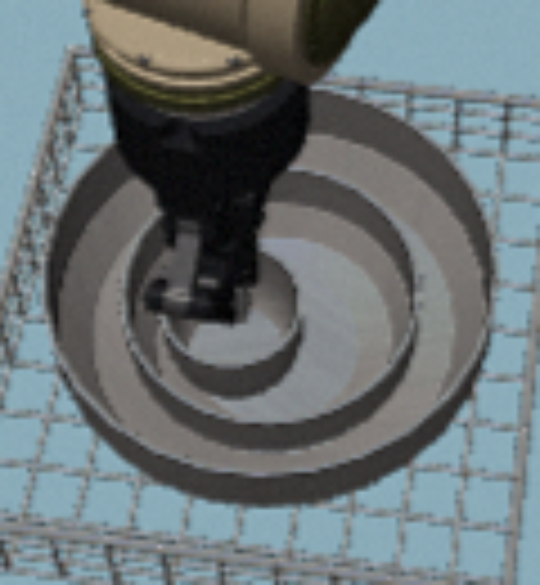

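Emit:
servo_tool(
  rows=[
    {"delta_pos": [-0.003, 0, 0.007], "turn": [0, 0, 0], "grip": 1},
    {"delta_pos": [0, 0, 0.007], "turn": [0, 0, 0], "grip": 1},
    {"delta_pos": [-0.003, -0.006, 0], "turn": [0, 0, 0], "grip": 1},
    {"delta_pos": [-0.003, -0.006, 0], "turn": [0, 0, 0], "grip": 1},
    {"delta_pos": [-0.003, -0.006, 0], "turn": [0, 0, 0], "grip": 1},
    {"delta_pos": [0, 0, 0], "turn": [0, 0, 0], "grip": 1},
  ],
)

```text
clock: 32.13
position: [0.6525, 0.0058, 0.0339]
tool_rot: [[1.0, 0.002, 0.0], [0.002, -1.0, 0.0], [0.0, -0.0, -1.0]]
contact_force: [-0.1, -0.1, 0.1]
gripper_width: 0.0125
```

```bash
python3 - <<'E'
from h import *
s=r.get_state();print(s['position'],s['contact_force'],s['gripper_width'])
save('wrist','w35')
E
```

```text
[0.6525 0.0058 0.0339] [-0.0933 -0.0556  0.1364] 0.012511521579222369
```

View pics/w35.png

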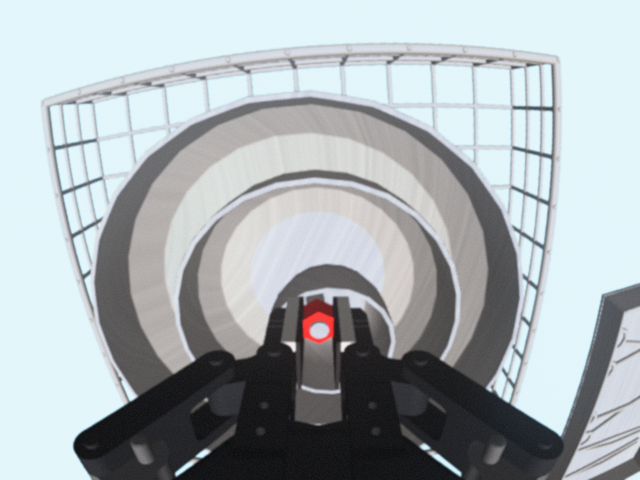

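Emit:
servo_tool(
  rows=[
    {"delta_pos": [-0.002, -0.005, 0], "turn": [0, 0, 0], "grip": 1},
    {"delta_pos": [-0.002, -0.005, 0], "turn": [0, 0, 0], "grip": 1},
    {"delta_pos": [-0.002, -0.005, 0], "turn": [0, 0, 0], "grip": 1},
    {"delta_pos": [-0.002, -0.005, 0], "turn": [0, 0, 0], "grip": 1},
    {"delta_pos": [0, 0, 0], "turn": [0, 0, 0], "grip": 1},
  ],
)

```text
clock: 32.6
position: [0.6446, 0.0253, 0.0336]
tool_rot: [[1.0, 0.001, -0.0], [0.001, -1.0, 0.0], [-0.0, -0.0, -1.0]]
contact_force: [0.1, -0.8, 0.3]
gripper_width: 0.0124
```

```bash
python3 - <<'E'
from h import *
s=r.get_state();print(s['position'],s['contact_force'],s['gripper_width'])
save('wrist','w36')
b=save('scene','s36')[:,:,::-1]
cv2.imwrite('pics/s36c.png',cv2.resize(b[220:350,250:370],None,fx=4.5,fy=4.5))
E
```

```text
[0.6446 0.0253 0.0336] [ 0.0649 -0.8179  0.2759] 0.012384107836498499
```

View pics/w36.png

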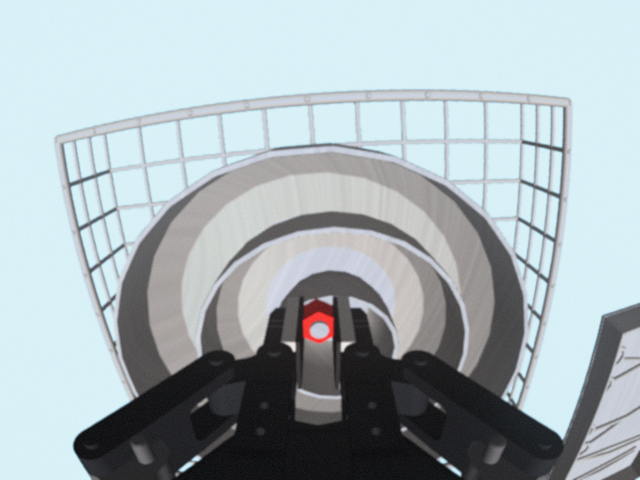

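View pics/s36c.png

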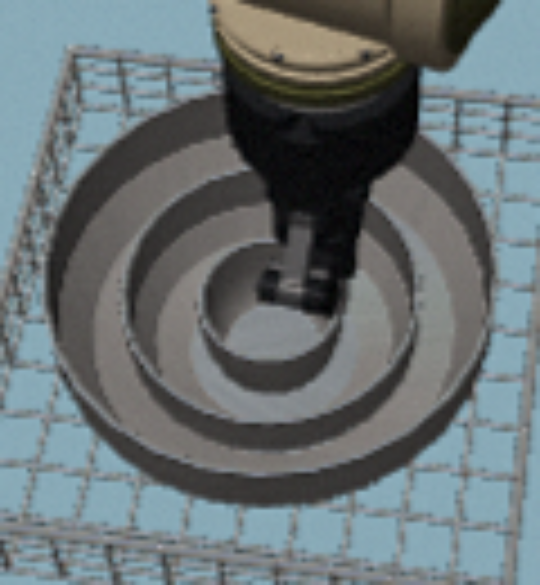

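```bash
python3 - <<'E'
from h import *
s=r.get_state()
c,f=fitbox('scene',[294.5,0,326,300.2],.055,.032,(.65,0),use=(0,2,3));print(c,f, c-s['position'][:2])
E
```

```text
[0.6532 0.002 ] [-0.4229  0.4219 -0.0198] [ 0.0082 -0.0223]
```

Emit:
servo_tool(
  rows=[
    {"delta_pos": [0.003, 0.008, 0], "turn": [0, 0, 0], "grip": 1},
    {"delta_pos": [0.003, 0.008, 0], "turn": [0, 0, 0], "grip": 1},
    {"delta_pos": [0.002, 0.006, 0], "turn": [0, 0, 0], "grip": 1},
    {"delta_pos": [0, 0, 0], "turn": [0, 0, 0], "grip": 1},
    {"delta_pos": [0, 0, 0], "turn": [0, 0, 0], "grip": 0.75},
    {"delta_pos": [0, 0, 0], "turn": [0, 0, 0], "grip": 0.75},
    {"delta_pos": [0, 0, 0], "turn": [0, 0, 0], "grip": 0.75},
    {"delta_pos": [0, 0, -0.02], "turn": [0, 0, 0], "grip": 0.75},
  ],
)

```text
clock: 33.37
position: [0.651, 0.0027, 0.0502]
tool_rot: [[1.0, 0.0, -0.007], [0.0, -1.0, 0.001], [-0.007, -0.001, -1.0]]
contact_force: [0.1, 0.3, -0.5]
gripper_width: 0.0214
```

Emit:
servo_tool(
  rows=[
    {"delta_pos": [0, 0, -0.03], "turn": [0, 0, 0], "grip": 0.75},
    {"delta_pos": [0, -0.01, -0.03], "turn": [0, 0, 0], "grip": 0.5},
    {"delta_pos": [0, -0.02, -0.01], "turn": [0, 0, 0], "grip": 0.5},
  ],
)

```text
clock: 33.62
position: [0.6547, 0.0309, 0.1283]
tool_rot: [[1.0, -0.002, 0.007], [-0.002, -1.0, -0.001], [0.007, 0.001, -1.0]]
contact_force: [0.3, 0.3, 0.4]
gripper_width: 0.0426
```

```bash
python3 - <<'E'
from h import *
s=r.get_state();print(s['position'],s['contact_force'],s['gripper_width'])
save('wrist','w37')
b=save('scene','s37')[:,:,::-1]
cv2.imwrite('pics/s37c.png',cv2.resize(b[220:350,250:370],None,fx=4.5,fy=4.5))
E
```

```text
[0.6547 0.0309 0.1283] [0.2587 0.2763 0.4059] 0.04264909853620268
```

View pics/w37.png

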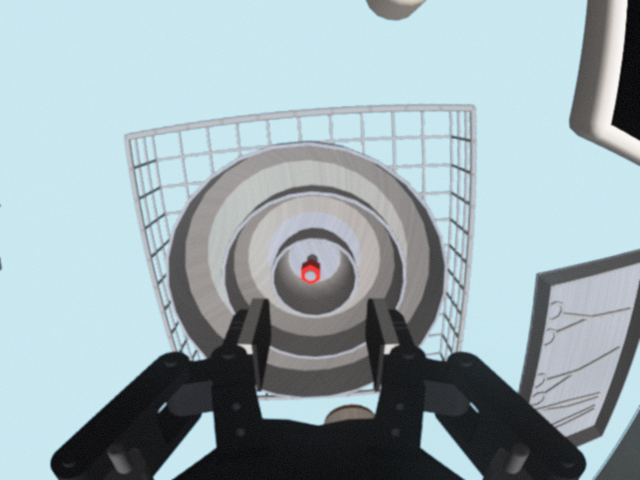

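View pics/s37c.png

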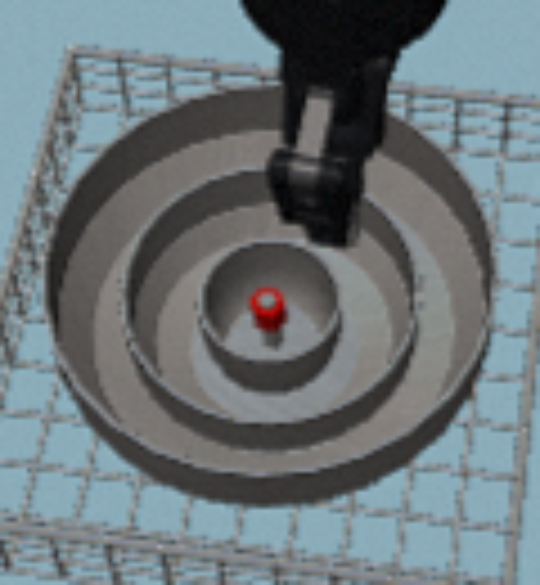

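Emit:
servo_tool(
  rows=[
    {"delta_pos": [-0.007, -0.032, 0], "turn": [0, 0, 0], "grip": 0.5},
    {"delta_pos": [-0.007, -0.032, 0], "turn": [0, 0, 0], "grip": 0.5},
    {"delta_pos": [-0.007, -0.032, 0], "turn": [0, 0, 0], "grip": 0.5},
    {"delta_pos": [-0.007, -0.032, 0], "turn": [0, 0, 0], "grip": 0.5},
    {"delta_pos": [-0.007, -0.032, 0], "turn": [0, 0, 0], "grip": 0.5},
    {"delta_pos": [-0.007, -0.032, 0], "turn": [0, 0, 0], "grip": 0.5},
    {"delta_pos": [-0.007, -0.032, 0.01], "turn": [0, 0, 0], "grip": 0.5},
    {"delta_pos": [-0.007, -0.032, 0.01], "turn": [0, 0, 0], "grip": 0.5},
  ],
)

```text
clock: 34.38
position: [0.5964, 0.2893, 0.1028]
tool_rot: [[1.0, 0.0, -0.0], [0.0, -1.0, -0.0], [-0.0, 0.0, -1.0]]
contact_force: [0.1, -0.1, 0.0]
gripper_width: 0.0428
```

Emit:
servo_tool(
  rows=[
    {"delta_pos": [0, -0.003, 0.01], "turn": [0, 0, 0], "grip": 0.5},
    {"delta_pos": [0, 0, 0], "turn": [0, 0, 0], "grip": 0.5},
  ],
)

```text
clock: 34.55
position: [0.5951, 0.2921, 0.0903]
tool_rot: [[1.0, 0.003, -0.005], [0.003, -1.0, -0.002], [-0.005, 0.002, -1.0]]
contact_force: [0.4, -0.2, -1.2]
gripper_width: 0.0428
```

```bash
python3 - <<'E'
from h import *
s=r.get_state();print(s['position'],s['tool_rot'].T@(np.array([.5975,.290,.0])-s['position']))
save('wrist','w38')
E
```

```text
[0.5951 0.2921 0.0903] [0.0029 0.002  0.0903]
```

View pics/w38.png

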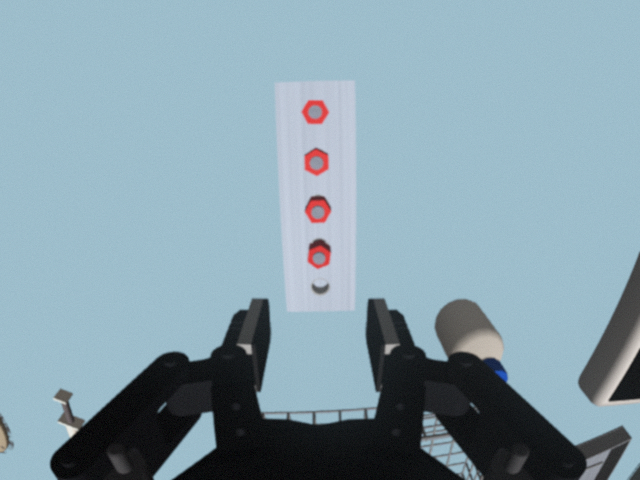

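Emit:
servo_tool(
  rows=[
    {"delta_pos": [0.002, 0.001, 0.02], "turn": [0, 0, 0], "grip": 0.5},
    {"delta_pos": [0, 0, 0.03], "turn": [0, 0, 0], "grip": 0.5},
    {"delta_pos": [0, 0, 0.02], "turn": [0, 0, 0], "grip": 0.5},
    {"delta_pos": [0, 0, 0.01], "turn": [0, 0, 0], "grip": 0.5},
    {"delta_pos": [0, 0, 0.005], "turn": [0, 0, 0], "grip": 0.6},
    {"delta_pos": [0, 0, 0], "turn": [0, 0, 0], "grip": 0.6},
  ],
)

```text
clock: 35.1
position: [0.5994, 0.2891, 0.0084]
tool_rot: [[1.0, -0.001, -0.001], [-0.001, -1.0, -0.0], [-0.001, 0.0, -1.0]]
contact_force: [-0.7, 0.2, 0.7]
gripper_width: 0.0342
```

```bash
python3 - <<'E'
from h import *
s=r.get_state();print(s['position'],s['contact_force'],s['tool_rot'].T@(np.array([.5975,.290,.005])-s['position']))
save('wrist','w39')
E
```

```text
[0.5994 0.2891 0.0084] [-0.6863  0.224   0.6987] [-0.0019 -0.0009  0.0034]
```

View pics/w39.png

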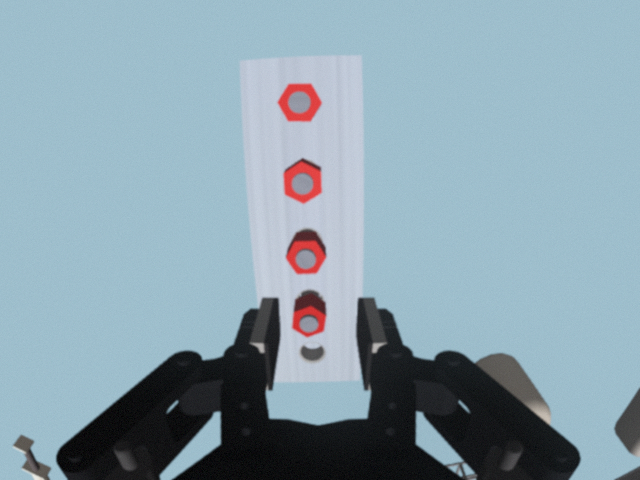

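Emit:
servo_tool(
  rows=[
    {"delta_pos": [-0.003, -0.001, 0.003], "turn": [0, 0, 0], "grip": 0.6},
    {"delta_pos": [0, 0, 0], "turn": [0, 0, 0], "grip": 1},
    {"delta_pos": [0, 0, 0], "turn": [0, 0, 0], "grip": 1},
    {"delta_pos": [0, 0, 0], "turn": [0, 0, 0], "grip": 1},
    {"delta_pos": [0, 0, 0], "turn": [0, 0, 0], "grip": 1},
    {"delta_pos": [0, 0, 0], "turn": [0, 0, 0], "grip": 1},
  ],
)

```text
clock: 35.65
position: [0.5963, 0.2913, 0.0064]
tool_rot: [[1.0, 0.0, 0.001], [0.0, -1.0, 0.0], [0.001, -0.0, -1.0]]
contact_force: [-1.7, -0.4, 6.9]
gripper_width: 0.0119
```

Emit:
servo_tool(
  rows=[
    {"delta_pos": [0, 0, -0.005], "turn": [0, 0, 0], "grip": 1},
    {"delta_pos": [0, 0, -0.015], "turn": [0, 0, 0], "grip": 1},
    {"delta_pos": [0, 0, -0.025], "turn": [0, 0, 0], "grip": 1},
    {"delta_pos": [0, 0, -0.03], "turn": [0, 0, 0], "grip": 1},
    {"delta_pos": [0, 0, -0.03], "turn": [0, 0, 0], "grip": 1},
    {"delta_pos": [0, 0, 0], "turn": [0, 0, 0], "grip": 1},
  ],
)

```text
clock: 36.15
position: [0.5985, 0.2919, 0.1172]
tool_rot: [[1.0, 0.0, 0.01], [0.0, -1.0, 0.003], [0.01, -0.003, -1.0]]
contact_force: [0.3, 0.1, 0.7]
gripper_width: 0.012
```

```bash
python3 - <<'E'
from h import *
s=r.get_state();print(s['position'],s['gripper_width'],s['tool_rot'].T@(np.array([.6535,.002,.0])-s['position']))
save('wrist','w40')
E
```

```text
[0.5985 0.2919 0.1172] 0.012013712288817861 [0.0537 0.2903 0.1169]
```

View pics/w40.png

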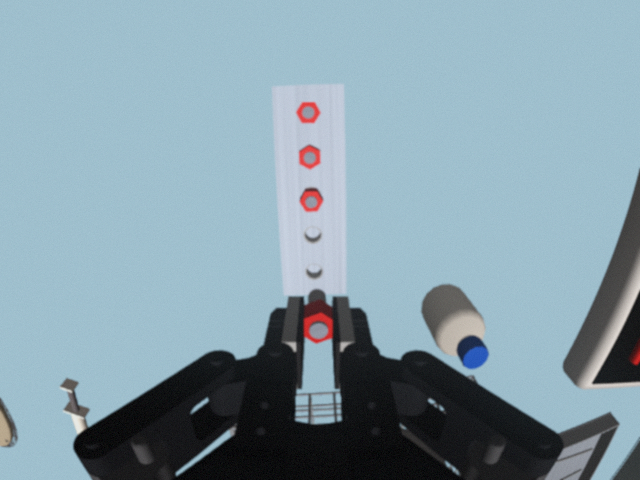

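```bash
python3 - <<'E'
from h import *
print(at('scene',309.6,286.2,.045))
E
```

```text
[ 0.6485 -0.0008  0.045 ]
```

Emit:
servo_tool(
  rows=[
    {"delta_pos": [0.004, 0.018, 0], "turn": [0, 0, 0], "grip": 1},
    {"delta_pos": [0.007, 0.035, 0], "turn": [0, 0, 0], "grip": 1},
    {"delta_pos": [0.007, 0.036, 0], "turn": [0, 0, 0], "grip": 1},
    {"delta_pos": [0.007, 0.036, 0], "turn": [0, 0, 0], "grip": 1},
    {"delta_pos": [0.007, 0.036, 0], "turn": [0, 0, 0], "grip": 1},
    {"delta_pos": [0.007, 0.036, 0], "turn": [0, 0, 0], "grip": 1},
    {"delta_pos": [0.007, 0.036, 0], "turn": [0, 0, 0], "grip": 1},
    {"delta_pos": [0.007, 0.036, 0], "turn": [0, 0, 0], "grip": 1},
  ],
)

```text
clock: 36.87
position: [0.6486, 0.0204, 0.1092]
tool_rot: [[1.0, 0.0, -0.002], [0.0, -1.0, 0.0], [-0.002, -0.0, -1.0]]
contact_force: [0.4, 0.2, -0.6]
gripper_width: 0.0123
```

Emit:
servo_tool(
  rows=[
    {"delta_pos": [0.002, 0.002, 0.01], "turn": [0, 0, 0], "grip": 1},
    {"delta_pos": [0, 0, 0.01], "turn": [0, 0, 0], "grip": 1},
    {"delta_pos": [0, 0, 0], "turn": [0, 0, 0], "grip": 1},
  ],
)

```text
clock: 37.12
position: [0.6493, 0.0207, 0.0871]
tool_rot: [[1.0, -0.0, -0.006], [-0.0, -1.0, 0.001], [-0.006, -0.001, -1.0]]
contact_force: [-1.0, 0.9, -0.7]
gripper_width: 0.0125
```

```bash
python3 - <<'E'
from h import *
s=r.get_state();print(s['position'],s['gripper_width'],s['tool_rot'].T@(np.array([.6535,.002,.0])-s['position']))
save('wrist','w41')
b=save('scene','s41')[:,:,::-1]
cv2.imwrite('pics/s41c.png',cv2.resize(b[220:350,250:370],None,fx=4.5,fy=4.5))
E
```

```text
[0.6493 0.0207 0.0871] 0.012543717460280716 [0.0047 0.0188 0.087 ]
```

View pics/w41.png

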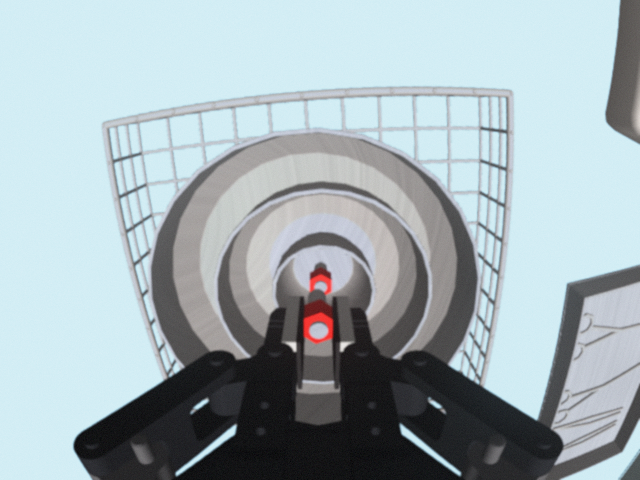

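View pics/s41c.png

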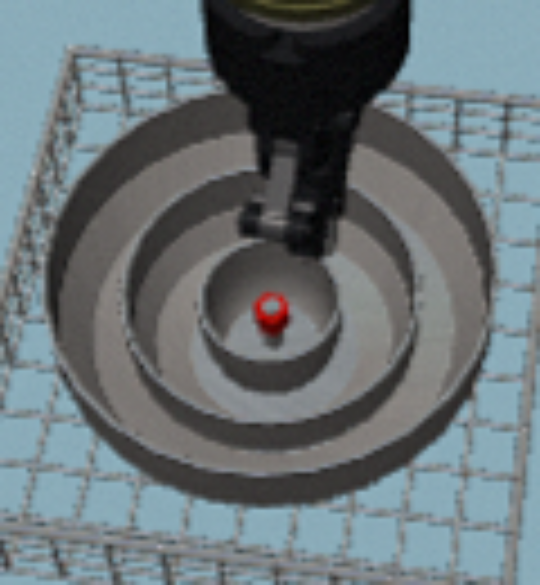

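Emit:
servo_tool(
  rows=[
    {"delta_pos": [0.002, 0.003, 0.01], "turn": [0, 0, 0], "grip": 1},
    {"delta_pos": [0, 0, 0.015], "turn": [0, 0, 0], "grip": 1},
    {"delta_pos": [0, 0, 0.015], "turn": [0, 0, 0], "grip": 1},
    {"delta_pos": [0, 0, 0.006], "turn": [0, 0, 0], "grip": 1},
    {"delta_pos": [0, 0, 0], "turn": [0, 0, 0], "grip": 1},
  ],
)

```text
clock: 37.63
position: [0.6522, 0.0179, 0.0429]
tool_rot: [[1.0, 0.001, -0.003], [0.001, -1.0, 0.0], [-0.003, -0.0, -1.0]]
contact_force: [0.3, 0.4, 0.1]
gripper_width: 0.0124
```

```bash
python3 - <<'E'
from h import *
s=r.get_state();print(s['position'],s['gripper_width'],s['contact_force'])
save('wrist','w42')
b=save('scene','s42')[:,:,::-1]
cv2.imwrite('pics/s42c.png',cv2.resize(b[220:350,250:370],None,fx=4.5,fy=4.5))
E
```

```text
[0.6522 0.0179 0.0429] 0.012427371967273742 [0.3001 0.4276 0.0936]
```

View pics/s42c.png

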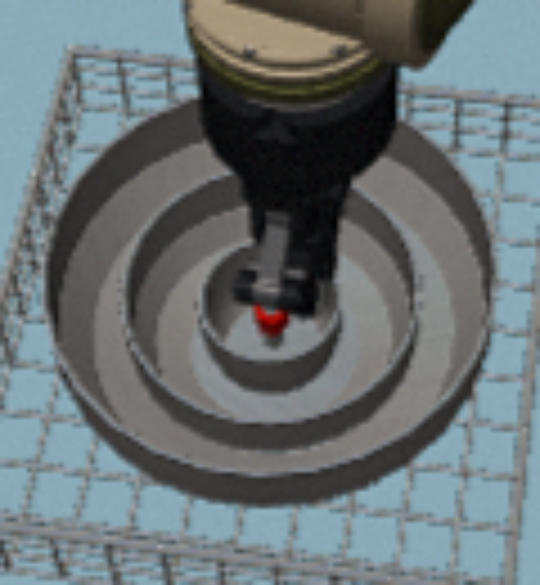

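View pics/w42.png

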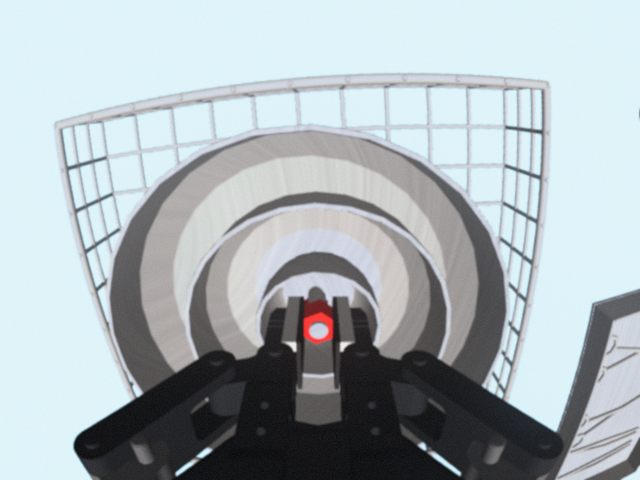

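Emit:
servo_tool(
  rows=[
    {"delta_pos": [0, 0, 0.006], "turn": [0, 0, 0], "grip": 1},
    {"delta_pos": [0, 0, 0], "turn": [0, 0, 0], "grip": 1},
    {"delta_pos": [0, 0, 0], "turn": [0, 0, 0], "grip": 0.75},
    {"delta_pos": [0, 0, 0], "turn": [0, 0, 0], "grip": 0.75},
    {"delta_pos": [0, 0, 0], "turn": [0, 0, 0], "grip": 0.75},
    {"delta_pos": [0, 0, -0.02], "turn": [0, 0, 0], "grip": 0.75},
    {"delta_pos": [0, 0, -0.03], "turn": [0, 0, 0], "grip": 0.75},
    {"delta_pos": [0, -0.02, -0.03], "turn": [0, 0, 0], "grip": 0.5},
  ],
)

```text
clock: 38.4
position: [0.6529, 0.0346, 0.1191]
tool_rot: [[1.0, -0.003, -0.002], [-0.003, -1.0, -0.001], [-0.002, 0.001, -1.0]]
contact_force: [-0.2, 0.1, 0.4]
gripper_width: 0.0323
```

Emit:
servo_tool(
  rows=[
    {"delta_pos": [0, -0.02, 0], "turn": [0, 0, 0], "grip": 0.5},
    {"delta_pos": [0, 0, 0], "turn": [0, 0, 0], "grip": 0.5},
  ],
)

```text
clock: 38.57
position: [0.6537, 0.06, 0.1209]
tool_rot: [[1.0, 0.003, 0.004], [0.003, -1.0, 0.001], [0.004, -0.001, -1.0]]
contact_force: [0.2, 0.4, -0.6]
gripper_width: 0.0427
```

```bash
python3 - <<'E'
from h import *
s=r.get_state();print(s['position'],s['gripper_width'],s['contact_force'])
save('wrist','w43')
b=save('scene','s43')[:,:,::-1]
cv2.imwrite('pics/s43c.png',cv2.resize(b[220:350,250:370],None,fx=4.5,fy=4.5))
E
```

```text
[0.6537 0.06   0.1209] 0.04266643562337067 [ 0.2343  0.367  -0.6335]
```

View pics/s43c.png

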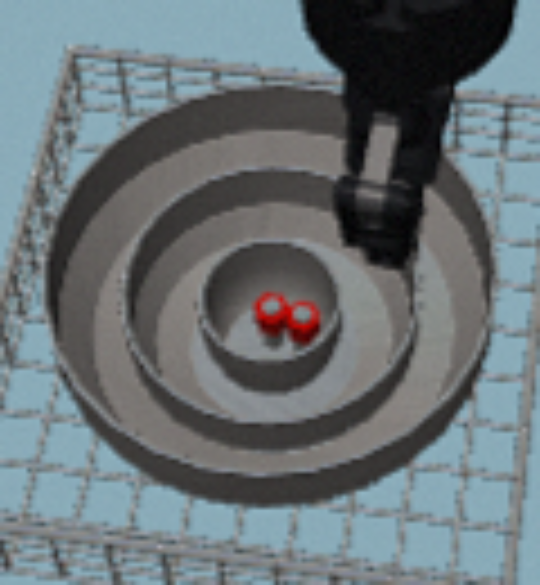

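View pics/w43.png

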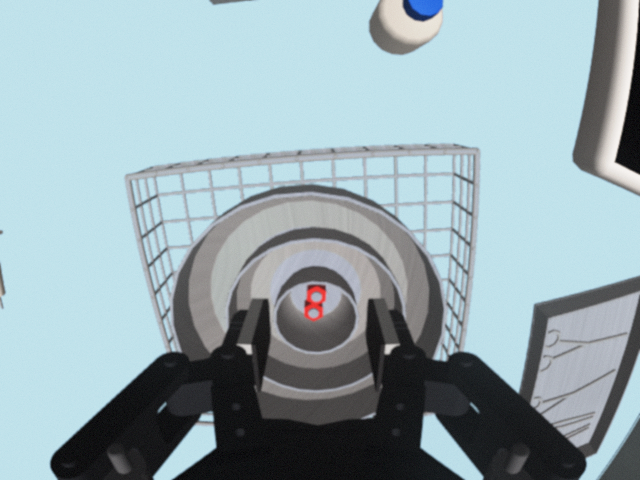

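Emit:
servo_tool(
  rows=[
    {"delta_pos": [-0.007, -0.032, -0.005], "turn": [0, 0, 0], "grip": 0.5},
    {"delta_pos": [-0.007, -0.032, 0], "turn": [0, 0, 0], "grip": 0.5},
    {"delta_pos": [-0.007, -0.032, 0], "turn": [0, 0, 0], "grip": 0.5},
    {"delta_pos": [-0.007, -0.032, 0], "turn": [0, 0, 0], "grip": 0.5},
    {"delta_pos": [-0.007, -0.032, 0], "turn": [0, 0, 0], "grip": 0.5},
    {"delta_pos": [-0.007, -0.032, 0], "turn": [0, 0, 0], "grip": 0.5},
    {"delta_pos": [-0.007, -0.032, 0.01], "turn": [0, 0, 0], "grip": 0.5},
    {"delta_pos": [-0.007, -0.032, 0.01], "turn": [0, 0, 0], "grip": 0.5},
  ],
)

```text
clock: 39.33
position: [0.5969, 0.3135, 0.1029]
tool_rot: [[1.0, -0.001, -0.0], [-0.001, -1.0, -0.0], [-0.0, 0.0, -1.0]]
contact_force: [0.2, -0.4, 0.2]
gripper_width: 0.0428
```

Emit:
servo_tool(
  rows=[
    {"delta_pos": [0, -0.003, 0.01], "turn": [0, 0, 0], "grip": 0.5},
    {"delta_pos": [0, 0, 0.02], "turn": [0, 0, 0], "grip": 0.5},
    {"delta_pos": [0, 0, 0.02], "turn": [0, 0, 0], "grip": 0.5},
    {"delta_pos": [0, 0, 0], "turn": [0, 0, 0], "grip": 0.5},
  ],
)

```text
clock: 39.67
position: [0.5951, 0.3142, 0.0485]
tool_rot: [[1.0, -0.001, -0.008], [-0.001, -1.0, -0.003], [-0.008, 0.003, -1.0]]
contact_force: [-0.3, -0.2, -0.7]
gripper_width: 0.0427
```

```bash
python3 - <<'E'
from h import *
s=r.get_state();print(s['position'],s['tool_rot'].T@(np.array([.5965,.3205,.005])-s['position']))
save('wrist','w44')
E
```

```text
[0.5951 0.3142 0.0485] [ 0.0018 -0.0064  0.0435]
```

View pics/w44.png

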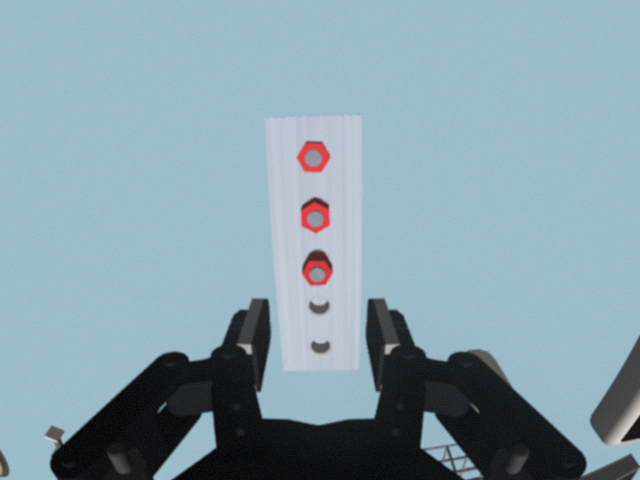

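Emit:
servo_tool(
  rows=[
    {"delta_pos": [0.001, -0.006, 0.01], "turn": [0, 0, 0], "grip": 0.5},
    {"delta_pos": [0, 0, 0.015], "turn": [0, 0, 0], "grip": 0.5},
    {"delta_pos": [0, 0, 0.012], "turn": [0, 0, 0], "grip": 0.6},
    {"delta_pos": [0, 0, 0.004], "turn": [0, 0, 0], "grip": 0.6},
    {"delta_pos": [0, 0, 0], "turn": [0, 0, 0], "grip": 0.6},
  ],
)

```text
clock: 40.13
position: [0.5977, 0.3218, 0.0116]
tool_rot: [[1.0, -0.0, -0.002], [-0.0, -1.0, -0.001], [-0.002, 0.001, -1.0]]
contact_force: [0.0, -0.7, 0.1]
gripper_width: 0.0346
```

```bash
python3 - <<'E'
from h import *
s=r.get_state();print(s['position'],s['contact_force'],s['tool_rot'].T@(np.array([.5965,.3205,.005])-s['position']))
save('wrist','w45')
E
```

```text
[0.5977 0.3218 0.0116] [ 0.0105 -0.6724  0.0586] [-0.0012  0.0013  0.0066]
```

View pics/w45.png

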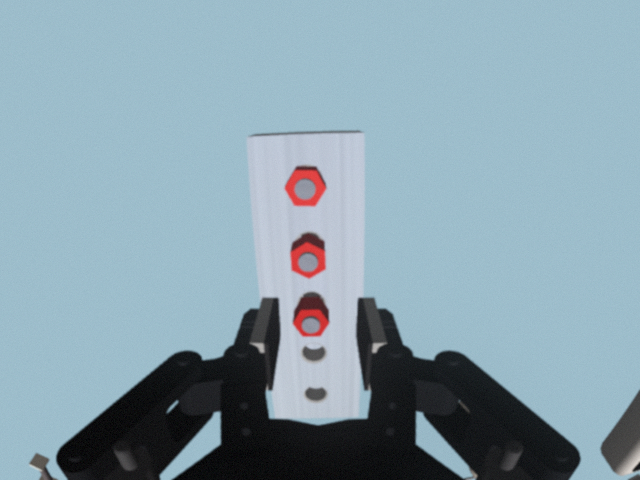

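Emit:
servo_tool(
  rows=[
    {"delta_pos": [-0.002, 0.001, 0.006], "turn": [0, 0, 0], "grip": 0.6},
    {"delta_pos": [0, 0, 0], "turn": [0, 0, 0], "grip": 0.7},
    {"delta_pos": [0, 0, 0], "turn": [0, 0, 0], "grip": 1},
    {"delta_pos": [0, 0, 0], "turn": [0, 0, 0], "grip": 1},
    {"delta_pos": [0, 0, 0], "turn": [0, 0, 0], "grip": 1},
    {"delta_pos": [0, 0, 0], "turn": [0, 0, 0], "grip": 1},
    {"delta_pos": [0, 0, 0], "turn": [0, 0, 0], "grip": 1},
  ],
)

```text
clock: 40.77
position: [0.5962, 0.3212, 0.0068]
tool_rot: [[1.0, 0.0, 0.001], [0.0, -1.0, 0.0], [0.001, -0.0, -1.0]]
contact_force: [-0.3, 0.3, 0.9]
gripper_width: 0.0115
```

Emit:
servo_tool(
  rows=[
    {"delta_pos": [0, 0, -0.005], "turn": [0, 0, 0], "grip": 1},
    {"delta_pos": [0, 0, -0.015], "turn": [0, 0, 0], "grip": 1},
    {"delta_pos": [0, 0, -0.025], "turn": [0, 0, 0], "grip": 1},
    {"delta_pos": [0, 0, -0.03], "turn": [0, 0, 0], "grip": 1},
    {"delta_pos": [0, 0, -0.03], "turn": [0, 0, 0], "grip": 1},
    {"delta_pos": [0, 0, 0], "turn": [0, 0, 0], "grip": 1},
  ],
)

```text
clock: 41.27
position: [0.5984, 0.322, 0.1187]
tool_rot: [[1.0, 0.0, 0.011], [0.0, -1.0, 0.004], [0.011, -0.004, -1.0]]
contact_force: [0.4, -0.1, 1.2]
gripper_width: 0.0116
```

```bash
python3 - <<'E'
from h import *
s=r.get_state();print(s['position'],s['gripper_width'],s['tool_rot'].T@(np.array([.652,-.015,.0])-s['position']))
save('wrist','w46')
E
```

```text
[0.5984 0.322  0.1187] 0.011647799875839263 [0.0522 0.3375 0.1181]
```

View pics/w46.png

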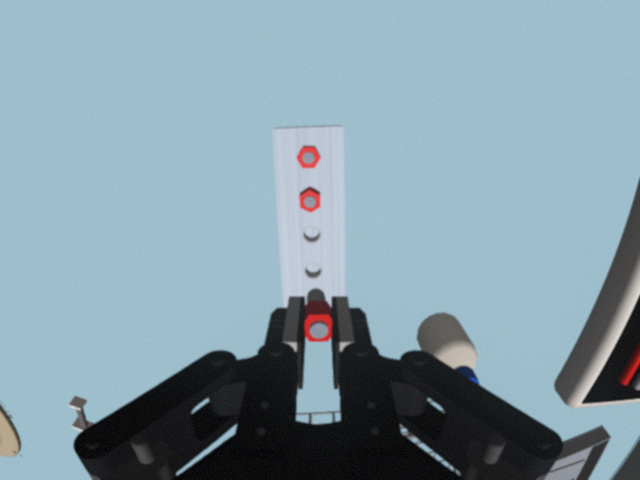

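Emit:
servo_tool(
  rows=[
    {"delta_pos": [0.004, 0.018, 0], "turn": [0, 0, 0], "grip": 1},
    {"delta_pos": [0.006, 0.035, 0], "turn": [0, 0, 0], "grip": 1},
    {"delta_pos": [0.006, 0.036, 0], "turn": [0, 0, 0], "grip": 1},
    {"delta_pos": [0.006, 0.036, 0], "turn": [0, 0, 0], "grip": 1},
    {"delta_pos": [0.006, 0.036, 0], "turn": [0, 0, 0], "grip": 1},
    {"delta_pos": [0.006, 0.036, 0], "turn": [0, 0, 0], "grip": 1},
    {"delta_pos": [0.006, 0.036, 0], "turn": [0, 0, 0], "grip": 1},
    {"delta_pos": [0.006, 0.036, 0], "turn": [0, 0, 0], "grip": 1},
  ],
)

```text
clock: 41.98
position: [0.6415, 0.0504, 0.1105]
tool_rot: [[1.0, 0.0, -0.002], [0.0, -1.0, 0.0], [-0.002, -0.0, -1.0]]
contact_force: [0.3, 0.5, -0.1]
gripper_width: 0.0114
```

Emit:
servo_tool(
  rows=[
    {"delta_pos": [0.006, 0.034, 0], "turn": [0, 0, 0], "grip": 1},
    {"delta_pos": [0.005, 0.03, 0.005], "turn": [0, 0, 0], "grip": 1},
    {"delta_pos": [0, 0.005, 0.015], "turn": [0, 0, 0], "grip": 1},
    {"delta_pos": [0, 0, 0.01], "turn": [0, 0, 0], "grip": 1},
    {"delta_pos": [0, 0, 0], "turn": [0, 0, 0], "grip": 1},
  ],
)

```text
clock: 42.4
position: [0.6513, -0.0166, 0.0782]
tool_rot: [[1.0, -0.0, -0.006], [-0.0, -1.0, 0.002], [-0.006, -0.002, -1.0]]
contact_force: [-0.3, -0.2, -0.6]
gripper_width: 0.0115
```

```bash
python3 - <<'E'
from h import *
s=r.get_state();print(s['position'],s['gripper_width'],s['tool_rot'].T@(np.array([.652,-.015,.0])-s['position']))
save('wrist','w47')
b=save('scene','s47')[:,:,::-1]
cv2.imwrite('pics/s47c.png',cv2.resize(b[220:350,250:370],None,fx=4.5,fy=4.5))
E
```

```text
[ 0.6513 -0.0166  0.0782] 0.011484550642994255 [ 0.0012 -0.0014  0.0782]
```

View pics/w47.png

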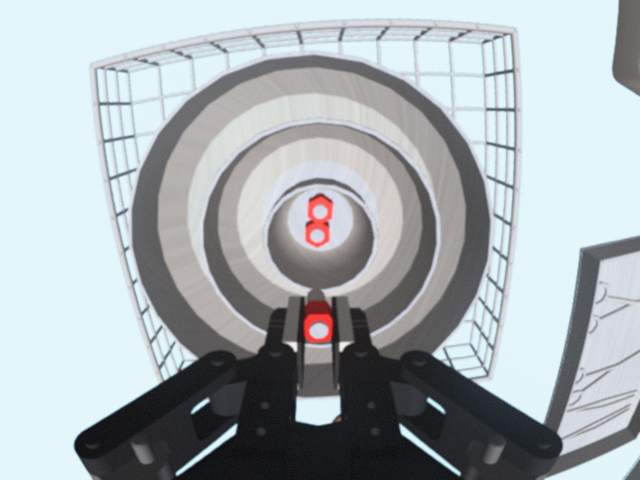

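View pics/s47c.png

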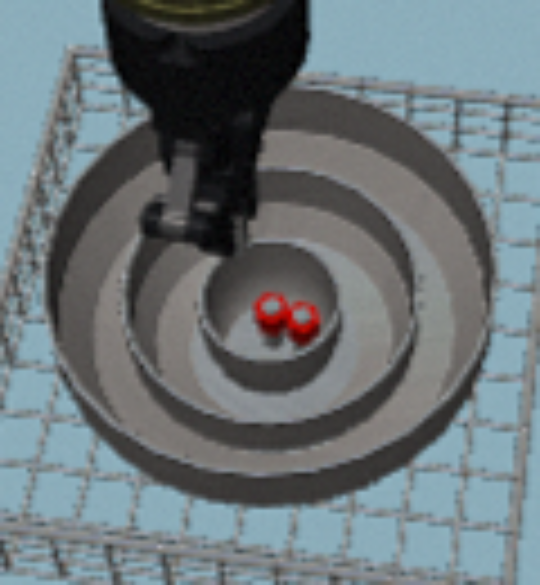

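```bash
python3 - <<'E'
from h import *
s=r.get_state();print(s['position'])
print(fitbox('wrist',[266,183.5,378,291],.055,.032,(.65,0),s))
for q in ((317,237),(320,212)): print(at('wrist',*q,.045,s))
E
```

```text
[ 0.6526 -0.0157  0.081 ]
(array([0.6542, 0.0026]), array([-1.35  , -0.4439,  1.3515,  0.7016]))
[0.6513 0.001  0.045 ]
[0.653 0.016 0.045]
```

Emit:
servo_tool(
  rows=[
    {"delta_pos": [0.002, -0.001, 0.01], "turn": [0, 0, 0], "grip": 1},
    {"delta_pos": [0, 0, 0.015], "turn": [0, 0, 0], "grip": 1},
    {"delta_pos": [0, 0, 0.012], "turn": [0, 0, 0], "grip": 1},
    {"delta_pos": [0, 0, 0.004], "turn": [0, 0, 0], "grip": 1},
    {"delta_pos": [0, 0, 0], "turn": [0, 0, 0], "grip": 1},
  ],
)

```text
clock: 42.92
position: [0.6547, -0.015, 0.0396]
tool_rot: [[1.0, 0.001, -0.002], [0.001, -1.0, 0.0], [-0.002, -0.0, -1.0]]
contact_force: [0.4, -0.3, 0.3]
gripper_width: 0.0109
```

```bash
python3 - <<'E'
from h import *
s=r.get_state();print(s['position'],s['gripper_width'],s['contact_force'])
save('wrist','w48')
E
```

```text
[ 0.6547 -0.015   0.0396] 0.010914362310147167 [ 0.3559 -0.303   0.3255]
```

View pics/w48.png

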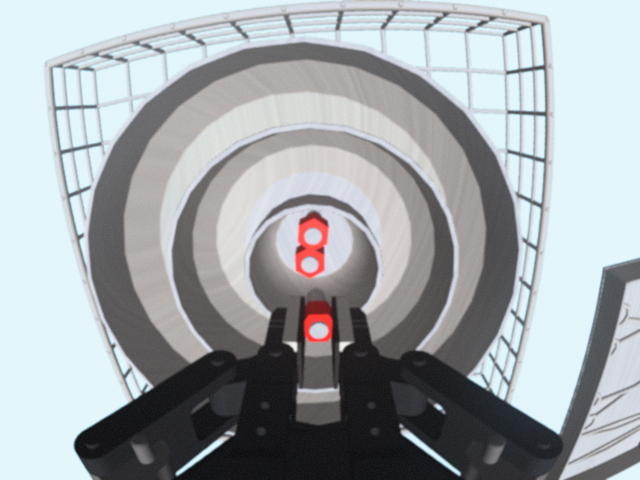

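Emit:
servo_tool(
  rows=[
    {"delta_pos": [0, 0, 0.004], "turn": [0, 0, 0], "grip": 1},
    {"delta_pos": [0, 0, 0], "turn": [0, 0, 0], "grip": 1},
    {"delta_pos": [0, 0, 0], "turn": [0, 0, 0], "grip": 0.75},
    {"delta_pos": [0, 0, 0], "turn": [0, 0, 0], "grip": 0.75},
    {"delta_pos": [0, 0, 0], "turn": [0, 0, 0], "grip": 0.75},
    {"delta_pos": [0, 0, -0.02], "turn": [0, 0, 0], "grip": 0.75},
    {"delta_pos": [0, 0, -0.03], "turn": [0, 0, 0], "grip": 0.75},
    {"delta_pos": [0, -0.02, -0.03], "turn": [0, 0, 0], "grip": 0.5},
  ],
)

```text
clock: 43.63
position: [0.6549, 0.0016, 0.117]
tool_rot: [[1.0, -0.003, -0.001], [-0.003, -1.0, -0.001], [-0.001, 0.001, -1.0]]
contact_force: [0.7, -0.4, -0.3]
gripper_width: 0.032
```

Emit:
servo_tool(
  rows=[
    {"delta_pos": [-0.02, -0.03, -0.03], "turn": [0, 0, 0], "grip": 0.5},
    {"delta_pos": [-0.03, -0.03, -0.03], "turn": [0, 0, 0], "grip": 0.5},
    {"delta_pos": [-0.03, -0.02, -0.02], "turn": [0, 0, 0], "grip": 0.5},
    {"delta_pos": [0, 0, 0], "turn": [0, 0, 0], "grip": 0.5},
    {"delta_pos": [0, 0, 0], "turn": [0, 0, 0], "grip": 0.5},
  ],
)

```text
clock: 44.05
position: [0.5828, 0.0758, 0.1892]
tool_rot: [[1.0, 0.002, 0.003], [0.002, -1.0, -0.0], [0.003, 0.0, -1.0]]
contact_force: [0.5, -0.2, -0.3]
gripper_width: 0.0426
```

```bash
python3 - <<'E'
from h import *
s=r.get_state();print(s['position'],s['gripper_width'],s['contact_force'])
save('wrist','w49')
b=save('scene','s49')[:,:,::-1]
cv2.imwrite('pics/s49c.png',cv2.resize(b[220:350,250:370],None,fx=4.5,fy=4.5))
save('top','t49')
E
```

```text
[0.5828 0.0758 0.1892] 0.042640547243061946 [ 0.4783 -0.2301 -0.3037]
```

View pics/s49c.png

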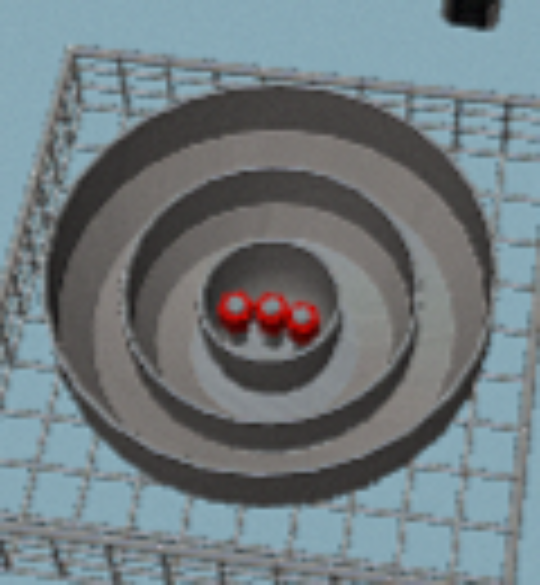

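View pics/w49.png

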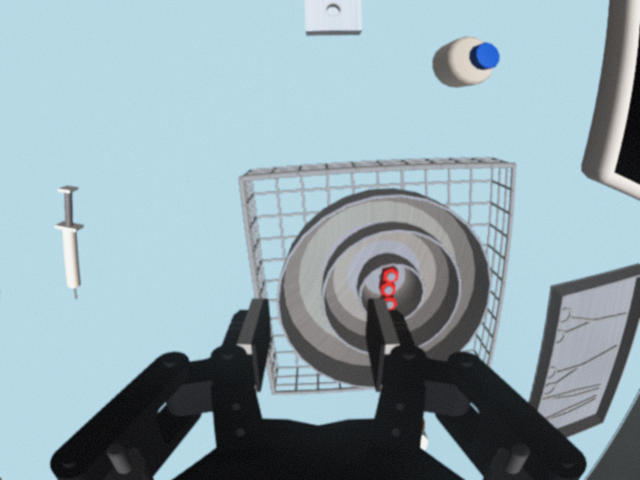

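View pics/s49.png

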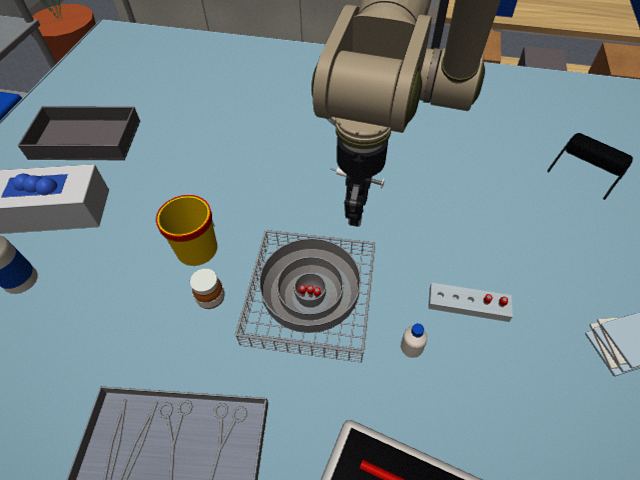

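View pics/t49.png

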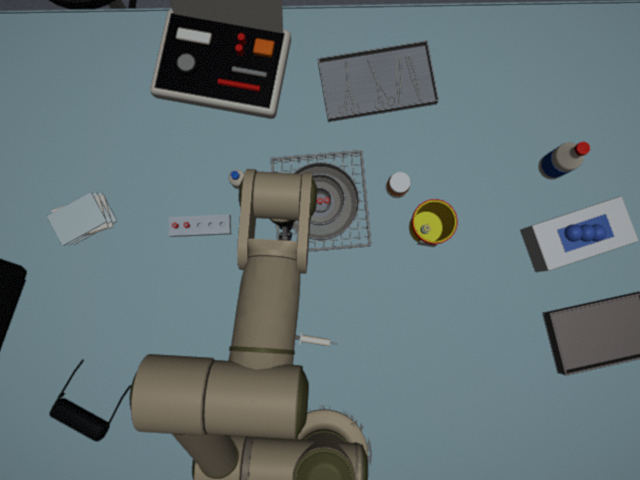

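```bash
python3 - <<'E'
from h import *
print(r.hand_in())
E
```

```text
the job is handed in; nothing more can be done
None
```

The job is done and handed in at about 44 s of the 210 s; no verdict was reported. I dropped the one used vial I found into the sharps bin and nested the large, medium and small bowls in the wire basket. Then I put three tips in the small bowl and left two in the stand.

The last scene, top and wrist pictures showed:
- **Vial:** it stands in the bin. I found no other vial in any view.
- **Bowls:** they look concentric and flat, with centres within about 6 mm of each other by rim fit. I judged flatness from the pictures and did not measure the tilt.
- **Tips:** three stand upright in the small bowl and two are still in the stand.
- **Bystanders:** the bottle and jar are where they were at the start.
- **Gripper:** it was clear of everything.

Two things went wrong on the way and were mended:
- **Missed grasp:** my first pinch of the large bowl closed on nothing. The fingertips sit about 25 mm behind the reported TCP, so I went lower and it held.
- **Bowl shifted:** before the first tip was dropped, the small bowl had moved about 18 mm inside the medium one. I pushed it back to the centre with the held tip and checked it before releasing.

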